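# Set milled pins flat up on a crank-driven roller stand for inspection

## Robot

A 7-joint arm with a two-finger parallel gripper is mounted at the origin on a cart in front of the work surface, level with it; the furniture and walls round the work are solid. World frame = base frame: x ahead of the robot, y to its left, z up, the work surface at z = 0. Lengths are in m, angles in rad, forces in N, time in s.
With the tool pointing down it reaches from about 0.425 to 0.875 m from the base axis. Payload 4.7 kg.
Tool frame: the origin (TCP) lies on the centre line of the jaws, within the pads' length; the fingertips stand ahead of it and the grasp point (between the pads) lies 2 mm behind it (nose_length is the z of the fingertips in the tool frame, in m); z points along the fingers, y is the line along which they close (so a half turn about z gives the same grasp; the last joint's range is limited). The gripper opens to 87 mm and grips with 3 to 60 N. Pads are 19 mm wide; open, the fingers measure 117 mm over their backs; the gripper's body (75 mm by 190 mm) begins 51 mm behind the grasp point.
Start: joints at [-1.263, 0.321, -0.07, 1.45, 0.023, 1.371, -0.057], TCP at [0.188, 0.622, 0.24] pointing down, gripper open.
Joint ranges: [-2.86, 2.86], [-0.3, 2.09], [-1.38, 1.24], [0.06, 2.45], [-1.56, 4.7], [0.09, 2.05], [-2.69, 2.69]. Speed limits (rad/s): [2.57, 2.57, 3.14, 3.14, 3.14, 3.14, 3.14].

## Interface

Orientations are given as a rotation vector (axis times angle).
In Python, from bench import * gives the robot as it stands.
- The arm moves only by the tool send_rows, never from a script. Its arguments are lists of equal length, an entry for each row: "xyz": the shift along the tool's x, y, z in mm, a list of three; "dr": the turn, a rotation vector about the tool's x, y, z in rad, a list of three. A call has exactly 10 rows; each row is the pose to reach, as a shift and turn from the pose commanded when the call began, along the tool's axes at that moment; what a row does not reach only later rows make up. A row lasts 1/12 s, in which the tool goes at most 41.7 mm and 7.16 degrees, less where a joint would pass 70% of its speed; a pose out of reach is approached as far as the arm can. A call with a gripper value outside its range is refused whole. "jaw" is the finger opening in mm, from 0 to 87, set as the call begins (left out, the last holds). The fingers move at their own pace and stop on an object; "grip_force" is the grip in N (left out, the last holds). Time passes only in rows, so rows that repeat a pose let the fingers close, or fill a call up. It gives the time, the measured TCP pose, the force, the opening and the grip force at its end, in the units of the state.
- get_state(): the state, without advancing time (a new reading comes with each control period).
- get_image(name): name is "scene" or "top" or "wrist"; returns the picture (480x640x3 uint8, red, green, blue); there is no depth.
- calibration(name): a dict with "vfov" (degrees; the focal length in pixels is half the picture's height over the tangent of half this angle, whatever the lens; pixels are square), "cx", "cy" (the principal point, pixels), "rvec" (rotation vector, rad) and "tvec" (3), from world to camera coordinates, as OpenCV has them; the wrist camera has in their place "hand_eye" (4x4, takes a point from camera to tool coordinates, whose origin is the TCP and whose axes are the flange's). Camera axes: x right, y down, z forward; pixel columns grow to the right and rows downward; lengths in m; the calibration is good to about 2 mm. A picture is of the moment at which its call begins: read the wrist's pose just before it. calibration takes no time and is no camera call.
- close_job(): hands the job in; it is judged then, once.
The state is a dict: "time": time; "joint_positions": joint angles; "qd": joint speeds; "joint_torque": joint torques, N m; "position": TCP position; "tool_rot": TCP orientation; "ft_force": force on the tool from outside, world axes, zero at the start; "torque": the same for the moment, N m; "grip_width": opening from 0.0 (shut) to 1.0 (fully open); "grip_force": force on a finger pad.
Only numpy, scipy, OpenCV 4.12 (cv2) and the standard library are available. Lean on these libraries where they do the work, as an engineer would, in place of code of your own. Each camera call takes 0.05 s, during which the arm holds its last target. There are 200 camera calls.

## Task

The two or three hexagon-headed pins on the bench have to lie in the V places of the white inspection cradle with their milled flats facing straight up, ready for the microscope. First swing up the folding handle of the roller stand's handwheel; then, one pin after another, lay the pin across the rollers, crank the wheel until its flat faces up, feel the flat with a fingertip to be sure of it, and carry the pin over to a free V without turning it. When all are in the cradle, fold the handle down flat on its wheel again; do not knock over the oil bottle or the air blower, and drop no pin off the bench.

Things in the scene. Friction and masses are not known exactly. Their poses are not given: they have to be found in the camera images.
- pin_a_mid (a point): Pin A (may be absent): blackened steel pin lying on its side, 0.45 kg, loose: round shank, 24 mm thick; hexagon head, 34 mm across flats; one bright flat, 18 mm wide, milled 4 mm deep on the tip's last 26 mm, the only one. Point on its axis, at mid-length (centre of mass). Axes: y along the pin to the tip; z square out of the flat (z up = flat up). Starts with this point 15 mm over the bench, flat not up.
- pin_b_mid (a point): Pin B, same kind (may be absent), same point and axes. Along y from this point: hexagon head from -69 to -56 mm, round shank from -56 to +50 mm, flat (8 mm from the axis) from +50 to +76 mm, the end of the tip. Lying on the bench on head and tip, its axis slopes about 2 degrees and its yaw is free. The flat counts as up within 15 degrees.
- pin_c_mid (a point): Pin C, same kind and size (may be absent), same point and axes.
- pin_a_flat (a point): Centre of pin A's milled flat, on its surface (63 mm from pin_a_mid along the axis); axes of no use.
- pin_b_flat (a point): Centre of pin B's milled flat, on its surface (63 mm from pin_b_mid along the axis); axes of no use.
- pin_c_flat (a point): Centre of pin C's milled flat, on its surface (63 mm from pin_c_mid along the axis); axes of no use.
- roller_mid (a point): Grey roller stand, fixed: a pin lies along it on four 32 mm steel rollers, in the valley between two level axles, either way round. This point: where the middle of the pin's axis then is (within 15 mm), 56 mm over the bench. Axes: y along the rollers, away from the gear box and wheel; z up. The rollers turn the pin by friction; it stays as the wheel leaves it.
- roller_stand: The stand's base plate, 110 x 325 x 12 mm; origin on the bench under roller_mid, same axes. Along y from it the rollers are at 20 to 32 mm on each side, bearing plates (43 mm high) at 40 to 48 mm; a pin's head and tip hang outside these, and its middle 40 mm is free for fingers on both sides down to the axles (22 mm below the pin's axis, 17 mm to each side).
- handwheel (a joint): Angle (rad) of the aluminium handwheel, 116 mm across, level, on the gear box at the stand's -y end; grows counterclockwise seen from above, turns endlessly, stays where left, turns easily (under 0.1 N m). It drives the rollers on the stand's +x side 1:1; +1 rad turns a pin on the rollers about 1.33 rad about the stand's -y axis (right-hand rule), with little slip.
- wheel_center (a point): Point on the handwheel's upright axis at the height of the handle's hinge, 104 mm over the bench; the wheel's rim top is 12 mm lower.
- handle_pivot (a point): Middle of the folding handle's hinge, 46 mm from the wheel's axis and 104 mm over the bench, between two cheeks that rise 8 mm above it. It goes round with the wheel; the hinge line is level and tangent to the wheel.
- handle_grip (a point): Grip point in the black round handle (20 mm thick, from 14 to 78 mm from the hinge, spins freely about its axis), 60 mm from the hinge. Folded, it lies level across the wheel from the hinge past the wheel's axis, 2 mm clear of the rim; swung out it stands upright as the crank grip (this point then 164 mm over the bench). Axes: x from hinge to free end, y along the hinge line.
- handle_fold (a joint): Angle of the folding handle (rad): 0 folded flat on the wheel, 1.571 upright (end stop). It stays where it is left (friction about 0.16 N m).
- cradle_v1 (a point): Inspection cradle, fixed: plate 200 x 96 x 10 mm with two white rails, 37 mm high, 24 to 36 mm to either side of its middle, with three 90-degree V notches. This point: middle of a pin's axis in the middle V (within 18 mm, either way round), 39 mm over the bench. Axes: y along the pins, x to the next V, z up. Between the rails the plate is 29 mm below the pin's axis.
- cradle_v0 (a point): The same point of the V 58 mm to the -x side of the middle one; same axes.
- cradle_v2 (a point): The same point of the V 58 mm to the +x side of the middle one; same axes.
- oil_bottle: Brown dropper bottle standing in front of the black case, 33 mm thick, 102 mm tall, loose; origin at the centre of its underside, z axis up along it. Not to be knocked over.
- blower: Red rubber air blower standing on the bench near the cradle, 51 mm thick, 110 mm tall, light and loose; origin at the centre of its underside, z axis up along it. Not to be knocked over.

How it is judged:
On the way, in this order (a step that is already met when the one before it is completed fails the run):
1. the folding handle is swung up on its wheel (value of joint handle_fold above 1.35 rad), for 0.2 s.
2. a pin lies on the rollers with its flat up and a fingertip touches that flat (((horizontal distance between pin_a_mid and roller_mid below 0.015 m and z of pin_a_mid in the frame of roller_mid between -0.005 and 0.005 m and angle between the y axis of pin_a_mid and the y axis of roller_mid, either way round below 0.12 rad and angle between pin_a_mid's own z axis and vertical below 0.26 rad and contact force between the fingers and pin_a above 0.3 N and distance between the grasp point and pin_a_flat below 0.045 m) or (horizontal distance between pin_b_mid and roller_mid below 0.015 m and z of pin_b_mid in the frame of roller_mid between -0.005 and 0.005 m and angle between the y axis of pin_b_mid and the y axis of roller_mid, either way round below 0.12 rad and angle between pin_b_mid's own z axis and vertical below 0.26 rad and contact force between the fingers and pin_b above 0.3 N and distance between the grasp point and pin_b_flat below 0.045 m) or (horizontal distance between pin_c_mid and roller_mid below 0.015 m and z of pin_c_mid in the frame of roller_mid between -0.005 and 0.005 m and angle between the y axis of pin_c_mid and the y axis of roller_mid, either way round below 0.12 rad and angle between pin_c_mid's own z axis and vertical below 0.26 rad and contact force between the fingers and pin_c above 0.3 N and distance between the grasp point and pin_c_flat below 0.045 m))), for 0.1 s.
3. a pin lies in a V of the cradle with its flat up, released (((y of pin_a_mid in the frame of cradle_v1 between -0.018 and 0.018 m and z of pin_a_mid in the frame of cradle_v1 between -0.005 and 0.005 m and x of pin_a_mid in the frame of cradle_v1 between -0.07 and 0.07 m and angle between the y axis of pin_a_mid and the y axis of cradle_v1, either way round below 0.12 rad and angle between pin_a_mid's own z axis and vertical below 0.26 rad and contact force between the fingers and pin_a below 0.3 N) or (y of pin_b_mid in the frame of cradle_v1 between -0.018 and 0.018 m and z of pin_b_mid in the frame of cradle_v1 between -0.005 and 0.005 m and x of pin_b_mid in the frame of cradle_v1 between -0.07 and 0.07 m and angle between the y axis of pin_b_mid and the y axis of cradle_v1, either way round below 0.12 rad and angle between pin_b_mid's own z axis and vertical below 0.26 rad and contact force between the fingers and pin_b below 0.3 N) or (y of pin_c_mid in the frame of cradle_v1 between -0.018 and 0.018 m and z of pin_c_mid in the frame of cradle_v1 between -0.005 and 0.005 m and x of pin_c_mid in the frame of cradle_v1 between -0.07 and 0.07 m and angle between the y axis of pin_c_mid and the y axis of cradle_v1, either way round below 0.12 rad and angle between pin_c_mid's own z axis and vertical below 0.26 rad and contact force between the fingers and pin_c below 0.3 N))), for 0.2 s.
4. the next pin lies on the rollers with its flat up and a fingertip touches that flat (((horizontal distance between pin_a_mid and roller_mid below 0.015 m and z of pin_a_mid in the frame of roller_mid between -0.005 and 0.005 m and angle between the y axis of pin_a_mid and the y axis of roller_mid, either way round below 0.12 rad and angle between pin_a_mid's own z axis and vertical below 0.26 rad and contact force between the fingers and pin_a above 0.3 N and distance between the grasp point and pin_a_flat below 0.045 m) or (horizontal distance between pin_b_mid and roller_mid below 0.015 m and z of pin_b_mid in the frame of roller_mid between -0.005 and 0.005 m and angle between the y axis of pin_b_mid and the y axis of roller_mid, either way round below 0.12 rad and angle between pin_b_mid's own z axis and vertical below 0.26 rad and contact force between the fingers and pin_b above 0.3 N and distance between the grasp point and pin_b_flat below 0.045 m) or (horizontal distance between pin_c_mid and roller_mid below 0.015 m and z of pin_c_mid in the frame of roller_mid between -0.005 and 0.005 m and angle between the y axis of pin_c_mid and the y axis of roller_mid, either way round below 0.12 rad and angle between pin_c_mid's own z axis and vertical below 0.26 rad and contact force between the fingers and pin_c above 0.3 N and distance between the grasp point and pin_c_flat below 0.045 m))), for 0.1 s.
5. all the pins lie in the cradle with their flats up, the handle not yet folded (y of pin_a_mid in the frame of cradle_v1 between -0.018 and 0.018 m and z of pin_a_mid in the frame of cradle_v1 between -0.005 and 0.005 m and x of pin_a_mid in the frame of cradle_v1 between -0.07 and 0.07 m and angle between the y axis of each of pin_a_mid, pin_b_mid, pin_c_mid and the y axis of cradle_v1, either way round below 0.12 rad and angle between each of pin_a_mid, pin_b_mid, pin_c_mid's own z axis and vertical below 0.26 rad and contact force between the fingers and pin_a below 0.3 N and y of pin_b_mid in the frame of cradle_v1 between -0.018 and 0.018 m and z of pin_b_mid in the frame of cradle_v1 between -0.005 and 0.005 m and x of pin_b_mid in the frame of cradle_v1 between -0.07 and 0.07 m and contact force between the fingers and pin_b below 0.3 N and y of pin_c_mid in the frame of cradle_v1 between -0.018 and 0.018 m and z of pin_c_mid in the frame of cradle_v1 between -0.005 and 0.005 m and x of pin_c_mid in the frame of cradle_v1 between -0.07 and 0.07 m and contact force between the fingers and pin_c below 0.3 N and value of joint handle_fold above 1 rad), for 0.2 s.
At the end, for the whole second after the job is handed in: every pin present lies released and still in a V of the cradle (middle within 18 mm of the V's point along it, 5 mm in height, parallel within 0.12 rad), flat up within 0.26 rad (15 degrees); handle folded below 0.15 rad, wheel at rest; oil bottle and blower upright (y of pin_a_mid in the frame of cradle_v1 between -0.018 and 0.018 m and z of pin_a_mid in the frame of cradle_v1 between -0.005 and 0.005 m and x of pin_a_mid in the frame of cradle_v1 between -0.07 and 0.07 m and angle between the y axis of each of pin_a_mid, pin_b_mid, pin_c_mid and the y axis of cradle_v1, either way round below 0.12 rad and angle between each of pin_a_mid, pin_b_mid, pin_c_mid's own z axis and vertical below 0.26 rad and contact force between the fingers and pin_a below 0.3 N and y of pin_b_mid in the frame of cradle_v1 between -0.018 and 0.018 m and z of pin_b_mid in the frame of cradle_v1 between -0.005 and 0.005 m and x of pin_b_mid in the frame of cradle_v1 between -0.07 and 0.07 m and contact force between the fingers and pin_b below 0.3 N and y of pin_c_mid in the frame of cradle_v1 between -0.018 and 0.018 m and z of pin_c_mid in the frame of cradle_v1 between -0.005 and 0.005 m and x of pin_c_mid in the frame of cradle_v1 between -0.07 and 0.07 m and contact force between the fingers and pin_c below 0.3 N and linear speed of each of pin_a, pin_b, pin_c below 0.02 m/s and value of joint handle_fold below 0.15 rad and velocity of joint handwheel between -0.1 and 0.1 rad/s and angle between each of oil_bottle, blower's own z axis and vertical below 0.2 rad); the robot touches nothing.
It fails at once if the oil bottle or the air blower is knocked over (angle between any of oil_bottle, blower's own z axis and vertical above 0.6 rad).
It fails at once if a pin is dropped off the bench (height (world z) of any of pin_a_mid, pin_b_mid, pin_c_mid below -0.05 m).
Of pin_a, pin_b, pin_c only 2 to 3 are there at a start; the rules pass over those that are not, and their reading is None.
At some moment in a run one of pin_a, pin_b, pin_c may be knocked a few centimetres aside while the robot is not near it.
Once in a run the grip may slacken for a moment while it holds something.
It also fails if it takes over 210 s, if anything falls off the work surface, if the arm or the gripper's body presses on something with over 40 N, if the wrist force passes 120 N, or if a joint passes its speed limit or range.

## Working session

There is one attempt and no reset: what is moved stays moved. The work goes in short steps, Python scripts to look and compute and a tool call to move; the robot and the scene stay as the last step left them, time stands still between calls to the robot, and variables do not carry over. Pictures are saved under pics/ and viewed, at most 14 in all, crops included, and the job is handed in when it is done.

Besides the shell and the picture viewer there is one more tool, called after "Call:" as name(argument=value, ...) on one line, values as JSON. send_rows: Moves the arm, as the interface text tells. Its arguments: {"type":"object","properties":{"xyz":{"type":"array"},"dr":{"type":"array"},"jaw":{"type":"number"},"grip_force":{"type":"number"}},"required":["xyz","dr"]}

```bash
ls; mkdir -p pics
python3 - <<'E'
from bench import *
import cv2
s=get_state(); print(s)
for n in ("scene","top","wrist"):
    print(n,calibration(n)); cv2.imwrite(f"pics/{n}0.png",get_image(n)[:,:,::-1])
E
```

```text
pics
{'time': 0.0, 'joint_positions': array([-1.26292901,  0.32184928, -0.07008987,  1.45165846,  0.02260334,
        1.37079441, -0.05684524]), 'qd': array([-1.13140964e-04, -9.04187239e-04, -1.22669366e-03,  1.83939611e-04,
       -9.46837737e-05,  5.73983671e-05,  1.12511938e-03]), 'joint_torque': array([ 9.40347900e-05, -4.91272581e+01, -4.03944310e-01, -3.12539828e+01,
       -6.40263199e-02,  4.35084407e-02,  1.66211571e-04]), 'position': array([0.18810943, 0.62164832, 0.23845276]), 'tool_rot': array([-4.59623476e-01, -3.10760197e+00,  3.00563977e-03]), 'ft_force': array([ 0.11112016,  0.7462153 , -0.19620093]), 'torque': array([ 0.03401979,  0.07152462, -0.04548297]), 'grip_force': 0.0, 'grip_width': 0.9975167779181134}
scene {'vfov': 53.95597316916004, 'cx': 322.2853261060253, 'cy': 238.0386144461793, 'rvec': array([ 2.04462838, -0.64042649,  0.35024927]), 'tvec': array([-0.43307748,  0.20905538,  0.96694856])}
top {'vfov': 56.07944194624503, 'cx': 322.169869528446, 'cy': 240.89800522831266, 'rvec': array([ 2.14661728, -2.10411301,  0.20594026]), 'tvec': array([-0.05624924,  0.53317461,  1.08436035])}
wrist {'vfov': 69.66620220041908, 'cx': 316.9140436087543, 'cy': 232.35222429163403, 'hand_eye': array([[-6.61968721e-04, -9.69228956e-01, -2.46160097e-01,
         6.71400563e-02],
       [ 9.99998459e-01, -1.04181514e-03,  1.41285978e-03,
        -7.29243109e-04],
       [-1.62583793e-03, -2.46158783e-01,  9.69228152e-01,
        -1.44106305e-01],
       [ 0.00000000e+00,  0.00000000e+00,  0.00000000e+00,
         1.00000000e+00]])}
```

View pics/top0.png

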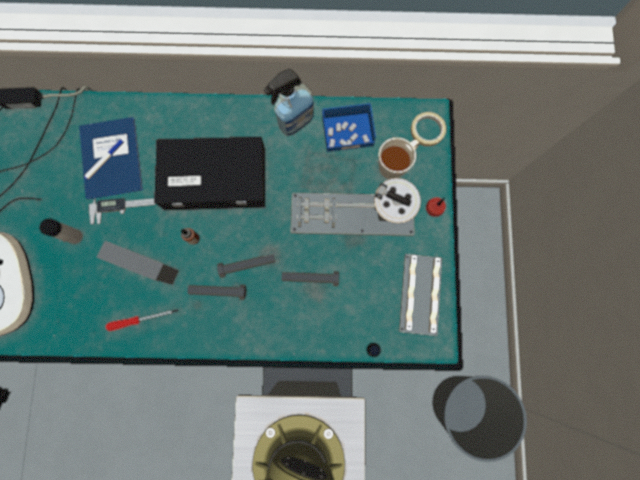

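View pics/scene0.png

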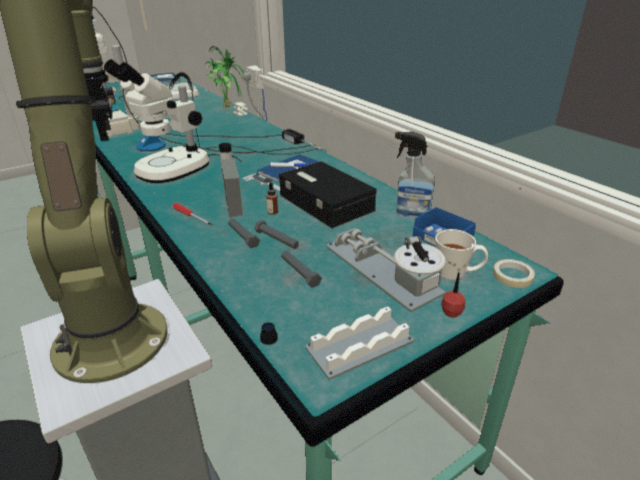

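Top view shows three pins at about (246,266), (217,291) and (310,278), the roller stand at (317,210) and its wheel at (397,200). The cradle is at (421,295), the blower at (436,206) and the oil bottle at (190,236). The scene view agrees, and the handle is folded.

```bash
cat > h.py <<'E'
from bench import *
import numpy as np, cv2
from scipy.spatial.transform import Rotation as R
def cam(n,s=None):
    c=calibration(n); f=240/np.tan(np.radians(c['vfov'])/2)
    K=np.array([[f,0,c['cx']],[0,f,c['cy']],[0,0,1]])
    if 'rvec' in c:
        Rm=cv2.Rodrigues(c['rvec'])[0]; return K,Rm,np.array(c['tvec'])
    s=s or get_state(); T=np.eye(4); T[:3,:3]=R.from_rotvec(s['tool_rot']).as_matrix(); T[:3,3]=s['position']
    M=np.linalg.inv(T@c['hand_eye']); return K,M[:3,:3],M[:3,3]
def ray(C,p):
    K,Rm,t=C; d=Rm.T@np.linalg.inv(K)@np.array([p[0],p[1],1.]); return -Rm.T@t, d/np.linalg.norm(d)
def onz(C,p,z):
    o,d=ray(C,p); return o+d*(z-o[2])/d[2]
def tri(C1,p1,C2,p2):
    A=[];b=[]
    for C,p in((C1,p1),(C2,p2)):
        o,d=ray(C,p); P=np.eye(3)-np.outer(d,d); A.append(P); b.append(P@o)
    X=np.linalg.lstsq(np.vstack(A),np.hstack(b),rcond=None)[0]
    return X, np.linalg.norm(A[0]@X-b[0])+np.linalg.norm(A[1]@X-b[1])
def proj(C,X):
    K,Rm,t=C; q=K@(Rm@np.asarray(X,float)+t); return q[:2]/q[2]
def snap(n,name):
    s=get_state(); im=get_image(n)[:,:,::-1].copy(); cv2.imwrite(f'pics/{name}.png',im)
    np.savez(f'pics/{name}.npz',C=np.array(cam(n,s),dtype=object)); return im,cam(n,s)
def load(name):
    return cv2.imread(f'pics/{name}.png'), tuple(np.load(f'pics/{name}.npz',allow_pickle=True)['C'])
def down(yaw):  # tool pointing down, tool y-axis at world angle yaw
    y=np.array([np.cos(yaw),np.sin(yaw),0]); z=np.array([0,0,-1.]); return np.column_stack([np.cross(y,z),y,z])
def plan(wps):
    """wps: list of (pos,Rmat); prints shifts in tool axes (mm) and rotvecs, relative to the present pose"""
    s=get_state(); R0=R.from_rotvec(s['tool_rot']).as_matrix(); p0=s['position']
    for p,Rm in wps:
        print(np.round(R0.T@(np.asarray(p)-p0)*1000,1).tolist(), np.round(R.from_matrix(R0.T@Rm).as_rotvec(),3).tolist())
E
python3 - <<'E'
from h import *
C=cam('top')
for n,p,z in [('pin1a',(220,270),.013),('pin1b',(273,260),.013),('pin2a',(190,290),.013),('pin2b',(243,292),.013),('pin3a',(283,276),.013),('pin3b',(338,279),.013),('roller',(317,208),.05),('wheel',(397,201),.092),('blower',(436,208),.03),('cr1',(405,332),.037),('cr2',(410,257),.037),('cr3',(440,257),.037),('cr4',(434,332),.037),('oil',(190,236),.05),('st1',(292,193),.012),('st2',(413,236),.012)]:
    print(n,onz(C,p,z).round(3))
s=get_state(); Rm=R.from_rotvec(s['tool_rot']).as_matrix(); print(Rm.round(2))
K,Rc,t=C; print('cam at',(-Rc.T@t).round(2))
try: print(nose_length)
except Exception as e: print(e)
plan([((0.56,0.03,0.30),down(0)),((0.56,0.03,0.30),down(np.pi))])
E
```

```text
pin1a [0.46  0.215 0.013]
pin1b [0.489 0.08  0.013]
pin2a [0.407 0.288 0.013]
pin2b [0.405 0.153 0.013]
pin3a [0.448 0.053 0.013]
pin3b [ 0.443 -0.088  0.013]
roller [ 0.62  -0.031  0.05 ]
wheel [ 0.63  -0.228  0.092]
blower [ 0.631 -0.34   0.03 ]
cr1 [ 0.313 -0.254  0.037]
cr2 [ 0.5   -0.269  0.037]
cr3 [ 0.501 -0.345  0.037]
cr4 [ 0.314 -0.325  0.037]
oil [0.54  0.287 0.05 ]
st1 [0.669 0.037 0.012]
st2 [ 0.559 -0.283  0.012]
[[-0.96  0.29 -0.  ]
 [ 0.29  0.96 -0.  ]
 [-0.   -0.   -1.  ]]
cam at [ 0.32 -0.04  1.17]
0.017
[-527.3, -458.8, -60.6] [-0.001, 0.001, 1.277]
[-527.3, -458.8, -60.6] [-0.001, -0.001, -1.865]
```

View pics/wrist0.png

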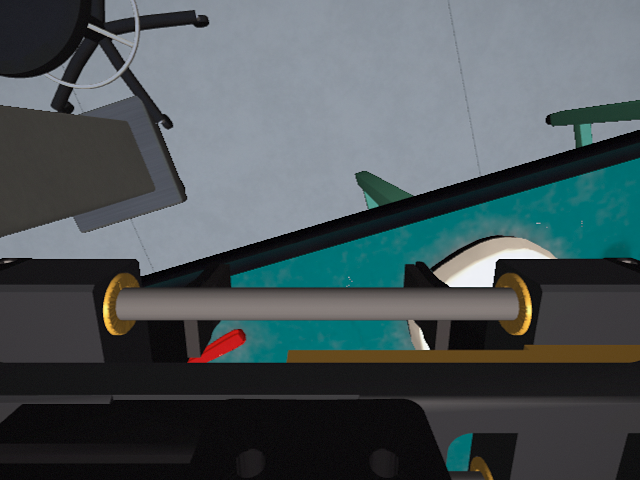

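The wrist view shows the robot's own gripper bar and the bench edge. The camera looks out on the tool's +x side, and rows below about 260 are hidden. Next I move over the work.

Call:
send_rows(xyz=[[-26, -23, -4], [-53, -46, -8], [-79, -69, -12], [-105, -92, -16], [-132, -115, -20], [-158, -138, -24], [-184, -161, -28], [-210, -184, -32], [-237, -207, -36], [-264, -230, -40]], dr=[[0, 0, 0.1], [0, 0, 0.2], [0, 0, 0.3], [0, 0, 0.4], [0, 0, 0.5], [0, 0, 0.6], [0, 0, 0.7], [0, 0, 0.8], [0, 0, 0.9], [0, 0, 1.0]])

```text
time: 0.98
position: [0.3748, 0.3238, 0.2797]
tool_rot: [-1.899, -2.502, -0.0]
ft_force: [0.8, 0.3, 0.4]
grip_width: 1.0
grip_force: 0.0
```

Run:
```python
from h import *
print(get_state()['position'])
plan([((0.53,0.02,0.32),down(0))])
```

```text
[0.3748174  0.32383699 0.27965775]
[-334.4, 67.8, -40.4] [-0.0, -0.0, 0.272]
```

Call:
send_rows(xyz=[[-37, 8, -4], [-74, 15, -9], [-111, 22, -13], [-148, 30, -18], [-186, 38, -22], [-223, 45, -27], [-260, 53, -31], [-300, 60, -36], [-334, 68, -40], [-334, 68, -40]], dr=[[0, 0, 0.03], [0, 0, 0.06], [0, 0, 0.09], [0, 0, 0.12], [0, 0, 0.15], [0, 0, 0.18], [0, 0, 0.21], [0, 0, 0.24], [0, 0, 0.27], [0, 0, 0.27]])

```text
time: 1.82
position: [0.5333, 0.0141, 0.3205]
tool_rot: [2.224, 2.211, -0.001]
ft_force: [-0.7, -0.4, 0.5]
grip_width: 0.998
grip_force: 0.0
```

Run:
```python
from h import *
snap('wrist','w1'); print(get_state()['position'])
plan([((0.60,-0.27,0.28),down(0))])
```

```text
Traceback (most recent call last):
  File "h.py", line 25, in snap
    np.savez(f'pics/{name}.npz',C=np.array(cam(n,s),dtype=object)); return im,cam(n,s)
                                  ~~~~~~~~^^^^^^^^^^^^^^^^^^^^^^^
ValueError: could not broadcast input array from shape (3,3) into shape (3,)
```

View pics/w1.png

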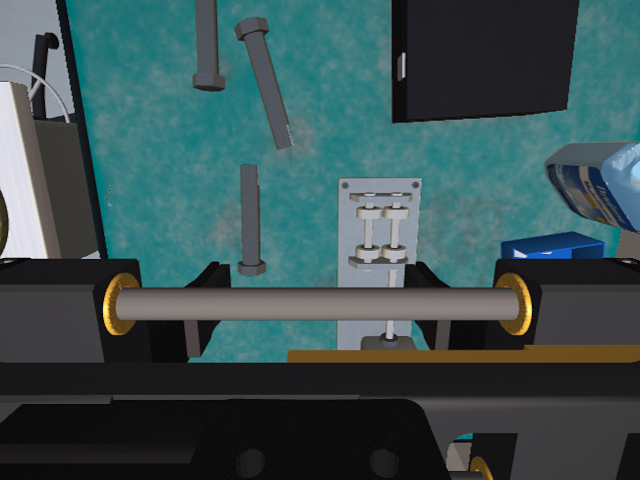

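Wrist view: pin 3 runs from head (251,268) to tip (249,165), and pin 1 from head (253,27) to tip (288,148). Pin 2's head is at (208,85). The rollers are centred at (382,233).

```bash
sed -i 's/    np.savez.*/    C=cam(n,s); np.savez(f"pics\/{name}.npz",K=C[0],R=C[1],t=C[2]); return im,C/; s/    return cv2.imread.*/    d=np.load(f"pics\/{name}.npz"); return cv2.imread(f"pics\/{name}.png"),(d["K"],d["R"],d["t"])/' h.py
python3 - <<'E'
from h import *
C=cam('wrist')
for n,p,z in [('p3h',(251,268),.015),('p3t',(249,165),.012),('p1h',(253,24),.015),('p1t',(287,149),.012),('p2h',(208,86),.015),('roll',(382,233),.043),('r1',(369,213),.059),('r4',(395,253),.059),('plateL',(345,184),.012),('plateR',(415,184),.012)]:
    print(n,onz(C,p,z).round(4))
plan([((0.60,-0.28,0.28),down(0))])
E
```

```text
p3h [ 0.441 -0.08   0.015]
p3t [0.4447 0.0595 0.012 ]
p1h [0.4581 0.221  0.015 ]
p1t [0.4941 0.0794 0.012 ]
p2h [0.4004 0.1539 0.015 ]
roll [ 0.614  -0.0233  0.043 ]
r1 [0.5943 0.0055 0.059 ]
r4 [ 0.628  -0.0447  0.059 ]
plateL [0.5688 0.0349 0.012 ]
plateR [0.6602 0.0347 0.012 ]
[-298.0, 68.3, 40.5] [0.001, 0.002, -0.001]
```

Call:
send_rows(xyz=[[-30, 7, 4], [-60, 14, 8], [-90, 21, 12], [-120, 28, 16], [-155, 35, 21], [-190, 43, 26], [-230, 52, 31], [-265, 60, 36], [-298, 68, 40], [-298, 68, 40]], dr=[[0, 0, 0], [0, 0, 0], [0, 0, 0], [0, 0, 0], [0, 0, 0], [0, 0, 0], [0, 0, 0], [0, 0, 0], [0, 0, 0], [0, 0, 0]], jaw=44, grip_force=10)

```text
time: 2.7
position: [0.5994, -0.2812, 0.2769]
tool_rot: [-2.222, -2.221, 0.009]
ft_force: [-2.4, -0.6, 0.1]
grip_width: 0.512
grip_force: 0.0
```

Run:
```python
from h import *
snap('wrist','w2'); print(get_state()['position'])
```

```text
[ 0.59985573 -0.27770991  0.2775403 ]
```

View pics/w2.png

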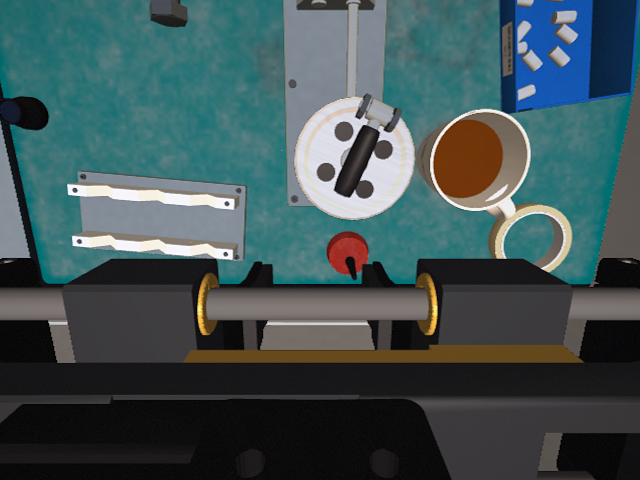

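The wheel is at (355,157), with the handle's hinge at (378,113) and its free end at (346,192). The blower is at (348,253) and the mug at (487,155). The cradle rails run (73,189)-(238,203) and (76,240)-(236,255).

Run:
```python
from h import *
im,C=load('w2')
for n,p,z in [('hinge',(378,113),.104),('hinge cheeks top',(378,112),.112),('free',(346,191),.104),('wheelc',(355,158),.092),('blower',(348,253),.06),('ru0',(73,189),.037),('ru1',(228,203),.037),('rl0',(79,240),.037),('rl1',(228,254),.037),('plUL',(81,173),.01),('plUR',(244,186),.01),('plLR',(243,259),.01)]:
    print(n,onz(C,p,z).round(4))
# rim fit
hsv=cv2.cvtColor(im,cv2.COLOR_BGR2HSV)
m=((hsv[...,1]<40)&(hsv[...,2]>200)).astype(np.uint8)*255; m[:, :280]=0; m[:,430:]=0; m[:90]=0;m[225:]=0
c=max(cv2.findContours(m,cv2.RETR_EXTERNAL,cv2.CHAIN_APPROX_NONE)[0],key=cv2.contourArea)
e=cv2.fitEllipse(cv2.convexHull(c)); print(e, onz(C,e[0],.09))
# white rail mask: V notch structure
m=((hsv[...,1]<60)&(hsv[...,2]>200)).astype(np.uint8); m[:,:60]=0;m[:,250:]=0;m[:165]=0;m[262:]=0
for c in cv2.findContours(m,cv2.RETR_EXTERNAL,cv2.CHAIN_APPROX_SIMPLE)[0]:
    if cv2.contourArea(c)>100: print(cv2.minAreaRect(c), cv2.boundingRect(c))
# dark handle mask
m=((hsv[...,2]<60)).astype(np.uint8); m[:,:320]=0;m[:,400:]=0;m[:120]=0;m[205:]=0
for c in cv2.findContours(m,cv2.RETR_EXTERNAL,cv2.CHAIN_APPROX_SIMPLE)[0]:
    if cv2.contourArea(c)>200: print('handle',cv2.minAreaRect(c))
# second view (top): triangulate wheel centre, rail ends, pin3 ends
T=cam('top')
print('wheel',tri(C,e[0],T,(397,200)))
im1=cv2.imread('pics/w1.png'); 
big=cv2.resize(im[160:265,60:260],None,fx=4,fy=4,interpolation=cv2.INTER_CUBIC)
t=cv2.imread('pics/top0.png'); big2=cv2.resize(t[170:345,370:450],None,fx=3.4,fy=3.4,interpolation=cv2.INTER_CUBIC)[:420]
big2=cv2.resize(t[245:345,390:450],None,fx=4.2,fy=4.2,interpolation=cv2.INTER_CUBIC)
o=np.zeros((600,800,3),np.uint8);o[:420]=big[:420]; cv2.imwrite('pics/z1.png',o[:420])
```

```text
hinge [ 0.6515 -0.1884  0.104 ]
hinge cheeks top [ 0.6502 -0.1883  0.112 ]
free [ 0.625  -0.2564  0.104 ]
wheelc [ 0.6338 -0.2272  0.092 ]
blower [ 0.6321 -0.3303  0.06  ]
ru0 [ 0.3257 -0.2628  0.037 ]
ru1 [ 0.4979 -0.2787  0.037 ]
rl0 [ 0.3221 -0.322   0.037 ]
rl1 [ 0.4939 -0.339   0.037 ]
plUL [ 0.3193 -0.2474  0.01  ]
plUR [ 0.5111 -0.2629  0.01  ]
plLR [ 0.5049 -0.3544  0.01  ]
((354.4272766113281, 157.3475341796875), (117.82218170166016, 120.8728256225586), 17.82318878173828) [ 0.63344146 -0.22664696  0.09      ]
((152.12347412109375, 245.5731964111328), (161.30099487304688, 13.631744384765625), 4.945966720581055) (72, 235, 161, 25)
((150.14012145996094, 195.4235382080078), (167.47300720214844, 12.904672622680664), 5.0796074867248535) (67, 184, 167, 26)
handle ((356.4540710449219, 160.85043334960938), (21.229732513427734, 72.9918212890625), 24.567171096801758)
wheel (array([ 0.63247733, -0.22707168,  0.09504431]), np.float64(0.001524422113454359))
```

View pics/z1.png

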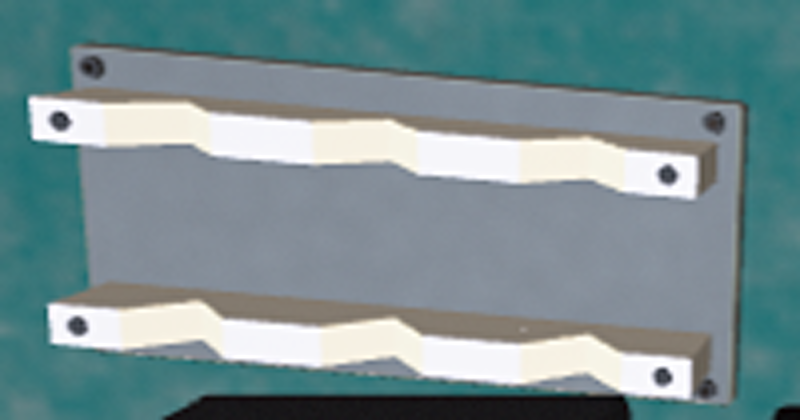

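```bash
cat >> h.py <<'E'
W=np.array([.633,-.227,.104]); u=np.array([-.42,-.908,0]); u/=np.linalg.norm(u); HG=W-.046*u
CR=np.array([.4098,-.3006,.039]); CY=-.085
E
python3 - <<'E'
from h import *
g=HG+.06*u; Rm=down(-.433)
plan([(g+[0,0,.07],Rm),(g+[0,0,.009],Rm)]); print(g)
E
```

```text
[38.1, 27.7, 103.4] [-0.003, 0.002, 0.435]
[38.2, 27.9, 164.4] [-0.003, 0.002, 0.435]
[ 0.62712254 -0.23970651  0.104     ]
```

Call:
send_rows(xyz=[[10, 7, 25], [20, 14, 50], [30, 21, 75], [38, 28, 95], [38, 28, 103], [38, 28, 112], [38, 28, 125], [38, 28, 140], [38, 28, 154], [38, 28, 164]], dr=[[0, 0, 0.11], [0, 0, 0.22], [0, 0, 0.33], [0, 0, 0.435], [0, 0, 0.435], [0, 0, 0.435], [0, 0, 0.435], [0, 0, 0.435], [0, 0, 0.435], [0, 0, 0.435]])

```text
time: 3.58
position: [0.6281, -0.2368, 0.114]
tool_rot: [-2.642, -1.698, 0.001]
ft_force: [0.2, 0.7, -0.6]
grip_width: 0.508
grip_force: 0.0
```

Call:
send_rows(xyz=[[0, 0, 0], [0, 0, 0], [0, 0, 0], [0, 0, 0], [0, 0, 0], [0, 0, 0], [0, 0, 0], [0, 0, 0], [0, 0, 0], [0, 0, 0]], dr=[[0, 0, 0], [0, 0, 0], [0, 0, 0], [0, 0, 0], [0, 0, 0], [0, 0, 0], [0, 0, 0], [0, 0, 0], [0, 0, 0], [0, 0, 0]], jaw=0, grip_force=15)

```text
time: 4.42
position: [0.6301, -0.2373, 0.1166]
tool_rot: [2.64, 1.697, 0.003]
ft_force: [4.3, -2.5, 1.0]
grip_width: 0.226
grip_force: 15.0
```

Run:
```python
from h import *
s=get_state(); print(s['position'],s['grip_width']*87,s['ft_force'].round(1)); p=s['position']
c=p-[0,0,.009]-.06*u  # hinge as held
print(c,HG)
Rm=R.from_rotvec(s['tool_rot']).as_matrix()
plan([(HG+.06*(np.cos(a)*u+np.sin(a)*np.array([0,0,1]))+[0,0,.009],Rm) for a in np.linspace(0,1.56,21)[1:]])
```

```text
[ 0.63013422 -0.23729363  0.11660696] 19.620221830208965 [ 4.3 -2.5  1. ]
[ 0.65532334 -0.18283715  0.10760696] [ 0.65231166 -0.18525003  0.104     ]
[-3.3, -1.7, -1.1] [0.0, 0.0, 0.0]
[-2.7, -1.7, -5.7] [0.0, 0.0, 0.0]
[-1.8, -1.7, -10.3] [0.0, 0.0, 0.0]
[-0.6, -1.7, -14.8] [0.0, 0.0, 0.0]
[1.1, -1.6, -19.2] [0.0, 0.0, 0.0]
[3.0, -1.6, -23.5] [0.0, 0.0, 0.0]
[5.3, -1.6, -27.6] [0.0, 0.0, 0.0]
[7.9, -1.6, -31.5] [0.0, 0.0, 0.0]
[10.7, -1.5, -35.1] [0.0, 0.0, 0.0]
[13.9, -1.5, -38.6] [0.0, 0.0, 0.0]
[17.3, -1.5, -41.8] [0.0, 0.0, 0.0]
[21.0, -1.5, -44.7] [0.0, 0.0, 0.0]
[24.8, -1.4, -47.3] [0.0, 0.0, 0.0]
[28.9, -1.4, -49.7] [0.0, 0.0, 0.0]
[33.1, -1.4, -51.6] [0.0, 0.0, 0.0]
[37.5, -1.3, -53.3] [0.0, 0.0, 0.0]
[42.0, -1.3, -54.6] [0.0, 0.0, 0.0]
[46.6, -1.3, -55.6] [0.0, 0.0, 0.0]
[51.2, -1.3, -56.2] [0.0, 0.0, 0.0]
[55.9, -1.2, -56.4] [0.0, 0.0, 0.0]
```

Call:
send_rows(xyz=[[0, 0, -5], [1, 0, -9], [2, 0, -14], [3, 0, -18], [4, 0, -23], [6, 0, -27], [9, 0, -31], [11, 0, -35], [14, 0, -39], [17, 0, -42]], dr=[[0, 0, 0], [0, 0, 0], [0, 0, 0], [0, 0, 0], [0, 0, 0], [0, 0, 0], [0, 0, 0], [0, 0, 0], [0, 0, 0], [0, 0, 0]])

```text
time: 5.25
position: [0.6366, -0.222, 0.1575]
tool_rot: [2.64, 1.697, 0.0]
ft_force: [5.5, -5.0, -4.7]
grip_width: 0.22
grip_force: 15.0
```

Call:
send_rows(xyz=[[3, 0, -3], [7, 0, -6], [11, 0, -9], [15, 0, -11], [19, 0, -13], [24, 0, -14], [28, 0, -16], [33, 0, -17], [38, 0, -17], [43, 0, -18]], dr=[[0, 0, 0], [0, 0, 0], [0, 0, 0], [0, 0, 0], [0, 0, 0], [0, 0, 0], [0, 0, 0], [0, 0, 0], [0, 0, 0], [0, 0, 0]])

```text
time: 6.08
position: [0.6521, -0.184, 0.176]
tool_rot: [2.644, 1.696, -0.005]
ft_force: [-0.3, -2.0, 1.6]
grip_width: 0.163
grip_force: 8.3
```

Run:
```python
from h import *
s=get_state(); print(s['position'],s['grip_width']*87,s['ft_force'].round(1), s['torque'].round(2))
t=snap('scene','s1')[0]
p=proj(cam('scene'),HG+[0,0,.05]); print(p); x,y=p.astype(int)
cv2.imwrite('pics/z2.png',cv2.resize(t[y-70:y+70,x-90:x+90],None,fx=4,fy=4))
```

```text
[ 0.65210557 -0.18399438  0.17600185] 14.188776482367562 [-0.3 -2.   1.6] [-0.35  0.13 -0.04]
[414.01415541 220.66508749]
```

View pics/z2.png

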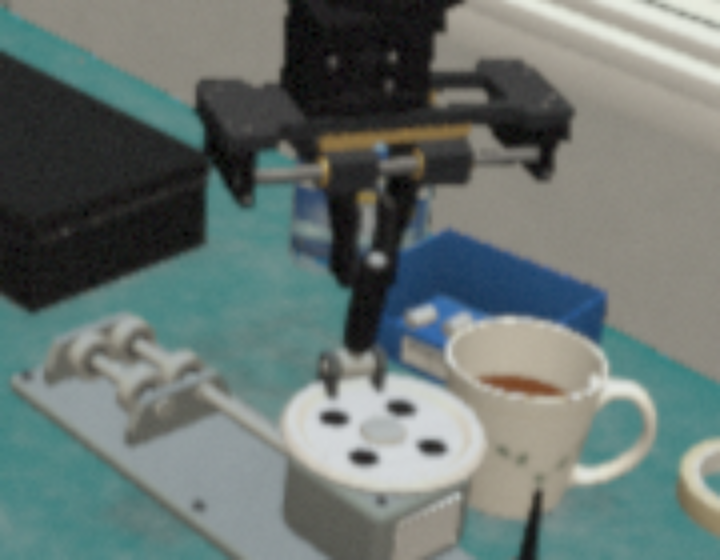

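The scene crop shows the handle nearly upright at crop (365,300), leaning slightly toward the wheel centre. The grip slipped toward its end, so I regrip lower and push it to the stop.

Call:
send_rows(xyz=[[0, 0, 0], [0, 0, 0], [0, 0, 0], [0, 0, 0], [-2, 0, 4], [-4, 0, 8], [-6, 0, 13], [-8, 0, 18], [-8, 0, 18], [-8, 0, 18]], dr=[[0, 0, 0], [0, 0, 0], [0, 0, 0], [0, 0, 0], [0, 0, 0], [0, 0, 0], [0, 0, 0], [0, 0, 0], [0, 0, 0], [0, 0, 0]], jaw=44)

```text
time: 6.97
position: [0.65, -0.1893, 0.1569]
tool_rot: [-2.642, -1.698, 0.001]
ft_force: [-0.3, -0.3, 1.2]
grip_width: 0.505
grip_force: 0.0
```

Call:
send_rows(xyz=[[0, 0, 0], [0, 0, 0], [0, 0, 0], [0, 0, 0], [0, 0, 0], [0, 0, 0], [2, 0, 0], [4, 0, 0], [7, 0, 0], [9, 0, 0]], dr=[[0, 0, 0], [0, 0, 0], [0, 0, 0], [0, 0, 0], [0, 0, 0], [0, 0, 0], [0, 0, 0], [0, 0, 0], [0, 0, 0], [0, 0, 0]], jaw=0, grip_force=20)

```text
time: 7.8
position: [0.6528, -0.1849, 0.1581]
tool_rot: [2.642, 1.693, -0.006]
ft_force: [-4.2, -6.7, 2.9]
grip_width: 0.223
grip_force: 20.0
```

Run:
```python
from h import *
s=get_state(); print(s['position'],s['grip_width']*87,s['ft_force'].round(1), s['torque'].round(2))
t=snap('scene','s2')[0]
p=proj(cam('scene'),HG+[0,0,.04]); x,y=p.astype(int)
cv2.imwrite('pics/z3.png',cv2.resize(t[y-45:y+45,x-60:x+60],None,fx=6,fy=6,interpolation=cv2.INTER_CUBIC))
print(s['joint_positions'].round(2))
```

```text
[ 0.65282685 -0.18493483  0.15810386] 19.442871498081228 [-4.2 -6.7  2.9] [-1.65  0.9   0.04]
[-0.34  0.53  0.79  1.5  -0.38  1.28  0.07]
```

View pics/z3.png

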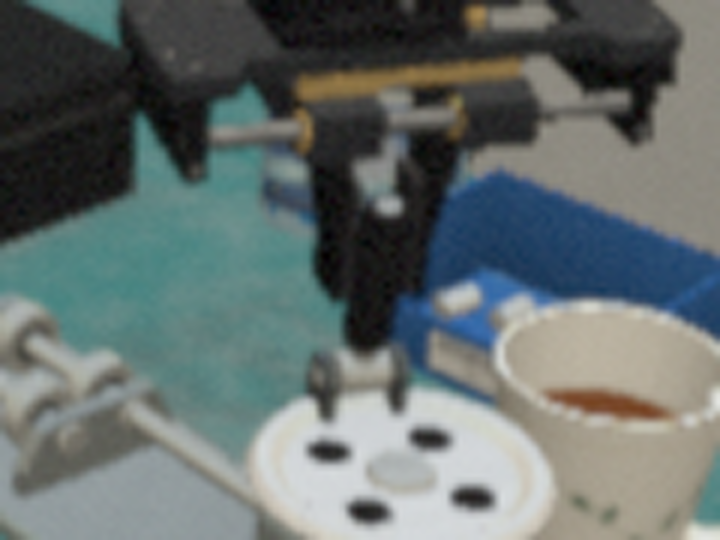

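Run:
```python
from h import *
C=cam('scene')
for a in (1.571,1.4,1.3,1.2):
    d=np.cos(a)*u+np.sin(a)*np.array([0,0,1]); q=proj(C,HG+.078*d)-proj(C,HG+.014*d); print(a,q,q[0]/q[1])
```

```text
1.571 [  2.70377539 -24.47509403] -0.11047048037080023
1.4 [  4.3294339 -21.837076 ] -0.19826069644962052
1.3 [  5.23795197 -19.94605383] -0.26260592779240816
1.2 [  6.10115258 -17.81925101] -0.34239107911636685
```

The handle's image slope matches upright (1.57). I release it and go over pin 3.

Call:
send_rows(xyz=[[0, 0, 0], [0, 0, 0], [0, 0, 0], [0, 0, -10], [0, 0, -30], [0, 0, -55], [0, 0, -80], [0, 0, -100], [0, 0, -110], [0, 0, -110]], dr=[[0, 0, 0], [0, 0, 0], [0, 0, 0], [0, 0, 0], [0, 0, 0], [0, 0, 0], [0, 0, 0], [0, 0, 0], [0, 0, 0], [0, 0, 0]], jaw=50)

```text
time: 8.68
position: [0.6556, -0.1811, 0.2709]
tool_rot: [2.639, 1.698, 0.006]
ft_force: [0.2, 0.7, -0.6]
grip_width: 0.569
grip_force: 0.0
```

Run:
```python
from h import *
print(get_state()['position']); plan([((.443,-.05,.25),down(0))])
```

```text
[ 0.65555697 -0.18113507  0.27087121]
[31.2, -247.9, 19.7] [0.005, -0.001, -0.427]
```

Call:
send_rows(xyz=[[3, -28, 2], [7, -55, 4], [10, -83, 7], [14, -110, 9], [17, -138, 11], [21, -166, 13], [25, -200, 16], [29, -230, 18], [31, -248, 20], [31, -248, 20]], dr=[[0, 0, -0.05], [0, 0, -0.1], [0, 0, -0.15], [0, 0, -0.2], [0, 0, -0.25], [0, 0, -0.3], [0, 0, -0.35], [0, 0, -0.4], [0, 0, -0.427], [0, 0, -0.427]])

```text
time: 9.52
position: [0.438, -0.0468, 0.2459]
tool_rot: [-2.212, -2.224, 0.0]
ft_force: [0.1, -0.5, 0.6]
grip_width: 0.572
grip_force: 0.0
```

```bash
cat >> h.py <<'E'
def pins(im,C,z=.014,roi=None):
    """dark pin blobs: returns list of (end points world, pixel rect)"""
    hsv=cv2.cvtColor(im,cv2.COLOR_BGR2HSV)
    m=((hsv[...,1]<70)&(hsv[...,2]<150)&(hsv[...,2]>40)).astype(np.uint8); m[262:]=0
    if roi: 
        k=np.zeros_like(m); k[roi[1]:roi[3],roi[0]:roi[2]]=1; m*=k
    m=cv2.morphologyEx(m,cv2.MORPH_OPEN,np.ones((3,3)))
    out=[]
    for c in cv2.findContours(m,cv2.RETR_EXTERNAL,cv2.CHAIN_APPROX_NONE)[0]:
        if cv2.contourArea(c)>1200: out.append((cv2.minAreaRect(c),cv2.boundingRect(c)))
    return out
E
python3 - <<'E'
from h import *
im,C=snap('wrist','w3'); print(get_state()['position'])
for r in pins(im,C): print(r)
E
```

```text
[ 0.4398462  -0.04815536  0.24650648]
(((305.8599548339844, 179.31678771972656), (140.15919494628906, 64.4754867553711), 89.0759506225586), (274, 109, 66, 141))
(((89.86531066894531, 128.4502410888672), (261.96435546875, 67.576416015625), 80.2091064453125), (35, 5, 99, 257))
(((376.802734375, 48.00368881225586), (105.97621154785156, 48.557044982910156), 79.95797729492188), (344, 0, 62, 102))
```

View pics/w3.png

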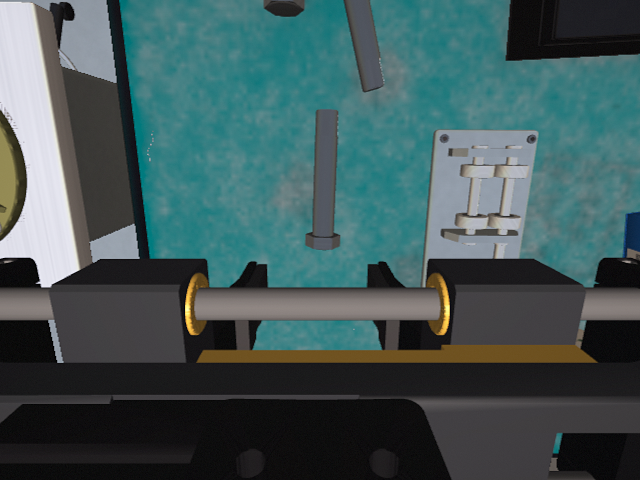

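Pin 3 is fully in view, tip at (326,110) and head end at (323,249). A pale sliver on the right of its tip suggests the flat faces about +x. I work out the grasp next.

Run:
```python
from h import *
im,C=load('w3')
C1=cam('wrist',dict(position=np.array([.5325,.0165,.3202]),tool_rot=R.from_matrix(down(0)).as_rotvec()))
print('height tip',tri(C,(326.5,110),C1,(249,165)))
for z in (.012,.02): print(z,onz(C,(326.5,110),z),onz(C,(323.5,235),z),onz(C,(323,249),z), onz(C,(325,172),z))
t=onz(C,(326.5,110),.016); h=onz(C,(323.5,249),.016); ax=(t-h)/np.linalg.norm(t-h); print(ax, np.linalg.norm(t-h))
mid=t-.0755*ax; mid[2]=.015; print('mid',mid)
yaw=-np.arctan2(ax[0],ax[1])
print('yaw',yaw)
plan([(mid+[0,0,.03],down(yaw)),(mid+[0,0,.003],down(yaw))])
```

```text
height tip (array([0.44548898, 0.05695735, 0.0119611 ]), np.float64(0.0029916466015772036))
0.012 [0.44634214 0.05572151 0.012     ] [ 0.44447071 -0.07831424  0.012     ] [ 0.44405215 -0.09485613  0.012     ] [ 0.44544147 -0.00785551  0.012     ]
0.02 [0.44616263 0.05494771 0.02      ] [ 0.44433078 -0.07625303  0.02      ] [ 0.44392108 -0.09244504  0.02      ] [ 0.44528101 -0.00728458  0.02      ]
[0.011409   0.99993492 0.        ] 0.148991673718197
mid [ 0.445391   -0.02016048  0.015     ]
yaw -0.01140925171369961
[27.6, 5.9, 201.6] [-0.001, -0.002, 0.014]
[27.5, 5.9, 228.6] [-0.001, -0.002, 0.014]
```

Call:
send_rows(xyz=[[9, 2, 35], [18, 4, 70], [27, 6, 105], [28, 6, 140], [28, 6, 170], [28, 6, 190], [28, 6, 205], [28, 6, 217], [28, 6, 224], [28, 6, 224]], dr=[[0, 0, 0.01], [0, 0, 0.01], [0, 0, 0.01], [0, 0, 0.01], [0, 0, 0.01], [0, 0, 0.01], [0, 0, 0.01], [0, 0, 0.01], [0, 0, 0.01], [0, 0, 0.01]], jaw=56)

```text
time: 10.4
position: [0.4466, -0.0228, 0.0218]
tool_rot: [-2.234, -2.208, 0.006]
ft_force: [-0.2, 0.7, 0.7]
grip_width: 0.642
grip_force: 0.0
```

Call:
send_rows(xyz=[[0, 0, 0], [0, 0, 0], [0, 0, 0], [0, 0, 0], [0, 0, 0], [0, 0, 0], [0, 0, -5], [0, 0, -15], [0, 0, -35], [0, 0, -60]], dr=[[0, 0, 0], [0, 0, 0], [0, 0, 0], [0, 0, 0], [0, 0, 0], [0, 0, 0], [0, 0, 0], [0, 0, 0], [0, 0, 0], [0, 0, 0]], jaw=0, grip_force=40)

```text
time: 11.23
position: [0.4459, -0.0223, 0.0834]
tool_rot: [-2.233, -2.208, 0.005]
ft_force: [0.9, 0.5, -4.0]
grip_width: 0.267
grip_force: 39.9
```

Run:
```python
from h import *
s=get_state(); print(s['position'],s['grip_width']*87,s['ft_force'].round(1))
# roller axle position from w3
im,C=load('w3')
for z in (.037,.05): print([onz(C,p,z).round(4).tolist() for p in ((474.5,171),(512,171),(470,221),(505,221))])
hsv=cv2.cvtColor(im,cv2.COLOR_BGR2HSV); print(onz(C,(445,138),.012),onz(C,(531,138.5),.012))
g=np.array([.6127,-.0235,.15]); plan([(g,down(0))])
cv2.imwrite('pics/z4.png',cv2.resize(im[120:262,400:560],None,fx=4,fy=4,interpolation=cv2.INTER_CUBIC))
```

```text
[ 0.44586363 -0.0222719   0.08341584] 23.186692004316 [ 0.9  0.5 -4. ]
[[0.5958, -0.0043, 0.037], [0.6336, -0.0042, 0.037], [0.597, -0.0559, 0.037], [0.6335, -0.0557, 0.037]]
[[0.59, -0.0035, 0.05], [0.6264, -0.0033, 0.05], [0.5912, -0.0532, 0.05], [0.6263, -0.053, 0.05]]
[0.57187725 0.02824693 0.012     ] [0.66265224 0.02815271 0.012     ]
[0.6, 166.6, -67.1] [-0.003, 0.002, -0.012]
```

View pics/z4.png

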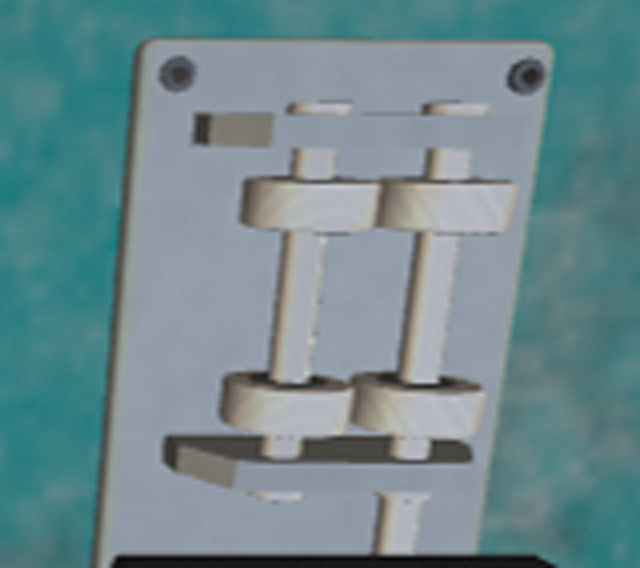

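The crop shows the four rollers and both bearing plates clearly. I combine both views for roller_mid.

```bash
python3 - <<'E'
from h import *
im,C=load('w3')
C1=cam('wrist',dict(position=np.array([.5325,.0165,.3202]),tool_rot=R.from_matrix(down(0)).as_rotvec()))
f=lambda x,y:(400+x/4,120+y/4)
print('axle L',[onz(C,f(x,y),.036).round(4).tolist() for x,y in((303,250),(294,370))])
print('axle R',[onz(C,f(x,y),.036).round(4).tolist() for x,y in((439,250),(425,370))])
print('roller tops',[onz(C,f(x,y),.05).round(4).tolist() for x,y in((313,206),(450,206),(288,405),(420,405))])
# bearing plates top (43mm): top edges
print('bearing',[onz(C,f(x,y),.043).round(4).tolist() for x,y in((270,131),(234,470),(470,455))])
print('w1 tops',[onz(C1,p,.05).round(4).tolist() for p in((369,213),(396,213),(368,253),(395,253))])
print('tri',tri(C,f(368,305),C1,(382,233)))
E
python3 - <<'E'
import cv2; im=cv2.imread('pics/w1.png'); cv2.imwrite('pics/z5.png',cv2.resize(im[170:275,330:430],None,fx=5,fy=5,interpolation=cv2.INTER_CUBIC))
E
```

```text
axle L [[0.5988, -0.016, 0.036], [0.6001, -0.0471, 0.036]]
axle R [[0.6335, -0.0158, 0.036], [0.6342, -0.0469, 0.036]]
roller tops [[0.5937, -0.0039, 0.05], [0.6269, -0.0038, 0.05], [0.5932, -0.0534, 0.05], [0.6264, -0.0532, 0.05]]
bearing [[0.5842, 0.0137, 0.043], [0.5843, -0.0722, 0.043], [0.645, -0.0679, 0.043]]
w1 tops [[0.5958, 0.0025, 0.05], [0.6288, 0.0025, 0.05], [0.5964, -0.0487, 0.05], [0.6303, -0.0487, 0.05]]
tri (array([ 0.61629513, -0.02816773,  0.03591695]), np.float64(0.003857293404870026))
```

View pics/z5.png

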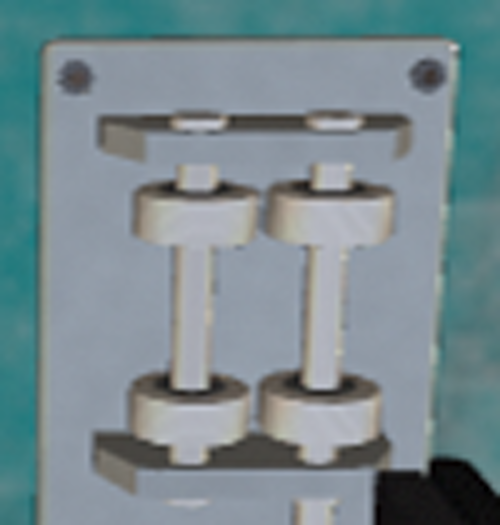

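Call:
send_rows(xyz=[[0, 5, -30], [0, 20, -55], [-1, 45, -67], [-2, 75, -67], [-3, 105, -67], [-4, 130, -67], [-5, 150, -67], [-6, 163, -67], [-6, 169, -67], [-6, 169, -67]], dr=[[0, 0, 0], [0, 0, 0], [0, 0, -0.01], [0, 0, -0.01], [0, 0, -0.01], [0, 0, -0.01], [0, 0, -0.01], [0, 0, -0.01], [0, 0, -0.01], [0, 0, -0.01]])

```text
time: 12.07
position: [0.617, -0.0297, 0.1505]
tool_rot: [2.222, 2.22, -0.001]
ft_force: [-0.4, -0.8, -5.0]
grip_width: 0.262
grip_force: 39.9
```

Run:
```python
from h import *
s=get_state(); print(s['position'],s['grip_width']*87,s['ft_force'].round(1))
plan([((.615,-.028,.064),down(0))])
C1=cam('wrist',dict(position=np.array([.5325,.0165,.3202]),tool_rot=R.from_matrix(down(0)).as_rotvec()))
f=lambda x,y:(330+x/5,170+y/5)
print('axle',onz(C1,f(192,300),.037),onz(C1,f(323,300),.037))
print('roller tops',[onz(C1,f(x,y),.05).round(4).tolist() for x,y in((196,195),(188,387),(320,387))],[onz(C1,f(x,y),.05).round(4).tolist() for x,y in((196,245),(190,445),(320,445))])
```

```text
[ 0.61702412 -0.02969265  0.15052665] 22.803485815270275 [-0.4 -0.8 -5. ]
[1.8, -2.0, 86.5] [-0.0, 0.001, -0.001]
axle [ 0.59779805 -0.0220584   0.037     ] [ 0.63122095 -0.02207961  0.037     ]
roller tops [[0.5958, 0.0075, 0.05], [0.5956, -0.0413, 0.05], [0.6287, -0.0413, 0.05]] [[0.5963, -0.005, 0.05], [0.5967, -0.0566, 0.05], [0.6295, -0.0566, 0.05]]
```

Call:
send_rows(xyz=[[1, -1, 20], [2, -2, 40], [2, -2, 58], [2, -2, 70], [2, -2, 78], [2, -2, 83], [2, -2, 86], [2, -2, 86], [2, -2, 86], [2, -2, 86]], dr=[[0, 0, 0], [0, 0, 0], [0, 0, 0], [0, 0, 0], [0, 0, 0], [0, 0, 0], [0, 0, 0], [0, 0, 0], [0, 0, 0], [0, 0, 0]])

```text
time: 12.9
position: [0.616, -0.0275, 0.0661]
tool_rot: [2.221, 2.219, 0.004]
ft_force: [3.3, 0.3, 0.4]
grip_width: 0.265
grip_force: 39.9
```

Call:
send_rows(xyz=[[0, 0, 0], [0, 0, 0], [0, 0, 0], [0, 0, 0], [0, 0, 0], [0, 0, -10], [0, 0, -30], [0, 0, -55], [0, 0, -85], [0, 0, -115]], dr=[[0, 0, 0], [0, 0, 0], [0, 0, 0], [0, 0, 0], [0, 0, 0], [0, 0, 0], [0, 0, 0], [0, 0, 0], [0, 0, 0], [0, 0, 0]], jaw=42)

```text
time: 13.73
position: [0.6138, -0.028, 0.1811]
tool_rot: [-2.223, -2.219, 0.001]
ft_force: [1.3, 0.7, 0.9]
grip_width: 0.483
grip_force: 0.0
```

Run:
```python
from h import *
s=get_state(); print(s['position'],s['grip_width']*87,s['ft_force'].round(1))
im,C=snap('wrist','w4')
cv2.imwrite('pics/z6.png',cv2.resize(im[0:265,180:480],(800,707))[:600])
plan([((.62,-.05,.25),down(0))])
```

```text
[ 0.61380479 -0.0279629   0.18106309] 42.01139240777386 [1.3 0.7 0.9]
[-21.4, 3.1, -62.0] [0.009, -0.001, -0.002]
```

View pics/z6.png

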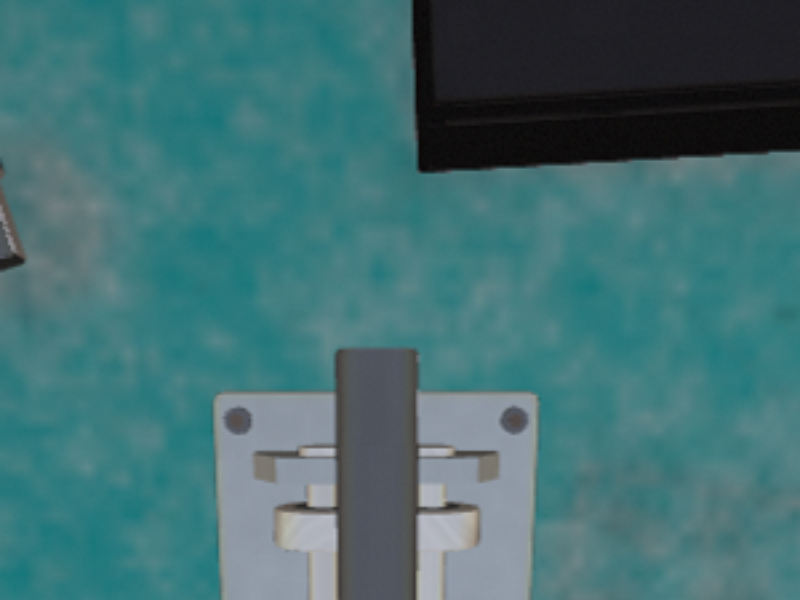

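Pin 3 sits centred on the rollers (crop x 337-417) and no flat shows from above, so the flat faces roughly down. I'll crank about 2.36 rad, which is half a pin turn, and look again.

Run:
```python
from h import *
plan([((.6528,-.1849,.235),down(0)),((.6528,-.1849,.158),down(0))])
a0=np.arctan2(.0421,.0198)
for k in range(1,31):
    a=a0+2.36*k/30; d=.046*(np.array([np.cos(a),np.sin(a)])-np.array([np.cos(a0),np.sin(a0)]))*1000
    print([round(d[1]),round(d[0]),0],end=',') if k%10 else print([round(d[1]),round(d[0]),0])
```

```text
[-156.3, 36.0, -46.9] [0.009, -0.001, -0.002]
[-156.4, 35.3, 30.1] [0.009, -0.001, -0.002]
[1, -3, 0],[3, -7, 0],[3, -10, 0],[4, -14, 0],[4, -17, 0],[4, -21, 0],[4, -25, 0],[4, -28, 0],[3, -32, 0],[2, -35, 0]
[0, -39, 0],[-1, -42, 0],[-3, -45, 0],[-5, -48, 0],[-8, -51, 0],[-10, -53, 0],[-13, -56, 0],[-16, -58, 0],[-19, -60, 0],[-22, -61, 0]
[-25, -63, 0],[-29, -64, 0],[-32, -65, 0],[-36, -65, 0],[-40, -66, 0],[-43, -66, 0],[-47, -65, 0],[-50, -65, 0],[-54, -64, 0],[-57, -63, 0]
```

Call:
send_rows(xyz=[[-30, 7, -25], [-65, 15, -47], [-100, 23, -47], [-135, 32, -47], [-156, 36, -47], [-156, 36, -40], [-156, 36, -20], [-156, 36, 5], [-156, 36, 22], [-156, 36, 30]], dr=[[0, 0, 0], [0, 0, 0], [0, 0, 0], [0, 0, 0], [0, 0, 0], [0, 0, 0], [0, 0, 0], [0, 0, 0], [0, 0, 0], [0, 0, 0]])

```text
time: 14.62
position: [0.6488, -0.1822, 0.1468]
tool_rot: [-2.219, -2.218, 0.003]
ft_force: [-1.0, 0.0, 0.7]
grip_width: 0.482
grip_force: 0.0
```

Call:
send_rows(xyz=[[0, 0, 0], [0, 0, 0], [0, 0, 0], [0, 0, 0], [0, 0, 0], [0, 0, 0], [0, 0, 0], [1, -3, 0], [3, -7, 0], [3, -10, 0]], dr=[[0, 0, 0], [0, 0, 0], [0, 0, 0], [0, 0, 0], [0, 0, 0], [0, 0, 0], [0, 0, 0], [0, 0, 0], [0, 0, 0], [0, 0, 0]], jaw=0, grip_force=25)

```text
time: 15.45
position: [0.6412, -0.1809, 0.151]
tool_rot: [2.22, 2.219, 0.003]
ft_force: [0.8, -0.4, 5.2]
grip_width: 0.221
grip_force: 24.8
```

Run:
```python
from h import *
s=get_state(); print(s['position'],s['grip_width']*87,s['ft_force'].round(1))
d=s['position']-W; print(np.arctan2(d[1],d[0]),np.hypot(d[0],d[1]))
```

```text
[ 0.64124955 -0.18091003  0.15101801] 19.226722721631784 [ 0.8 -0.4  5.2]
1.3936838830222555 0.04682243631985378
```

Call:
send_rows(xyz=[[1, -4, 0], [1, -11, 0], [1, -15, 0], [0, -22, 0], [-1, -25, 0], [-4, -32, 0], [-6, -35, 0], [-11, -41, 0], [-13, -43, 0], [-19, -48, 0]], dr=[[0, 0, 0], [0, 0, 0], [0, 0, 0], [0, 0, 0], [0, 0, 0], [0, 0, 0], [0, 0, 0], [0, 0, 0], [0, 0, 0], [0, 0, 0]])

```text
time: 16.28
position: [0.5938, -0.1989, 0.1508]
tool_rot: [2.219, 2.221, 0.004]
ft_force: [4.9, 0.2, 5.2]
grip_width: 0.226
grip_force: 25.2
```

Call:
send_rows(xyz=[[-3, -2, 0], [-9, -5, 0], [-13, -6, 0], [-20, -7, 0], [-24, -8, 0], [-31, -7, 0], [-34, -7, 0], [-41, -5, 0], [-41, -5, 0], [-41, -5, 0]], dr=[[0, 0, 0], [0, 0, 0], [0, 0, 0], [0, 0, 0], [0, 0, 0], [0, 0, 0], [0, 0, 0], [0, 0, 0], [0, 0, 0], [0, 0, 0]])

```text
time: 17.12
position: [0.5911, -0.2386, 0.1508]
tool_rot: [2.217, 2.22, 0.01]
ft_force: [8.6, 2.2, 5.7]
grip_width: 0.221
grip_force: 25.1
```

Run:
```python
from h import *
s=get_state(); print(s['position'],s['grip_width']*87,s['ft_force'].round(1))
d=s['position']-W; print(np.arctan2(d[1],d[0])%6.283,np.hypot(d[0],d[1]))
im,C=snap('wrist','w5')
cv2.imwrite('pics/z7.png',im[0:265,150:550])
plan([(s['position']*[1,1,0]+[0,0,.24],down(0)),((.615,0.01,.20),down(0))])
```

```text
[ 0.59112517 -0.23861173  0.15075462] 19.257758684122543 [8.6 2.2 5.7]
3.4119070804931564 0.04345496013810495
[0.0, 0.7, -89.2] [0.007, -0.001, 0.002]
[248.5, 24.7, -48.7] [0.007, -0.001, 0.002]
```

View pics/z7.png

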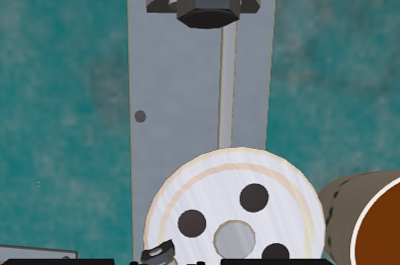

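The crop (14-picture limit nearly used, one left) shows the wheel turned and the head at the top. From here I read images numerically. I release and look at the tip from close above.

Call:
send_rows(xyz=[[0, 0, 0], [0, 0, 0], [0, 0, 0], [0, 0, -15], [0, 0, -45], [0, 0, -75], [20, 2, -80], [50, 5, -80], [85, 9, -80], [120, 13, -70]], dr=[[0, 0, 0], [0, 0, 0], [0, 0, 0], [0, 0, 0], [0, 0, 0], [0, 0, 0], [0, 0, 0], [0, 0, 0], [0, 0, 0], [0, 0, 0]], jaw=44)

```text
time: 18.0
position: [0.5996, -0.121, 0.2203]
tool_rot: [2.226, 2.217, 0.0]
ft_force: [0.2, 0.3, -1.4]
grip_width: 0.505
grip_force: 0.0
```

Call:
send_rows(xyz=[[30, 4, 10], [60, 7, 30], [80, 10, 50], [92, 11, 80], [92, 11, 105], [92, 11, 118], [92, 11, 118], [92, 11, 118], [92, 11, 118], [92, 11, 118]], dr=[[0, 0, 0], [0, 0, 0], [0, 0, 0], [0, 0, 0], [0, 0, 0], [0, 0, 0], [0, 0, 0], [0, 0, 0], [0, 0, 0], [0, 0, 0]])

```text
time: 18.83
position: [0.6125, -0.0297, 0.1034]
tool_rot: [2.223, 2.217, 0.003]
ft_force: [0.2, -0.9, 1.1]
grip_width: 0.507
grip_force: 0.0
```

Run:
```python
from h import *
s=get_state(); print(s['position'],s['grip_width']*87,s['ft_force'].round(1))
im,C=snap('wrist','w6')
g=cv2.cvtColor(im,cv2.COLOR_BGR2HSV)
for y in (.055,.047,.042,.034,.026,.018,.005):
    c=proj(C,(.615,y,.062)); x,r=c.round().astype(int)
    print(y,(x,r),'V',g[r,x-36:x+38:3,2],'S',g[r,x-36:x+38:6,1])
```

```text
[ 0.61249287 -0.02973737  0.10342484] 44.148305504538364 [ 0.2 -0.9  1.1]
0.055 (np.int64(322), np.int64(108)) V [127 129 131 134 134 134 132 131 128 130 131 133 134 133 132 134 133 133
 132 130 129 131 130 131 129] S [124 103  91  95 120 101  89  99  96 108 109 108 115]
0.047 (np.int64(322), np.int64(124)) V [129 128 130 134 136 134 205 223 223 222 217 227  93  96  96  95  95  92
  86  83  64 131 131 133 135] S [136 122  83  31  39  39  38  37  32  18  32 119 100]
0.042 (np.int64(322), np.int64(135)) V [127 128 127 130 131 132 196 215 217 219 216 225  94  95  95  95  94  93
  84  83  62 132 130 133 131] S [153 149 117  26  38  39  41  35  35  15  33 122 121]
0.034 (np.int64(322), np.int64(150)) V [160 158 160 160 160 162 197 213 215 219 214 223  94  95  95  95  94  91
  86  85  55 162 161 162 163] S [32 33 32 26 38 39 41 38 35 15 32 33 34]
0.026 (np.int64(322), np.int64(166)) V [161 162 162 162 161 161 197 213 216 219 213 223  94  96  95  96  95  90
  85  83  66 166 165 165 165] S [33 35 32 26 39 37 43 38 35 15  4 34 32]
0.018 (np.int64(322), np.int64(181)) V [161 162 163 164 163 162  60  82  87  96  96  99  98  99  99  99  98  94
  88  79 109 164 163 163 162] S [33 33 34 34  9 37 34 39 36 17 23 34 31]
0.005 (np.int64(322), np.int64(205)) V [ 94  93  91  91  89  93  60  82  86  95  98  98 100  98  98  98  99  94
  87  78  80  93  92  91  97] S [43 17  3 17  9 36 36 34 41 12 26 25 39]
```

```bash
cat >> h.py <<'E'
def flatang(im,C,x0,ylist,zc=.056,r=.012,show=False):
    """angle of flat from up, positive toward -x, by intersecting bright-edge rays with the pin's cylinder"""
    V=cv2.cvtColor(im,cv2.COLOR_BGR2HSV)[...,2].astype(int); res=[]
    for y in ylist:
        x,rw=proj(C,(x0,y,zc)).round().astype(int); seg=V[rw,x-45:x+46]
        b=np.where(seg>178)[0]; d=np.where(seg<115)[0]; both=np.union1d(b,d)
        if len(b)<3 or len(both)<10: res.append((y,None)); continue
        tang=[]
        for c in (both.min()-.5,both.max()+.5):
            o,dv=ray(C,(x-45+c,rw)); tang.append((o[[0,2]],dv[[0,2]]/np.linalg.norm(dv[[0,2]])))
        # axis: bisector of silhouette rays at height zc
        bis=tang[0][1]+tang[1][1]; xc=tang[0][0][0]+bis[0]*(zc-tang[0][0][1])/bis[1]
        e=[]
        for c in (b.min()-.5,b.max()+.5):
            o,dv=ray(C,(x-45+c,rw)); o2=o[[0,2]]-[xc,zc]; d2=dv[[0,2]]
            A=d2@d2;B=o2@d2;D=B*B-A*(o2@o2-r*r)
            k=(-B-np.sqrt(max(D,0)))/A; p=o2+k*d2; e.append(np.degrees(np.arctan2(-p[0],p[1])))
        res.append((y,round(xc,4),np.round(e,0).tolist(),len(both)))
    return res
W=np.array([.634,-.226,.104])
E
python3 - <<'E'
from h import *
im,C=load('w6')
for r in flatang(im,C,.615,(.045,.042,.038,.034,.030,.026)): print(r)
# tip end row
V=cv2.cvtColor(im,cv2.COLOR_BGR2HSV)[...,2]; print(V[95:185:3,330],V[95:185:3,310])
for rw in range(108,126,2): print(rw,onz(C,(325,rw),.06)[1].round(4),V[rw,310],V[rw,332])
for rw in range(170,180,2): print(rw,onz(C,(325,rw),.064)[1].round(4),V[rw,310])
s=get_state()
a=3.41; h=W+.046*np.array([np.cos(a),np.sin(a),0]); print(h)
plan([((.5905,-.2385,.235),down(0)),((.5905,-.2385,.152),down(0))])
E
```

```text
(0.045, np.float64(0.6171), [75.0, 16.0], 43)
(0.042, np.float64(0.6171), [76.0, 16.0], 43)
(0.038, np.float64(0.6171), [78.0, 16.0], 43)
(0.034, np.float64(0.6168), [73.0, 15.0], 42)
(0.03, np.float64(0.6169), [74.0, 15.0], 42)
(0.026, np.float64(0.6169), [75.0, 15.0], 42)
[128 130 132 132 134 132 130 129 126  96  96  96  94  96  94  96  97  97
  95  96  95  96  96  96  96  97  98  99  99  99] [132 130 129 128 128 131 134 135 137  83 218 217 218 216 217 217 216 216
 216 215 217 216 216 216 216 210  82  88  87  88]
108 0.0552 128 133
110 0.0542 131 132
112 0.0532 133 132
114 0.0523 134 130
116 0.0513 135 130
118 0.0503 136 129
120 0.0493 134 111
122 0.0483 83 95
124 0.0473 223 93
170 0.024 210
172 0.023 181
174 0.0219 87
176 0.0209 88
178 0.0199 88
[ 0.58964705 -0.23819902  0.104     ]
[-209.0, -21.1, -131.8] [0.003, -0.0, -0.002]
[-209.1, -21.4, -48.8] [0.003, -0.0, -0.002]
```

Call:
send_rows(xyz=[[0, 0, -40], [-20, -2, -80], [-50, -5, -115], [-85, -9, -132], [-120, -12, -132], [-155, -16, -132], [-190, -19, -132], [-209, -21, -132], [-209, -21, -105], [-209, -21, -75]], dr=[[0, 0, 0], [0, 0, 0], [0, 0, 0], [0, 0, 0], [0, 0, 0], [0, 0, 0], [0, 0, 0], [0, 0, 0], [0, 0, 0], [0, 0, 0]])

```text
time: 19.72
position: [0.5912, -0.2418, 0.1797]
tool_rot: [2.223, 2.21, 0.005]
ft_force: [0.9, 0.4, -1.1]
grip_width: 0.508
grip_force: 0.0
```

Call:
send_rows(xyz=[[0, 0, 15], [0, 0, 25], [0, 0, 25], [0, 0, 25], [0, 0, 25], [0, 0, 25], [0, 0, 25], [0, 0, 25], [0, 0, 25], [0, 0, 25]], dr=[[0, 0, 0], [0, 0, 0], [0, 0, 0], [0, 0, 0], [0, 0, 0], [0, 0, 0], [0, 0, 0], [0, 0, 0], [0, 0, 0], [0, 0, 0]], jaw=0)

```text
time: 20.55
position: [0.5911, -0.2381, 0.1532]
tool_rot: [2.221, 2.219, 0.002]
ft_force: [-1.1, 0.7, 5.8]
grip_width: 0.223
grip_force: 25.0
```

Call:
send_rows(xyz=[[4, -1, 0], [9, -2, 0], [14, -2, 0], [19, -1, 0], [24, 0, 0], [28, 1, 0], [33, 3, 0], [37, 5, 0], [37, 5, 0], [37, 5, 0]], dr=[[0, 0, 0], [0, 0, 0], [0, 0, 0], [0, 0, 0], [0, 0, 0], [0, 0, 0], [0, 0, 0], [0, 0, 0], [0, 0, 0], [0, 0, 0]])

```text
time: 21.38
position: [0.5945, -0.1989, 0.1531]
tool_rot: [-2.219, -2.219, -0.002]
ft_force: [-5.5, 4.8, 11.9]
grip_width: 0.223
grip_force: 25.0
```

Run:
```python
from h import *
s=get_state(); print(s['position'],s['grip_width']*87,s['ft_force'].round(1))
d=s['position']-W; print(np.arctan2(d[1],d[0])%6.283,np.hypot(d[0],d[1]))
plan([((.615,-.028,.235),down(0)),((.615,-.028,.10),down(0))])
```

```text
[ 0.59451379 -0.19885098  0.15308174] 19.43334396657968 [-5.5  4.8 11.9]
2.5392667054740072 0.04791899513906517
[171.1, 20.3, -81.4] [-0.002, -0.004, 0.0]
[170.7, 20.6, 53.6] [-0.002, -0.004, 0.0]
```

Call:
send_rows(xyz=[[0, 0, 0], [0, 0, 0], [0, 0, 0], [0, 0, -25], [0, 0, -60], [15, 2, -80], [45, 5, -80], [80, 9, -80], [115, 14, -70], [145, 17, -45]], dr=[[0, 0, 0], [0, 0, 0], [0, 0, 0], [0, 0, 0], [0, 0, 0], [0, 0, 0], [0, 0, 0], [0, 0, 0], [0, 0, 0], [0, 0, 0]], jaw=44)

```text
time: 22.22
position: [0.615, -0.0533, 0.1993]
tool_rot: [2.219, 2.219, 0.009]
ft_force: [0.5, 0.2, -0.3]
grip_width: 0.506
grip_force: 0.0
```

Call:
send_rows(xyz=[[20, 3, 30], [26, 3, 60], [26, 3, 85], [26, 3, 97], [26, 3, 97], [26, 3, 97], [26, 3, 97], [26, 3, 97], [26, 3, 97], [26, 3, 97]], dr=[[0, 0, 0], [0, 0, 0], [0, 0, 0], [0, 0, 0], [0, 0, 0], [0, 0, 0], [0, 0, 0], [0, 0, 0], [0, 0, 0], [0, 0, 0]], jaw=0)

```text
time: 23.05
position: [0.6161, -0.0299, 0.1008]
tool_rot: [2.222, 2.219, 0.003]
ft_force: [0.5, -0.2, -0.8]
grip_width: 0.01
grip_force: 0.0
```

Run:
```python
from h import *
s=get_state(); print(s['position'],s['grip_width']*87,s['ft_force'].round(1))
im,C=snap('wrist','w7')
for r in flatang(im,C,.617,(.044,.040,.036,.032,.028)): print(r)
# other pins: are they where they were? 
for r in pins(im,C): print(r)
plan([((.617,.03,.12),down(0)),((.617,.03,.082),down(0))])
```

```text
[ 0.61614911 -0.02986478  0.10076608] 0.8844017982148322 [ 0.5 -0.2 -0.8]
(0.044, np.float64(0.6166), [34.0, -55.0], 46)
(0.04, np.float64(0.6166), [35.0, -56.0], 46)
(0.036, np.float64(0.6166), [35.0, -56.0], 44)
(0.032, np.float64(0.6166), [35.0, -57.0], 44)
(0.028, np.float64(0.6166), [35.0, -53.0], 44)
(((49.10271072387695, 239.6340789794922), (38.14716720581055, 85.32125091552734), 79.11447143554688), (9, 216, 85, 46))
(((321.92828369140625, 192.92935180664062), (98.4209976196289, 143.53831481933594), 20.942651748657227), (265, 120, 106, 142))
(((133.17340087890625, 44.65664291381836), (130.78298950195312, 85.09233093261719), 67.5572509765625), (70, 0, 117, 102))
[59.8, 1.0, -19.5] [0.002, -0.0, -0.001]
[59.8, 0.9, 18.5] [0.002, -0.0, -0.001]
```

The flat now reads −10°, so the crank overshot slightly. I correct by +0.13 rad.

Call:
send_rows(xyz=[[0, 0, -40], [-20, -2, -80], [-50, -6, -115], [-85, -11, -130], [-120, -15, -130], [-150, -18, -130], [-167, -21, -130], [-168, -21, -115], [-168, -21, -85], [-168, -21, -54]], dr=[[0, 0, 0], [0, 0, 0], [0, 0, 0], [0, 0, 0], [0, 0, 0], [0, 0, 0], [0, 0, 0], [0, 0, 0], [0, 0, 0], [0, 0, 0]], jaw=44)

```text
time: 23.93
position: [0.5952, -0.1989, 0.1545]
tool_rot: [2.222, 2.216, 0.005]
ft_force: [0.9, -0.6, -0.3]
grip_width: 0.498
grip_force: 0.0
```

Call:
send_rows(xyz=[[0, 0, 0], [0, 0, 0], [0, 0, 0], [0, 0, 0], [0, 0, 0], [0, 0, 0], [0, 0, 0], [-2, -1, 0], [-4, -3, 0], [-5, -3, 0]], dr=[[0, 0, 0], [0, 0, 0], [0, 0, 0], [0, 0, 0], [0, 0, 0], [0, 0, 0], [0, 0, 0], [0, 0, 0], [0, 0, 0], [0, 0, 0]], jaw=0)

```text
time: 24.77
position: [0.5922, -0.2028, 0.1557]
tool_rot: [2.221, 2.219, 0.004]
ft_force: [-2.2, 1.4, 7.3]
grip_width: 0.221
grip_force: 25.0
```

Run:
```python
from h import *
s=get_state(); print(s['position'],s['grip_width']*87,s['ft_force'].round(1))
plan([((.617,-.028,.10),down(0))])
```

```text
[ 0.59220318 -0.20282712  0.1557361 ] 19.196549450030766 [-2.2  1.4  7.3]
[174.8, 24.5, 55.8] [0.003, -0.0, -0.001]
```

Call:
send_rows(xyz=[[0, 0, 0], [0, 0, 0], [0, 0, 0], [0, 0, -25], [0, 0, -60], [15, 2, -80], [45, 6, -80], [80, 11, -80], [115, 17, -70], [145, 21, -45]], dr=[[0, 0, 0], [0, 0, 0], [0, 0, 0], [0, 0, 0], [0, 0, 0], [0, 0, 0], [0, 0, 0], [0, 0, 0], [0, 0, 0], [0, 0, 0]], jaw=44)

```text
time: 25.6
position: [0.6152, -0.0553, 0.2017]
tool_rot: [2.218, 2.219, 0.01]
ft_force: [0.8, 0.8, 0.2]
grip_width: 0.507
grip_force: 0.0
```

Call:
send_rows(xyz=[[20, 3, 30], [30, 4, 60], [30, 4, 88], [30, 4, 100], [30, 4, 100], [30, 4, 100], [30, 4, 100], [30, 4, 100], [30, 4, 100], [30, 4, 100]], dr=[[0, 0, 0], [0, 0, 0], [0, 0, 0], [0, 0, 0], [0, 0, 0], [0, 0, 0], [0, 0, 0], [0, 0, 0], [0, 0, 0], [0, 0, 0]], jaw=0)

```text
time: 26.43
position: [0.6172, -0.0279, 0.0999]
tool_rot: [2.222, 2.219, 0.003]
ft_force: [0.2, 0.4, -0.7]
grip_width: 0.005
grip_force: 0.0
```

Run:
```python
from h import *
s=get_state(); print(s['position'],s['grip_width']*87,s['ft_force'].round(1))
im,C=snap('wrist','w8')
for r in flatang(im,C,.617,(.044,.040,.036,.032,.028)): print(r)
plan([((.617,.033,.10),down(0)),((.617,.033,.082),down(0))])
```

```text
[ 0.61716929 -0.02794587  0.09986339] 0.4538946171481433 [ 0.2  0.4 -0.7]
(0.044, np.float64(0.6166), [43.0, -47.0], 47)
(0.04, np.float64(0.6166), [44.0, -47.0], 47)
(0.036, np.float64(0.6166), [44.0, -48.0], 45)
(0.032, np.float64(0.6166), [44.0, -48.0], 45)
(0.028, np.float64(0.6166), [45.0, -48.0], 45)
[60.8, -0.1, -0.4] [0.002, -0.0, -0.001]
[60.8, -0.1, 17.6] [0.002, -0.0, -0.001]
```

The flat reads −2°. I feel it gently.

Call:
send_rows(xyz=[[20, 0, 0], [45, 0, 0], [62, 0, 3], [62, 0, 10], [62, 0, 14], [62, 0, 16], [62, 0, 17], [62, 0, 18], [62, 0, 19], [62, 0, 19]], dr=[[0, 0, 0], [0, 0, 0], [0, 0, 0], [0, 0, 0], [0, 0, 0], [0, 0, 0], [0, 0, 0], [0, 0, 0], [0, 0, 0], [0, 0, 0]])

```text
time: 27.32
position: [0.6169, 0.0346, 0.0806]
tool_rot: [-2.223, -2.219, -0.003]
ft_force: [-2.0, 4.1, 6.5]
grip_width: 0.007
grip_force: 3.9
```

Run:
```python
from h import *
s=get_state(); print(s['position'],s['ft_force'].round(2),s['torque'].round(2))
```

```text
[0.6168554  0.03456708 0.08064344] [-1.98  4.13  6.52] [ 0.63  0.53 -0.05]
```

Call:
send_rows(xyz=[[0, 0, 0], [0, 0, 0], [0, 0, -8], [0, 0, -20], [-15, 0, -25], [-40, 0, -25], [-62, 0, -25], [-62, 0, -25], [-62, 0, -25], [-62, 0, -25]], dr=[[0, 0, 0], [0, 0, 0], [0, 0, 0], [0, 0, 0], [0, 0, 0], [0, 0, 0], [0, 0, 0], [0, 0, 0], [0, 0, 0], [0, 0, 0]])

```text
time: 28.15
position: [0.6166, -0.0287, 0.105]
tool_rot: [2.224, 2.218, 0.001]
ft_force: [0.5, 0.8, -0.3]
grip_width: 0.008
grip_force: 0.0
```

Run:
```python
from h import *
s=get_state(); print(s['position'],s['ft_force'].round(2))
im,C=snap('wrist','w9')
for r in flatang(im,C,.617,(.044,.040,.036,.032,.028)): print(r)
plan([((.6166,-.027,.064),down(0))])
```

```text
[ 0.6165515  -0.02874087  0.10503618] [ 0.47  0.77 -0.34]
(0.044, np.float64(0.6168), [43.0, -47.0], 45)
(0.04, np.float64(0.6165), [42.0, -49.0], 44)
(0.036, np.float64(0.6168), [44.0, -47.0], 43)
(0.032, np.float64(0.6168), [44.0, -44.0], 43)
(0.028, np.float64(0.6168), [45.0, -44.0], 43)
[0.6, 0.0, 40.8] [0.0, -0.0, -0.001]
```

Call:
send_rows(xyz=[[0, 0, 0], [0, 0, 0], [0, 0, 0], [0, 0, 10], [0, 0, 25], [0, 0, 36], [0, 0, 41], [0, 0, 41], [0, 0, 41], [0, 0, 41]], dr=[[0, 0, 0], [0, 0, 0], [0, 0, 0], [0, 0, 0], [0, 0, 0], [0, 0, 0], [0, 0, 0], [0, 0, 0], [0, 0, 0], [0, 0, 0]], jaw=44)

```text
time: 29.03
position: [0.6169, -0.0278, 0.064]
tool_rot: [2.222, 2.22, 0.001]
ft_force: [0.3, -0.1, 0.7]
grip_width: 0.493
grip_force: 0.0
```

Call:
send_rows(xyz=[[0, 0, 0], [0, 0, 0], [0, 0, 0], [0, 0, 0], [0, 0, 0], [0, 0, 0], [0, 0, -8], [0, 0, -25], [0, 0, -50], [0, 0, -80]], dr=[[0, 0, 0], [0, 0, 0], [0, 0, 0], [0, 0, 0], [0, 0, 0], [0, 0, 0], [0, 0, 0], [0, 0, 0], [0, 0, 0], [0, 0, 0]], jaw=0, grip_force=45)

```text
time: 29.87
position: [0.6139, -0.0275, 0.1422]
tool_rot: [-2.22, -2.217, 0.008]
ft_force: [0.2, 0.6, -3.6]
grip_width: 0.262
grip_force: 45.0
```

Run:
```python
from h import *
s=get_state(); print(s['position'],s['grip_width']*87,s['ft_force'].round(2))
ex=np.array([np.cos(CY),np.sin(CY),0]); print(CR+.058*ex)
p=CR+.058*ex; p[2]=.12
plan([(p+[0,0,.11],down(CY)),(p,down(CY))])
```

```text
[ 0.61390243 -0.02750304  0.14222412] 22.815809161800402 [ 0.15  0.56 -3.58]
[ 0.4675906  -0.30552407  0.039     ]
[-278.2, -146.5, -86.7] [-0.006, 0.001, 0.084]
[-278.2, -145.8, 23.3] [-0.006, 0.001, 0.084]
```

Call:
send_rows(xyz=[[0, 0, -25], [-5, -3, -55], [-20, -11, -80], [-45, -24, -87], [-75, -40, -87], [-105, -55, -87], [-135, -71, -87], [-165, -87, -87], [-195, -103, -87], [-225, -119, -87]], dr=[[0, 0, 0], [0, 0, 0], [0, 0, 0.01], [0, 0, 0.02], [0, 0, 0.03], [0, 0, 0.04], [0, 0, 0.05], [0, 0, 0.06], [0, 0, 0.07], [0, 0, 0.085]])

```text
time: 30.7
position: [0.4951, -0.2535, 0.2301]
tool_rot: [-2.314, -2.122, 0.0]
ft_force: [0.7, -1.4, -4.7]
grip_width: 0.263
grip_force: 45.0
```

Run:
```python
from h import *
s=get_state(); print(s['position'],s['grip_width']*87,s['ft_force'].round(2))
ex=np.array([np.cos(CY),np.sin(CY),0]); p=CR+.058*ex
plan([(p*[1,1,0]+[0,0,.10],down(CY)),(p*[1,1,0]+[0,0,.047],down(CY))])
im,C=snap('wrist','w10')
# cradle hole/rail features for a second look: bright rails bounding
hsv=cv2.cvtColor(im,cv2.COLOR_BGR2HSV); m=((hsv[...,1]<60)&(hsv[...,2]>205)).astype(np.uint8); m[262:]=0
for c in cv2.findContours(m,cv2.RETR_EXTERNAL,cv2.CHAIN_APPROX_SIMPLE)[0]:
    if cv2.contourArea(c)>150: print(cv2.minAreaRect(c), cv2.boundingRect(c))
for f in ((-.0865,.030),(-.0865,-.030),(.0865,.030),(.0865,-.030),(0,.03)):
    q=CR+f[0]*ex+f[1]*np.array([-ex[1],ex[0],0]); q[2]=.037; print(f,proj(C,q).round(0))
```

```text
[ 0.49510616 -0.25347345  0.23014122] 22.849118376142204 [ 0.73 -1.43 -4.68]
[-54.4, -22.7, 130.1] [-0.002, -0.001, -0.002]
[-54.5, -22.6, 183.1] [-0.002, -0.001, -0.002]
((217.5, 237.0), (14.0, 145.0), 90.0) (145, 230, 146, 15)
((316.4999694824219, 153.5), (60.99999237060547, 40.99999237060547), 90.0) (296, 123, 42, 62)
((605.5, 170.5), (115.0, 67.0), 90.0) (572, 113, 68, 116)
((483.7910461425781, 180.30563354492188), (127.5389404296875, 140.72531127929688), 21.12472152709961) (414, 112, 137, 138)
(-0.0865, 0.03) [152. 238.]
(-0.0865, -0.03) [159. 293.]
(0.0865, 0.03) [323. 238.]
(0.0865, -0.03) [323. 293.]
(0, 0.03) [238. 238.]
```

Call:
send_rows(xyz=[[-15, -7, 10], [-35, -15, 30], [-50, -21, 60], [-54, -23, 90], [-54, -23, 120], [-54, -23, 145], [-54, -23, 162], [-54, -23, 172], [-54, -23, 179], [-54, -23, 182]], dr=[[0, 0, 0], [0, 0, 0], [0, 0, 0], [0, 0, 0], [0, 0, 0], [0, 0, 0], [0, 0, 0], [0, 0, 0], [0, 0, 0], [0, 0, 0]])

```text
time: 31.58
position: [0.469, -0.3037, 0.0483]
tool_rot: [-2.313, -2.122, 0.001]
ft_force: [-7.4, 4.5, 15.5]
grip_width: 0.264
grip_force: 45.0
```

Run:
```python
from h import *
s=get_state(); print(s['position'],s['grip_width']*87,s['ft_force'].round(2),s['torque'].round(2))
```

```text
[ 0.46898327 -0.30373515  0.04829344] 22.983434921261676 [-7.4   4.51 15.47] [ 0.98  1.46 -0.  ]
```

Call:
send_rows(xyz=[[0, -1, -1], [0, -1, -1], [0, -1, -1], [0, -1, -1], [0, -1, -1], [0, -1, -1], [0, -1, -1], [0, -1, -1], [0, -1, -1], [0, -1, -1]], dr=[[0, 0, 0], [0, 0, 0], [0, 0, 0], [0, 0, 0], [0, 0, 0], [0, 0, 0], [0, 0, 0], [0, 0, 0], [0, 0, 0], [0, 0, 0]])

```text
time: 32.42
position: [0.4687, -0.3043, 0.0495]
tool_rot: [-2.315, -2.124, -0.0]
ft_force: [0.6, 0.1, -4.4]
grip_width: 0.262
grip_force: 45.0
```

Call:
send_rows(xyz=[[0, 0, 0], [0, 0, 0], [0, 0, 0], [0, 0, 0], [0, 0, -10], [0, 0, -30], [0, 0, -55], [0, 0, -70], [0, 0, -70], [0, 0, -70]], dr=[[0, 0, 0], [0, 0, 0], [0, 0, 0], [0, 0, 0], [0, 0, 0], [0, 0, 0], [0, 0, 0], [0, 0, 0], [0, 0, 0], [0, 0, 0]], jaw=42)

```text
time: 33.25
position: [0.4695, -0.3047, 0.121]
tool_rot: [2.313, 2.123, 0.003]
ft_force: [0.4, -0.2, 0.0]
grip_width: 0.481
grip_force: 0.0
```

Run:
```python
from h import *
s=get_state(); print(s['position'],s['grip_width']*87,s['ft_force'].round(2))
im,C=snap('wrist','w11')
for r in flatang(im,C,.4695,(-.26,-.25,-.245,-.24,-.235,-.23,-.225),zc=.039): print(r)
V=cv2.cvtColor(im,cv2.COLOR_BGR2HSV)[...,2]
for y in (-.28,-.26,-.24,-.23,-.22): 
    x,rw=proj(C,(.4695,y,.047)).astype(int); print(y,x,rw,V[rw,x-40:x+41:4])
```

```text
[ 0.46952972 -0.30466532  0.12098487] 41.8115506574364 [ 0.39 -0.2   0.  ]
(-0.26, None)
(-0.25, np.float64(0.4714), [55.0, -35.0], 37)
(-0.245, np.float64(0.4721), [58.0, -33.0], 38)
(-0.24, np.float64(0.4726), [57.0, -32.0], 38)
(-0.235, np.float64(0.473), [57.0, -32.0], 38)
(-0.23, np.float64(0.4731), [54.0, -37.0], 40)
(-0.225, None)
-0.28 313 212 [253 253 253 253 253 253  76  88  93  93  92  93  94  84  61 251 252 252
 252 252 252]
-0.26 310 181 [158 160 158 158 157 157 129  80  91  94  93  91  92  93  81  55 158 159
 158 158 158]
-0.24 307 148 [126 128 126 125 126 125 126  60 235 234 232 236 234 232 225  78  71 126
 126 122 124]
-0.23 306 131 [131 128 126 126 123 123 125  74 240 236 233 238 237 235 234  80  66 124
 126 124 125]
-0.22 304 114 [125 124 123 126 126 125 125 124 126 123 124 123 127 127 126 124 128 128
 126 129 129]
```

Pin 3 lies in V2 but leans about 11° toward −x, because it touched one side of the V first. I mend it by regripping, lifting slightly and rolling it back.

Call:
send_rows(xyz=[[0, -2, 20], [0, -2, 40], [0, -2, 58], [0, -2, 68], [0, -2, 71], [0, -2, 71], [0, -2, 71], [0, -2, 71], [0, -2, 71], [0, -2, 71]], dr=[[0, 0, 0], [0, 0, 0], [0, 0, 0], [0, 0, 0], [0, 0, 0], [0, 0, 0], [0, 0, 0], [0, 0, 0], [0, 0, 0], [0, 0, 0]])

```text
time: 34.13
position: [0.4672, -0.3043, 0.0493]
tool_rot: [2.314, 2.123, 0.001]
ft_force: [1.5, -0.1, -0.1]
grip_width: 0.484
grip_force: 0.0
```

Call:
send_rows(xyz=[[0, 0, 0], [0, 0, 0], [0, 0, 0], [0, 0, 0], [0, 0, 0], [0, 0, 0], [0, 0, -2], [0, 0, -4], [0, 0, -4], [0, 0, -4]], dr=[[0, 0, 0], [0, 0, 0], [0, 0, 0], [0, 0, 0], [0, 0, 0], [0, 0, 0], [0, 0, 0], [0, 0, 0], [0, 0, 0], [0, 0, 0]], jaw=0)

```text
time: 34.97
position: [0.4663, -0.3038, 0.0522]
tool_rot: [-2.314, -2.123, 0.0]
ft_force: [0.3, 0.0, -4.1]
grip_width: 0.264
grip_force: 45.0
```

Call:
send_rows(xyz=[[0, 0, 0], [0, 0.5, 0], [0, 0.8, 0], [0, 1.2, 0], [0, 1.5, 0], [0, 1.5, 1], [0, 1.5, 2], [0, 1.5, 3], [0, 1.5, 3.5], [0, 1.5, 3.5]], dr=[[0.04, 0, 0], [0.08, 0, 0], [0.12, 0, 0], [0.16, 0, 0], [0.19, 0, 0], [0.19, 0, 0], [0.19, 0, 0], [0.19, 0, 0], [0.19, 0, 0], [0.19, 0, 0]])

```text
time: 35.8
position: [0.468, -0.3044, 0.0492]
tool_rot: [-2.208, -2.025, 0.192]
ft_force: [0.2, -0.1, -3.5]
grip_width: 0.261
grip_force: 45.0
```

Run:
```python
from h import *
s=get_state(); print(s['position'],s['grip_width']*87,s['ft_force'].round(2))
```

```text
[ 0.46803771 -0.30435925  0.04924093] 22.700429970229184 [ 0.18 -0.05 -3.5 ]
```

Call:
send_rows(xyz=[[0, 0, 0], [0, 0, 0], [0, 0, 0], [0, 0, 0], [0, 0, -10], [0, 0, -25], [0, 0, -45], [0, 5, -65], [0, 10, -70], [0, 13, -70]], dr=[[0, 0, 0], [0, 0, 0], [0, 0, 0], [0, 0, 0], [0, 0, 0], [0, 0, 0], [0, 0, 0], [-0.07, 0, 0], [-0.14, 0, 0], [-0.19, 0, 0]], jaw=42)

```text
time: 36.63
position: [0.4957, -0.308, 0.1184]
tool_rot: [2.31, 2.119, 0.006]
ft_force: [-0.1, -0.8, 0.0]
grip_width: 0.483
grip_force: 0.0
```

```bash
cat >> h.py <<'E'
def flatpx(im,C,p0,axis,ys,zc):
    """sample across the image row at points p0+y*axis; returns pin centre/flat centre offset -> angle deg toward -x"""
    V=cv2.cvtColor(im,cv2.COLOR_BGR2HSV)[...,2].astype(int); out=[]
    for y in ys:
        q=p0+y*np.asarray(axis); q[2]=zc; x,r=proj(C,q).round().astype(int); seg=V[r,x-40:x+41]
        b=np.where(seg>178)[0]; d=np.where((seg<112)|(seg>178))[0]
        if len(b)<4: out.append((y,None)); continue
        e=[(c-(d.min()+d.max())/2)/((d.max()-d.min()+1)/2)*1.0 for c in (b.min()-.5,b.max()+.5)]
        a=np.degrees(np.arcsin(np.clip(e,-1,1))); out.append((y,(-a).round(0).tolist(),round(float(-a.mean()),1),int(len(d))))
    return out
E
python3 - <<'E'
from h import *
s=get_state(); print(s['position'],s['tool_rot'],s['ft_force'].round(2))
im,C=snap('wrist','w12')
ax=np.array([.085,.9964,0])
for r in flatpx(im,C,np.array([.4671,-.302,.039]),ax,(.054,.058,.062,.066,.070,.074),.043): print(r)
im,C=load('w11')
for r in flatpx(im,C,np.array([.4671,-.302,.039]),ax,(.058,.062,.066,.070),.043): print('before',r)
E
```

```text
[ 0.49574052 -0.30796444  0.11835796] [2.31047594 2.11908324 0.00590064] [-0.13 -0.8   0.03]
(0.054, [44.0, -41.0], 1.9, 38)
(0.058, [49.0, -41.0], 4.0, 39)
(0.062, [49.0, -41.0], 4.0, 39)
(0.066, [48.0, -44.0], 2.1, 37)
(0.07, [44.0, -44.0], -0.0, 38)
(0.074, None)
before (0.058, [58.0, -33.0], 12.6, 38)
before (0.062, [57.0, -35.0], 11.0, 37)
before (0.066, [58.0, -33.0], 12.6, 38)
before (0.07, [58.0, -33.0], 12.6, 38)
```

Pin 3 now reads within about ±4°, so that one is done. Next I look at pins 1 and 2.

Run:
```python
from h import *
plan([((.47,-.10,.28),down(0)),((.44,.095,.28),down(0))])
```

```text
[205.0, -40.8, -162.8] [0.007, -0.0, -0.089]
[396.6, -87.9, -163.0] [0.007, -0.0, -0.089]
```

Call:
send_rows(xyz=[[0, 0, -40], [0, 0, -80], [10, -2, -115], [35, -7, -140], [65, -14, -155], [95, -20, -163], [125, -26, -163], [155, -32, -163], [185, -38, -163], [205, -41, -163]], dr=[[0, 0, 0], [0, 0, 0], [0, 0, -0.01], [0, 0, -0.02], [0, 0, -0.03], [0, 0, -0.045], [0, 0, -0.06], [0, 0, -0.07], [0, 0, -0.08], [0, 0, -0.089]])

```text
time: 37.52
position: [0.4702, -0.0958, 0.2791]
tool_rot: [-2.214, -2.227, -0.001]
ft_force: [0.2, 0.6, -0.6]
grip_width: 0.481
grip_force: 0.0
```

Call:
send_rows(xyz=[[25, -4, 0], [55, -8, 0], [85, -13, 0], [115, -18, 0], [145, -23, 0], [172, -27, 0], [188, -30, 0], [195, -30, 0], [195, -30, 0], [195, -30, 0]], dr=[[0, 0, 0], [0, 0, 0], [0, 0, 0], [0, 0, 0], [0, 0, 0], [0, 0, 0], [0, 0, 0], [0, 0, 0], [0, 0, 0], [0, 0, 0]])

```text
time: 38.35
position: [0.4406, 0.095, 0.2785]
tool_rot: [2.219, 2.223, -0.001]
ft_force: [-0.3, -1.2, 1.1]
grip_width: 0.48
grip_force: 0.0
```

Run:
```python
from h import *
s=get_state(); print(s['position'])
im,C=snap('wrist','w13')
for r in pins(im,C): print(r)
hsv=cv2.cvtColor(im,cv2.COLOR_BGR2HSV); V=hsv[...,2]
print('expected px', proj(C,(.494,.0794,.012)).round(),proj(C,(.4581,.221,.015)).round(),proj(C,(.4004,.154,.015)).round(),proj(C,(.402,.29,.015)).round())
m=((hsv[...,1]<60)&(V>185)).astype(np.uint8); m[262:]=0
for c in cv2.findContours(m,cv2.RETR_EXTERNAL,cv2.CHAIN_APPROX_SIMPLE)[0]:
    if 20<cv2.contourArea(c): print('bright',cv2.boundingRect(c))
cv2.imwrite('pics/z8.png',im)
```

```text
[0.44056112 0.09498561 0.27854151]
(((114.75914001464844, 200.02749633789062), (125.76565551757812, 60.66012191772461), 80.3718490600586), (75, 134, 75, 128))
(((352.9845275878906, 156.06488037109375), (136.68089294433594, 39.543312072753906), 73.66395568847656), (317, 89, 70, 135))
(((573.8253173828125, 117.56146240234375), (120.16248321533203, 178.88418579101562), 4.844000816345215), (508, 24, 122, 179))
(((285.5, 86.5), (143.0, 33.0), 90.0), (269, 15, 34, 144))
expected px [361. 215.] [333.  89.] [282. 151.] [281.  19.]
bright (461, 251, 19, 7)
bright (447, 251, 9, 7)
bright (2, 214, 19, 17)
bright (0, 146, 94, 116)
bright (101, 145, 26, 17)
bright (52, 102, 6, 19)
bright (13, 91, 86, 72)
bright (73, 12, 61, 126)
bright (571, 0, 29, 29)
```

```bash
cat >> h.py <<'E'
def axisfit(im,C,box,z=.014):
    """per-row runs of low-saturation (steel) pixels in box -> list row:(left,right)"""
    hsv=cv2.cvtColor(im,cv2.COLOR_BGR2HSV); m=(hsv[...,1]<70)
    x0,y0,x1,y1=box; rows=[]
    for r in range(y0,y1,4):
        i=np.where(m[r,x0:x1])[0]
        if len(i)>6: rows.append((r,int(i.min()+x0),int(i.max()+x0)))
    return rows
E
python3 - <<'E'
from h import *
im,C=load('w13')
print('pin1',axisfit(im,C,(312,80,395,232)))
print('pin2',axisfit(im,C,(262,5,310,170)))
E
```

```text
pin1 [(92, 329, 350), (96, 319, 351), (100, 317, 352), (104, 318, 346), (108, 319, 346), (112, 327, 347), (116, 328, 348), (120, 329, 349), (124, 330, 350), (128, 331, 351), (132, 332, 352), (136, 333, 353), (140, 334, 354), (144, 335, 355), (148, 336, 356), (152, 336, 356), (156, 337, 357), (160, 338, 358), (164, 339, 359), (168, 340, 360), (172, 341, 361), (176, 342, 362), (180, 343, 363), (184, 344, 364), (188, 345, 379), (192, 346, 383), (196, 347, 385), (200, 347, 388), (204, 348, 386), (208, 350, 386), (212, 350, 384), (216, 350, 387), (220, 351, 388)]
pin2 [(17, 278, 296), (21, 277, 298), (25, 277, 298), (29, 277, 298), (33, 277, 297), (37, 277, 297), (41, 277, 297), (45, 277, 297), (49, 277, 297), (53, 277, 297), (57, 277, 297), (61, 277, 297), (65, 276, 297), (69, 276, 297), (73, 276, 297), (77, 276, 296), (81, 276, 297), (85, 276, 297), (89, 276, 296), (93, 276, 296), (97, 276, 296), (101, 276, 296), (105, 276, 296), (109, 276, 296), (113, 276, 296), (117, 276, 296), (121, 276, 296), (125, 276, 296), (129, 276, 296), (133, 276, 296), (137, 276, 300), (141, 276, 296), (145, 272, 296), (149, 269, 302), (153, 269, 302), (157, 272, 302)]
```

Run:
```python
from h import *
im,C=load('w13'); V=cv2.cvtColor(im,cv2.COLOR_BGR2HSV)
for name,a,b in (('p1',(337,112),(354,184)),('p2',(286.5,129),(287,41))):
    A=onz(C,a,.014);B=onz(C,b,.014); d=(B-A)/np.linalg.norm(B-A)
    prev=None; e=[]
    for k in np.arange(-.09,.17,.001):
        x,r=proj(C,A+k*d).round().astype(int)
        if 0<=r<262: e.append((round(k,3),int(V[r,x,1]),int(V[r,x,2])))
    on=[k for k,sat,v in e if sat<70]
    print(name,'A',A.round(4),'dir',d.round(4),'extent',min(on),max(on),'len',max(on)-min(on))
    tip=A+max(on)*d; hd=A+min(on)*d; m1=tip-.076*d; m2=hd+.069*d; print('mid by tip',m1.round(4),'by head',m2.round(4),'yaw',-np.arctan2(d[0],d[1]))
    print([x for x in e if abs(x[0]-max(on))<.008 or abs(x[0]-min(on))<.005])
yaw=np.arctan2(0,1)
```

```text
p1 A [0.4626 0.1972 0.014 ] dir [ 0.256  -0.9667  0.    ] extent -0.023 0.127 len 0.15
mid by tip [0.4757 0.1479 0.014 ] by head [0.4744 0.1528 0.014 ] yaw -2.882758998924595
[(np.float64(-0.027), 135, 144), (np.float64(-0.026), 131, 146), (np.float64(-0.025), 133, 146), (np.float64(-0.024), 129, 142), (np.float64(-0.023), 49, 89), (np.float64(-0.022), 13, 101), (np.float64(-0.021), 37, 111), (np.float64(-0.02), 39, 112), (np.float64(-0.019), 37, 109), (np.float64(0.12), 31, 108), (np.float64(0.121), 31, 108), (np.float64(0.122), 35, 109), (np.float64(0.123), 35, 108), (np.float64(0.124), 33, 108), (np.float64(0.125), 33, 108), (np.float64(0.126), 38, 108), (np.float64(0.127), 55, 121), (np.float64(0.128), 75, 133), (np.float64(0.129), 84, 130), (np.float64(0.13), 84, 130), (np.float64(0.131), 89, 129), (np.float64(0.132), 93, 129), (np.float64(0.133), 104, 130), (np.float64(0.134), 106, 128)]
p2 A [0.4055 0.1789 0.014 ] dir [0.0264 0.9997 0.    ] extent -0.032 0.115 len 0.14700000000000002
mid by tip [0.4066 0.2179 0.014 ] by head [0.4065 0.2159 0.014 ] yaw -0.026393751155617214
[(np.float64(-0.037), 171, 139), (np.float64(-0.036), 165, 139), (np.float64(-0.035), 160, 142), (np.float64(-0.034), 160, 142), (np.float64(-0.033), 149, 116), (np.float64(-0.032), 12, 63), (np.float64(-0.031), 33, 108), (np.float64(-0.03), 36, 113), (np.float64(-0.029), 36, 112), (np.float64(-0.028), 37, 111), (np.float64(0.108), 36, 105), (np.float64(0.109), 36, 105), (np.float64(0.11), 37, 104), (np.float64(0.111), 39, 105), (np.float64(0.112), 34, 105), (np.float64(0.113), 37, 104), (np.float64(0.114), 34, 104), (np.float64(0.115), 25, 104), (np.float64(0.116), 134, 129), (np.float64(0.117), 178, 139), (np.float64(0.118), 176, 139), (np.float64(0.119), 168, 141), (np.float64(0.12), 162, 140), (np.float64(0.121), 160, 140), (np.float64(0.122), 157, 140), (np.float64(0.123), 150, 141)]
```

Pin 1's head is close to pin 2's finger space, so I take pin 1 first.

Run:
```python
from h import *
m=np.array([.4750,.1503,0]); plan([(m+[0,0,.08],down(.259)),(m+[0,0,.022],down(.259))])
```

```text
[55.9, 34.4, 198.5] [-0.0, 0.001, -0.258]
[56.0, 34.4, 256.5] [-0.0, 0.001, -0.258]
```

Call:
send_rows(xyz=[[14, 9, 35], [28, 17, 70], [42, 26, 105], [56, 34, 140], [56, 34, 172], [56, 34, 200], [56, 34, 224], [56, 34, 242], [56, 34, 252], [56, 34, 256]], dr=[[0, 0, -0.06], [0, 0, -0.12], [0, 0, -0.19], [0, 0, -0.258], [0, 0, -0.258], [0, 0, -0.258], [0, 0, -0.258], [0, 0, -0.258], [0, 0, -0.258], [0, 0, -0.258]], jaw=46)

```text
time: 39.23
position: [0.4736, 0.1505, 0.0211]
tool_rot: [-1.916, -2.489, 0.004]
ft_force: [0.0, 0.2, 1.0]
grip_width: 0.532
grip_force: 0.0
```

Call:
send_rows(xyz=[[0, 0, 0], [0, 0, 0], [0, 0, 0], [0, 0, 0], [0, 0, 0], [0, 0, 0], [0, 0, 0], [0, 0, -15], [0, 0, -45], [0, 0, -80]], dr=[[0, 0, 0], [0, 0, 0], [0, 0, 0], [0, 0, 0], [0, 0, 0], [0, 0, 0], [0, 0, 0], [0, 0, 0], [0, 0, 0], [0, 0, 0]], jaw=0, grip_force=45)

```text
time: 40.07
position: [0.4711, 0.1511, 0.1004]
tool_rot: [-1.912, -2.49, 0.011]
ft_force: [0.9, 0.8, -4.0]
grip_width: 0.263
grip_force: 45.0
```

Run:
```python
from h import *
s=get_state(); print(s['position'],s['grip_width']*87,s['ft_force'].round(2))
plan([((.6167,-.027,.16),down(0)),((.6167,-.027,.065),down(0))])
```

```text
[0.47108844 0.15105491 0.10042844] 22.916269869264234 [ 0.89  0.84 -4.02]
[-209.7, 94.3, -59.8] [-0.007, 0.003, 0.261]
[-209.5, 95.0, 35.2] [-0.007, 0.003, 0.261]
```

Call:
send_rows(xyz=[[-15, 7, -30], [-35, 16, -55], [-60, 27, -60], [-85, 38, -60], [-110, 50, -60], [-135, 61, -60], [-160, 72, -60], [-183, 83, -60], [-202, 92, -60], [-209, 95, -60]], dr=[[0, 0, 0.02], [0, 0, 0.05], [0, 0, 0.08], [0, 0, 0.11], [0, 0, 0.14], [0, 0, 0.17], [0, 0, 0.2], [0, 0, 0.23], [0, 0, 0.26], [0, 0, 0.26]])

```text
time: 40.9
position: [0.6202, -0.0289, 0.1611]
tool_rot: [2.224, 2.216, -0.005]
ft_force: [0.5, -0.3, -5.0]
grip_width: 0.26
grip_force: 45.0
```

Run:
```python
from h import *
s=get_state(); print(s['position'],s['grip_width']*87,s['ft_force'].round(2))
plan([((.6167,-.027,.065),down(0))])
```

```text
[ 0.6202276  -0.02891117  0.16105495] 22.616831042529334 [ 0.47 -0.35 -5.01]
[2.2, -3.4, 96.1] [-0.001, 0.003, -0.004]
```

Call:
send_rows(xyz=[[1, -1, 20], [2, -3, 42], [2, -3, 62], [2, -3, 77], [2, -3, 87], [2, -3, 93], [2, -3, 95], [2, -3, 95], [2, -3, 95], [2, -3, 95]], dr=[[0, 0, 0], [0, 0, 0], [0, 0, 0], [0, 0, 0], [0, 0, 0], [0, 0, 0], [0, 0, 0], [0, 0, 0], [0, 0, 0], [0, 0, 0]])

```text
time: 41.73
position: [0.6173, -0.0232, 0.0683]
tool_rot: [2.22, 2.222, 0.002]
ft_force: [0.8, -0.1, -5.3]
grip_width: 0.267
grip_force: 45.0
```

Call:
send_rows(xyz=[[0, 0, 0], [0, 0, 0], [0, 0, 0], [0, 0, 0], [0, 0, -10], [0, 0, -30], [-15, 0, -45], [-40, 0, -45], [-70, 0, -45], [-93, 0, -45]], dr=[[0, 0, 0], [0, 0, 0], [0, 0, 0], [0, 0, 0], [0, 0, 0], [0, 0, 0], [0, 0, 0], [0, 0, 0], [0, 0, 0], [0, 0, 0]], jaw=44)

```text
time: 42.57
position: [0.6173, -0.1183, 0.1142]
tool_rot: [2.219, 2.221, 0.002]
ft_force: [0.4, -1.1, -0.6]
grip_width: 0.506
grip_force: 0.0
```

Run:
```python
from h import *
s=get_state(); print(s['position'],s['grip_width']*87,s['ft_force'].round(2))
im,C=snap('wrist','w14'); V=cv2.cvtColor(im,cv2.COLOR_BGR2HSV)[...,2]
for r in flatang(im,C,.617,(-.10,-.095,-.09,-.085,-.08)): print(r)
for y in (-.10,-.09,-.08,-.06):
    x,r=proj(C,(.617,y,.056)).round().astype(int); print(y,x,r,V[r,x-30:x+31:3])
x,r=proj(C,(.617,-.08,.066)).round().astype(int)
e=[(rw,onz(C,(x,rw),.06)[1].round(4),int(V[rw,x])) for rw in range(r,262,3)]; print(e)
x,r=proj(C,(.617,.03,.066)).round().astype(int)
print([(rw,onz(C,(x,rw),.06)[1].round(4),int(V[rw,x])) for rw in range(0,r+10,3)])
plan([((.592,-.203,.235),down(0)),((.592,-.203,.153),down(0))])
```

```text
[ 0.61734059 -0.11830797  0.1141621 ] 44.051661016180304 [ 0.39 -1.13 -0.62]
(-0.1, None)
(-0.095, np.float64(0.6193), [-24.0, -85.0], 36)
(-0.09, np.float64(0.6201), [-85.0, -85.0], 36)
(-0.085, np.float64(0.6195), [-26.0, -85.0], 37)
(-0.08, None)
-0.1 317 227 [157 158 159 122  77  84  93  96  95  92  92  93  94  94  79 160 144 172
 176 178 175]
-0.09 317 211 [161 162 163 124  77  84  94  94  95  93  92  93  95  95  83 159 135 168
 175 177 179]
-0.08 317 194 [161 160 160 115  78  84  93  94  95  93  91  93  95  95  82 173 127 167
 176 178 176]
-0.06 317 160 [189 188 188  84  80  85  92  93  93  92  93  91  93  92  89  84  71 185
 180 183 187]
[(197, np.float64(-0.081), 93), (200, np.float64(-0.0827), 91), (203, np.float64(-0.0845), 91), (206, np.float64(-0.0863), 92), (209, np.float64(-0.088), 92), (212, np.float64(-0.0898), 92), (215, np.float64(-0.0916), 91), (218, np.float64(-0.0934), 93), (221, np.float64(-0.0952), 92), (224, np.float64(-0.097), 91), (227, np.float64(-0.0988), 92), (230, np.float64(-0.1006), 93), (233, np.float64(-0.1025), 93), (236, np.float64(-0.1043), 162), (239, np.float64(-0.1062), 160), (242, np.float64(-0.108), 162), (245, np.float64(-0.1099), 160), (248, np.float64(-0.1117), 159), (251, np.float64(-0.1136), 157), (254, np.float64(-0.1155), 158), (257, np.float64(-0.1174), 159), (260, np.float64(-0.1193), 160)]
[]
[-78.8, -23.5, -120.3] [0.002, 0.005, -0.006]
[-78.3, -23.7, -38.3] [0.002, 0.005, -0.006]
```

Call:
send_rows(xyz=[[0, 0, -40], [0, 0, -80], [-10, -3, -115], [-35, -11, -121], [-62, -19, -121], [-79, -24, -121], [-79, -24, -110], [-79, -24, -85], [-79, -24, -58], [-79, -24, -39]], dr=[[0, 0, 0], [0, 0, 0], [0, 0, 0], [0, 0, 0], [0, 0, 0], [0, 0, 0], [0, 0, 0], [0, 0, 0], [0, 0, 0], [0, 0, 0]])

```text
time: 43.45
position: [0.5926, -0.1937, 0.1495]
tool_rot: [-2.219, -2.222, -0.0]
ft_force: [-0.5, 0.4, -0.9]
grip_width: 0.505
grip_force: 0.0
```

Call:
send_rows(xyz=[[0, 0, 0], [0, 0, 0], [0, 0, 0], [0, 0, 0], [0, 0, 0], [0, 0, 0], [0, 0, 0], [0, 0, 0], [0, 0, 0], [0, 0, 0]], dr=[[0, 0, 0], [0, 0, 0], [0, 0, 0], [0, 0, 0], [0, 0, 0], [0, 0, 0], [0, 0, 0], [0, 0, 0], [0, 0, 0], [0, 0, 0]], jaw=0, grip_force=25)

```text
time: 44.28
position: [0.5931, -0.1951, 0.1515]
tool_rot: [2.22, 2.223, 0.001]
ft_force: [-0.7, 1.1, 1.4]
grip_width: 0.004
grip_force: 0.6
```

Call:
send_rows(xyz=[[-5, -2, 0], [-10, -4, 0], [-16, -5, 0], [-21, -6, 0], [-27, -5, 0], [-32, -5, 0], [-38, -3, 0], [-43, -1, 0], [-48, 2, 0], [-52, 5, 0]], dr=[[0, 0, 0], [0, 0, 0], [0, 0, 0], [0, 0, 0], [0, 0, 0], [0, 0, 0], [0, 0, 0], [0, 0, 0], [0, 0, 0], [0, 0, 0]])

```text
time: 45.12
position: [0.5985, -0.2474, 0.1514]
tool_rot: [-2.22, -2.223, -0.001]
ft_force: [-0.5, 2.7, 0.7]
grip_width: 0.006
grip_force: 1.3
```

Run:
```python
from h import *
s=get_state(); print(s['position'],s['grip_width']*87,s['ft_force'].round(2))
plan([((.617,-.125,.235),down(0)),((.617,-.12,.11),down(0))])
```

```text
[ 0.5984936  -0.24742597  0.15135152] 0.5636119416727228 [-0.52  2.7   0.74]
[122.4, 18.7, -83.6] [0.0, -0.0, 0.001]
[127.4, 18.6, 41.4] [0.0, -0.0, 0.001]
```

The fingers missed the handle and pushed it along. I look at the flat and find the handle again.

Call:
send_rows(xyz=[[0, 0, -25], [0, 0, -60], [10, 2, -84], [40, 6, -84], [75, 11, -84], [105, 16, -84], [127, 19, -60], [127, 19, -25], [127, 19, 15], [127, 19, 41]], dr=[[0, 0, 0], [0, 0, 0], [0, 0, 0], [0, 0, 0], [0, 0, 0], [0, 0, 0], [0, 0, 0], [0, 0, 0], [0, 0, 0], [0, 0, 0]])

```text
time: 45.95
position: [0.6158, -0.1197, 0.1071]
tool_rot: [-2.218, -2.223, 0.004]
ft_force: [-0.0, 0.4, -0.6]
grip_width: 0.006
grip_force: 0.0
```

Run:
```python
from h import *
s=get_state(); print(s['position'])
im,C=snap('wrist','w15')
for r in flatang(im,C,.617,(-.10,-.095,-.09,-.085,-.08)): print(r)
tc=cam('top'); t,_=snap('top','t2'); 
sc,S=snap('scene','s3'); h=cv2.cvtColor(sc,cv2.COLOR_BGR2HSV)[...,2]
for a in np.arange(3.2,5.2,.2):
    b=np.array([.6335,-.2255,.104])+.046*np.array([np.cos(a),np.sin(a),0])
    q=[proj(S,b+[0,0,k]) for k in (.025,.04,.055,.07)]; print(round(a,2),[int(h[int(y),int(x)]) for x,y in q], q[1].round())
plan([((.617,-.12,.235),down(0))])
```

```text
[ 0.61580172 -0.11970747  0.10709405]
(-0.1, np.float64(0.6183), [87.0, -85.0], 43)
(-0.095, np.float64(0.6185), [87.0, -85.0], 44)
(-0.09, np.float64(0.6182), [87.0, -85.0], 45)
(-0.085, np.float64(0.6187), [87.0, -85.0], 46)
(-0.08, np.float64(0.6184), [87.0, -85.0], 45)
3.2 [214, 130, 133, 135] [406. 241.]
3.4 [213, 137, 130, 128] [409. 243.]
3.6 [218, 212, 129, 97] [413. 244.]
3.8 [216, 213, 133, 98] [417. 245.]
4.0 [215, 213, 97, 106] [422. 246.]
4.2 [18, 21, 27, 44] [426. 246.]
4.4 [22, 24, 22, 72] [430. 245.]
4.6 [158, 80, 93, 120] [434. 244.]
4.8 [178, 135, 173, 192] [437. 243.]
5.0 [130, 172, 172, 179] [439. 241.]
[0.4, 0.9, -126.5] [-0.004, 0.001, 0.001]
```

Run:
```python
from h import *
im,C=load('w15'); V=cv2.cvtColor(im,cv2.COLOR_BGR2HSV)[...,2]
for y in (-.10,-.09,-.085,-.06):
    x,r=proj(C,(.617,y,.056)).round().astype(int); print(y,x,r,V[r,x-30:x+31:2])
sc,S=load('s3'); V=cv2.cvtColor(sc,cv2.COLOR_BGR2HSV)[...,2]
for a in np.arange(4.1,4.56,.05):
    b=np.array([.6335,-.2255,.104])+.046*np.array([np.cos(a),np.sin(a),0]); print(round(a,2),b[:2].round(4),[tuple(proj(S,b+[0,0,k]).round(1)) for k in (.03,.06)])
for r in (254,250,244,238,232): print(r,V[r,415:445])
```

```text
-0.1 320 228 [154 153 154 156 139 166 234 232 235 236 236 237 236 236 233 233 235 236
 236 197  89  86  83  78  66 140 178 181 178 176 167]
-0.09 320 211 [157 158 156 159 126 202 232 231 234 235 236 236 236 235 232 232 234 235
 235 197  87  86  82  77  69 114 177 181 178 175 169]
-0.085 320 202 [158 158 158 157 125 202 232 231 233 235 236 236 236 234 232 232 234 235
 235 214  85  87  83  77  72  86 176 180 179 176 171]
-0.06 320 158 [183 180 178 177 124  67  80  83  88  91  94  92  94  95  94  92  92  92
  92  93  92  90  86  82  76  56 177 185 179 178 181]
4.1 [ 0.6071 -0.2631] [(np.float64(423.4), np.float64(249.6)), (np.float64(424.9), np.float64(237.6))]
4.15 [ 0.609  -0.2644] [(np.float64(424.5), np.float64(249.6)), (np.float64(426.0), np.float64(237.6))]
4.2 [ 0.6109 -0.2656] [(np.float64(425.5), np.float64(249.6)), (np.float64(427.1), np.float64(237.5))]
4.25 [ 0.613  -0.2667] [(np.float64(426.6), np.float64(249.5)), (np.float64(428.1), np.float64(237.5))]
4.3 [ 0.6151 -0.2676] [(np.float64(427.6), np.float64(249.4)), (np.float64(429.2), np.float64(237.4))]
4.35 [ 0.6172 -0.26
[... 433 characters left out ...]
2.4), np.float64(248.4)), (np.float64(434.1), np.float64(236.5))]
254 [209 202 193 193 195 192 191 158  66  27  26  23  25  22  24  58 146 211
 216 216 213 210 209 210 209 209 213 207 178 157]
250 [218 218 216 216 217 217 214 198 102  30  20  24  26  21  15  33  79 158
 207 213 213 213 211 202 183 157 148 149 151 153]
244 [211 210 209 210 214 212 203 193 146  58  26  25  21  26  28  24  25  40
  80 116 123 120 129 143 162 181 191 179 162 147]
238 [126 129 122 114 113 100  94  90  87  61  26  25  28  23  26  17  29  28
  48  93 166 209 171 166 168 173 177 177 179 183]
232 [ 98  95 102 105 104 106 108 108 113 111 103  67  66 109 139 145 132  78
  81 110 120 136 164 184 193 191 201 186 175 184]
```

Call:
send_rows(xyz=[[0, 0, -40], [0, 0, -80], [-20, 0, -115], [-55, -1, -126], [-92, -1, -126], [-125, -2, -126], [-147, -2, -126], [-147, -2, -126], [-147, -2, -95], [-147, -2, -60]], dr=[[0, 0, 0], [0, 0, 0], [0, 0, 0], [0, 0, 0], [0, 0, 0], [0, 0, 0], [0, 0, 0], [0, 0, 0], [0, 0, 0], [0, 0, 0]], jaw=44)

```text
time: 46.93
position: [0.6179, -0.2699, 0.1757]
tool_rot: [2.215, 2.214, 0.007]
ft_force: [0.9, 0.6, -0.9]
grip_width: 0.503
grip_force: 0.0
```

Call:
send_rows(xyz=[[0, 0, 15], [0, 0, 15], [0, 0, 15], [0, 0, 15], [0, 0, 15], [0, 0, 15], [0, 0, 15], [0, 0, 15], [0, 0, 15], [0, 0, 15]], dr=[[0, 0, 0], [0, 0, 0], [0, 0, 0], [0, 0, 0], [0, 0, 0], [0, 0, 0], [0, 0, 0], [0, 0, 0], [0, 0, 0], [0, 0, 0]], jaw=0)

```text
time: 47.77
position: [0.6161, -0.2683, 0.158]
tool_rot: [2.218, 2.22, 0.002]
ft_force: [-2.0, -1.3, 6.2]
grip_width: 0.224
grip_force: 25.0
```

Run:
```python
from h import *
s=get_state(); print(s['position'],s['grip_width']*87,s['ft_force'].round(2))
```

```text
[ 0.61606847 -0.26825041  0.15801726] 19.501644476337002 [-2.02 -1.27  6.23]
```

Gripped. I crank −0.30 rad, then release and look.

Call:
send_rows(xyz=[[1, -2, 0], [2, -4, 0], [3, -6, 0], [5, -8, 0], [6, -10, 0], [8, -12, 0], [8, -12, 0], [8, -12, 0], [8, -12, 0], [8, -12, 0]], dr=[[0, 0, 0], [0, 0, 0], [0, 0, 0], [0, 0, 0], [0, 0, 0], [0, 0, 0], [0, 0, 0], [0, 0, 0], [0, 0, 0], [0, 0, 0]])

```text
time: 48.6
position: [0.6038, -0.2606, 0.158]
tool_rot: [2.218, 2.219, 0.002]
ft_force: [-1.6, -1.0, 6.2]
grip_width: 0.223
grip_force: 25.0
```

Run:
```python
from h import *
s=get_state(); print(s['position'],s['ft_force'].round(2))
plan([((.6175,-.12,.235),down(0)),((.6175,-.12,.11),down(0))])
```

```text
[ 0.60380551 -0.26057335  0.15800927] [-1.6  -0.95  6.17]
[140.4, 14.0, -77.2] [0.003, 0.002, 0.0]
[140.7, 13.6, 47.8] [0.003, 0.002, 0.0]
```

Call:
send_rows(xyz=[[0, 0, 0], [0, 0, 0], [0, 0, 0], [0, 0, -30], [0, 0, -65], [15, 1, -78], [50, 5, -78], [85, 8, -78], [115, 11, -65], [140, 14, -40]], dr=[[0, 0, 0], [0, 0, 0], [0, 0, 0], [0, 0, 0], [0, 0, 0], [0, 0, 0], [0, 0, 0], [0, 0, 0], [0, 0, 0], [0, 0, 0]], jaw=44)

```text
time: 49.43
position: [0.6193, -0.1162, 0.1979]
tool_rot: [2.215, 2.223, 0.009]
ft_force: [2.1, -0.7, 0.7]
grip_width: 0.505
grip_force: 0.0
```

Call:
send_rows(xyz=[[0, 0, 30], [0, 0, 60], [0, 0, 80], [0, 0, 88], [0, 0, 88], [0, 0, 88], [0, 0, 88], [0, 0, 88], [0, 0, 88], [0, 0, 88]], dr=[[0, 0, 0], [0, 0, 0], [0, 0, 0], [0, 0, 0], [0, 0, 0], [0, 0, 0], [0, 0, 0], [0, 0, 0], [0, 0, 0], [0, 0, 0]], jaw=0)

```text
time: 50.27
position: [0.6174, -0.1192, 0.1084]
tool_rot: [2.22, 2.222, 0.002]
ft_force: [-1.0, 0.5, -0.2]
grip_width: 0.006
grip_force: 0.0
```

```bash
cat >> h.py <<'E'
def edges(im,C,x0,ys,ysh,zc):
    """flat angle from bright/dark edges; shank row at ysh gives the pin's span (edges relative to pin centre in px)"""
    V=cv2.cvtColor(im,cv2.COLOR_BGR2HSV)[...,2].astype(int)
    def seg(y):
        x,r=proj(C,(x0,y,zc)).round().astype(int); return x,r,V[r,x-34:x+35]
    x,r,sg=seg(ysh); d=np.where(sg<112)[0]; W0=(d.max()-d.min()+1)/2
    o,_=ray(C,(320,230)); print('shank px',x-34+d.min(),x-34+d.max())
    for y in ys:
        x,r,sg=seg(y); b=np.where(sg>190)[0]; b=b[(b>34-W0-4)&(b<34+W0+4)]; k=np.where((sg<112))[0]
        print(y,'row',r,'bright',(x-34+b.min(),x-34+b.max()) if len(b) else None,'dark',[(x-34+i) for i in (k.min(),k.max())] if len(k) else None)
E
python3 - <<'E'
from h import *
s=get_state(); print(s['position'])
im,C=snap('wrist','w16'); V=cv2.cvtColor(im,cv2.COLOR_BGR2HSV)[...,2]
edges(im,C,.6175,(-.10,-.095,-.09,-.085),-.06,.056)
x,r=proj(C,(.6175,-.09,.056)).round().astype(int); print(x,V[r,x-30:x+31:2])
plan([((.6175,-.089,.10),down(0)),((.6175,-.089,.081),down(0))])
E
```

```text
[ 0.61744146 -0.1191814   0.10837458]
shank px 295 337
-0.1 row 228 bright (np.int64(300), np.int64(329)) dark [np.int64(296), np.int64(336)]
-0.095 row 220 bright (np.int64(300), np.int64(329)) dark [np.int64(296), np.int64(336)]
-0.09 row 212 bright (np.int64(300), np.int64(329)) dark [np.int64(296), np.int64(336)]
-0.085 row 203 bright (np.int64(300), np.int64(329)) dark [np.int64(296), np.int64(336)]
317 [157 157 156 158 120  64 138 235 232 233 234 236 236 236 236 234 232 232
 234 236 235 209  79  77  63 144 181 179 175 172 165]
[30.2, 0.2, 8.2] [0.001, -0.0, 0.001]
[30.2, 0.2, 27.2] [0.001, -0.0, 0.001]
```

The flat reads about +6°. I feel it.

Call:
send_rows(xyz=[[15, 0, 0], [30, 0, 8], [30, 0, 16], [30, 0, 22], [30, 0, 25], [30, 0, 26], [30, 0, 27], [30, 0, 28], [30, 0, 28], [30, 0, 28]], dr=[[0, 0, 0], [0, 0, 0], [0, 0, 0], [0, 0, 0], [0, 0, 0], [0, 0, 0], [0, 0, 0], [0, 0, 0], [0, 0, 0], [0, 0, 0]])

```text
time: 51.15
position: [0.6174, -0.089, 0.0804]
tool_rot: [2.221, 2.222, 0.003]
ft_force: [-1.2, 2.6, 5.1]
grip_width: 0.006
grip_force: 3.0
```

Run:
```python
from h import *
s=get_state(); print(s['position'],s['ft_force'].round(2),s['grip_force'])
plan([((.6175,-.027,.105),down(0))])
```

```text
[ 0.61742337 -0.08903482  0.08038371] [-1.16  2.63  5.12] 2.9536814148195845
[62.1, 0.1, -24.5] [0.001, -0.001, 0.001]
```

Call:
send_rows(xyz=[[0, 0, 0], [0, 0, 0], [0, 0, -10], [0, 0, -28], [20, 0, -32], [45, 0, -32], [62, 0, -32], [62, 0, -25], [62, 0, -10], [62, 0, 5]], dr=[[0, 0, 0], [0, 0, 0], [0, 0, 0], [0, 0, 0], [0, 0, 0], [0, 0, 0], [0, 0, 0], [0, 0, 0], [0, 0, 0], [0, 0, 0]], jaw=0)

```text
time: 51.98
position: [0.6205, -0.0278, 0.0833]
tool_rot: [2.218, 2.221, 0.011]
ft_force: [-27.2, 6.4, 122.2]
grip_width: 0.004
grip_force: 60.5
```

Run:
```python
from h import *
s=get_state(); print(s['position'],s['ft_force'].round(2))
```

```text
[ 0.6205382  -0.02784757  0.08332095] [-27.2    6.41 122.2 ]
```

I forgot to open the fingers and pressed onto the pin. I lift at once.

Call:
send_rows(xyz=[[0, 0, -10], [0, 0, -25], [0, 0, -35], [0, 0, -35], [0, 0, -35], [0, 0, -35], [0, 0, -35], [0, 0, -35], [0, 0, -35], [0, 0, -35]], dr=[[0, 0, 0], [0, 0, 0], [0, 0, 0], [0, 0, 0], [0, 0, 0], [0, 0, 0], [0, 0, 0], [0, 0, 0], [0, 0, 0], [0, 0, 0]], jaw=44)

```text
time: 52.82
position: [0.6165, -0.0271, 0.1089]
tool_rot: [-2.22, -2.222, 0.001]
ft_force: [-0.1, -0.2, 0.0]
grip_width: 0.498
grip_force: 0.0
```

Run:
```python
from h import *
s=get_state(); print(s)
plan([((.6175,-.12,.11),down(0))])
```

```text
{'time': 52.8167, 'joint_positions': array([-0.54087245,  0.40360953,  0.67272246,  1.71044591, -0.27446564,
        1.12456225,  0.21362442]), 'qd': array([-3.18391546e-04, -3.16238770e-03,  1.59225151e-03, -3.58234607e-03,
       -5.24183725e-04, -4.41823316e-05, -3.46303382e-04]), 'joint_torque': array([ 1.53214048e-02, -4.25744998e+01,  8.01711023e+00, -2.76288199e+01,
       -4.56006895e-02,  5.90099604e-02,  7.87006138e-04]), 'position': array([ 0.61651664, -0.02710409,  0.10886123]), 'tool_rot': array([-2.21997194e+00, -2.22233667e+00,  1.01504545e-03]), 'ft_force': array([-0.08793105, -0.16997721,  0.03672334]), 'torque': array([-0.01827569,  0.05731028,  0.02071346]), 'grip_force': 0.0, 'grip_width': 0.4979078946868102}
[-92.9, 0.9, -1.1] [-0.001, 0.0, 0.001]
```

Call:
send_rows(xyz=[[-25, 0, 0], [-55, 0, 0], [-80, 1, 0], [-93, 1, 0], [-93, 1, 0], [-93, 1, 0], [-93, 1, 0], [-93, 1, 0], [-93, 1, 0], [-93, 1, 0]], dr=[[0, 0, 0], [0, 0, 0], [0, 0, 0], [0, 0, 0], [0, 0, 0], [0, 0, 0], [0, 0, 0], [0, 0, 0], [0, 0, 0], [0, 0, 0]])

```text
time: 53.65
position: [0.6181, -0.1186, 0.1093]
tool_rot: [-2.218, -2.225, -0.001]
ft_force: [0.1, 0.9, -0.5]
grip_width: 0.502
grip_force: 0.0
```

Run:
```python
from h import *
s=get_state(); print(s['position'])
im,C=snap('wrist','w17'); V=cv2.cvtColor(im,cv2.COLOR_BGR2HSV)[...,2]
edges(im,C,.6175,(-.10,-.09,-.085),-.06,.056)
x,r=proj(C,(.6175,-.08,.066)).round().astype(int)
print([(onz(C,(x,rw),.062)[1].round(4),int(V[rw,x])) for rw in range(226,250,2)])
plan([((.6175,-.027,.11),down(0)),((.6175,-.027,.064),down(0))])
```

```text
[ 0.61810435 -0.11855139  0.10928661]
shank px 295 336
-0.1 row 229 bright (np.int64(304), np.int64(332)) dark [np.int64(295), np.int64(335)]
-0.09 row 212 bright (np.int64(304), np.int64(332)) dark [np.int64(295), np.int64(335)]
-0.085 row 204 bright (np.int64(304), np.int64(333)) dark [np.int64(295), np.int64(335)]
[(np.float64(-0.0968), 239), (np.float64(-0.0979), 239), (np.float64(-0.0991), 239), (np.float64(-0.1003), 242), (np.float64(-0.1015), 88), (np.float64(-0.1027), 160), (np.float64(-0.1039), 159), (np.float64(-0.105), 158), (np.float64(-0.1062), 158), (np.float64(-0.1074), 160), (np.float64(-0.1086), 158), (np.float64(-0.1099), 158)]
[91.9, -0.3, -0.6] [0.0, -0.0, 0.003]
[91.9, -0.3, 45.4] [0.0, -0.0, 0.003]
```

The press rolled the pin to −11°, so I crank it back. First I find the handle.

Run:
```python
from h import *
sc,S=snap('scene','s4'); V=cv2.cvtColor(sc,cv2.COLOR_BGR2HSV)[...,2].astype(int)
for a in np.arange(3.5,4.4,.04):
    b=np.array([.6335,-.2255,.104])+.046*np.array([np.cos(a),np.sin(a),0])
    v=[]
    for k in (.02,.025,.03,.035,.04,.045):
        x,y=proj(S,b+[0,0,k]); v.append(cv2.getRectSubPix(V.astype(np.float32),(1,1),(float(x),float(y)))[0,0])
    print(round(a,2),b[:2].round(4),np.round(v))
```

```text
3.5 [ 0.5904 -0.2416] [ 96. 101. 101.  88.  66.  47.]
3.54 [ 0.5911 -0.2433] [37. 43. 46. 42. 31. 21.]
3.58 [ 0.5919 -0.245 ] [21. 19. 24. 24. 27. 22.]
3.62 [ 0.5927 -0.2467] [22. 23. 27. 25. 26. 21.]
3.66 [ 0.5935 -0.2483] [25. 25. 21. 28. 25. 20.]
3.7 [ 0.5945 -0.2499] [27. 25. 24. 23. 27. 18.]
3.74 [ 0.5955 -0.2514] [23. 25. 26. 25. 28. 25.]
3.78 [ 0.5966 -0.2529] [22. 25. 24. 26. 23. 27.]
3.82 [ 0.5977 -0.2544] [40. 42. 37. 38. 37. 25.]
3.86 [ 0.5989 -0.2558] [ 97. 101.  85.  83.  81.  55.]
3.9 [ 0.6001 -0.2571] [160. 166. 156. 154. 143. 112.]
3.94 [ 0.6014 -0.2584] [196. 203. 207. 207. 192. 164.]
3.98 [ 0.6027 -0.2597] [204. 216. 216. 216. 211. 187.]
4.02 [ 0.6041 -0.2609] [208. 218. 217. 216. 214. 186.]
4.06 [ 0.6056 -0.2621] [212. 217. 217. 215. 213. 181.]
4.1 [ 0.6071 -0.2631] [214. 216. 217. 214. 212. 177.]
4.14 [ 0.6086 -0.2642] [217. 216. 217. 214. 213. 173.]
4.18 [ 0.6102 -0.2651] [218. 216. 217. 215. 212. 165.]
4.22 [ 0.6118 -0.266 ] [217. 216. 217. 214. 210. 153.]
4.26 [ 0.6134 -0.2669] [213. 217. 217. 214. 206. 137.]
4.3 [ 0.6151 -0.2676] [202. 217. 216. 213. 200. 124.]
4.34 [ 0.6168 -0.2683] [185. 217. 214. 213. 193. 114.]
4.38 [ 0.6185 -0.269 ] [186. 218. 214. 213. 177. 109.]
```

Call:
send_rows(xyz=[[0, 0, -40], [0, 0, -80], [-20, -4, -115], [-55, -10, -126], [-90, -16, -126], [-120, -22, -126], [-131, -24, -126], [-131, -24, -126], [-131, -24, -95], [-131, -24, -60]], dr=[[0, 0, 0], [0, 0, 0], [0, 0, 0], [0, 0, 0], [0, 0, 0], [0, 0, 0], [0, 0, 0], [0, 0, 0], [0, 0, 0], [0, 0, 0]], jaw=44)

```text
time: 54.58
position: [0.5967, -0.2498, 0.171]
tool_rot: [2.215, 2.221, 0.007]
ft_force: [0.9, 0.2, -1.2]
grip_width: 0.504
grip_force: 0.0
```

Call:
send_rows(xyz=[[0, 0, 14], [0, 0, 14], [0, 0, 14], [0, 0, 14], [0, 0, 14], [0, 0, 14], [0, 0, 14], [0, 0, 14], [0, 0, 14], [0, 0, 14]], dr=[[0, 0, 0], [0, 0, 0], [0, 0, 0], [0, 0, 0], [0, 0, 0], [0, 0, 0], [0, 0, 0], [0, 0, 0], [0, 0, 0], [0, 0, 0]], jaw=0)

```text
time: 55.42
position: [0.5944, -0.252, 0.1571]
tool_rot: [2.219, 2.221, 0.001]
ft_force: [-2.9, -1.4, 7.0]
grip_width: 0.225
grip_force: 25.0
```

Call:
send_rows(xyz=[[-1, 1, 0], [-2, 2, 0], [-4, 3, 0], [-6, 4, 0], [-6, 4, 0], [-6, 4, 0], [-6, 4, 0], [-6, 4, 0], [-6, 4, 0], [-6, 4, 0]], dr=[[0, 0, 0], [0, 0, 0], [0, 0, 0], [0, 0, 0], [0, 0, 0], [0, 0, 0], [0, 0, 0], [0, 0, 0], [0, 0, 0], [0, 0, 0]])

```text
time: 56.25
position: [0.5988, -0.2585, 0.1571]
tool_rot: [2.219, 2.219, 0.001]
ft_force: [-1.4, -1.5, 6.0]
grip_width: 0.221
grip_force: 25.0
```

Run:
```python
from h import *
s=get_state(); print(s['position'],s['ft_force'].round(2),s['grip_width']*87)
plan([((.6175,-.12,.235),down(0)),((.6175,-.12,.11),down(0))])
```

```text
[ 0.59878702 -0.25846501  0.15709535] [-1.4  -1.5   5.98] 19.19209462908614
[138.3, 19.0, -78.1] [0.003, 0.002, 0.0]
[138.5, 18.6, 46.9] [0.003, 0.002, 0.0]
```

Call:
send_rows(xyz=[[0, 0, 0], [0, 0, 0], [0, 0, 0], [0, 0, -30], [0, 0, -65], [15, 2, -78], [50, 7, -78], [85, 12, -78], [115, 16, -65], [138, 19, -40]], dr=[[0, 0, 0], [0, 0, 0], [0, 0, 0], [0, 0, 0], [0, 0, 0], [0, 0, 0], [0, 0, 0], [0, 0, 0], [0, 0, 0], [0, 0, 0]], jaw=44)

```text
time: 57.08
position: [0.6196, -0.1154, 0.1978]
tool_rot: [2.214, 2.224, 0.01]
ft_force: [1.4, -0.7, -0.2]
grip_width: 0.506
grip_force: 0.0
```

Call:
send_rows(xyz=[[0, 0, 30], [0, 0, 60], [0, 0, 80], [0, 0, 87], [0, 0, 87], [0, 0, 87], [0, 0, 87], [0, 0, 87], [0, 0, 87], [0, 0, 87]], dr=[[0, 0, 0], [0, 0, 0], [0, 0, 0], [0, 0, 0], [0, 0, 0], [0, 0, 0], [0, 0, 0], [0, 0, 0], [0, 0, 0], [0, 0, 0]])

```text
time: 57.92
position: [0.6175, -0.1192, 0.1094]
tool_rot: [2.22, 2.222, 0.002]
ft_force: [0.4, 1.1, 0.7]
grip_width: 0.506
grip_force: 0.0
```

Run:
```python
from h import *
s=get_state(); print(s['position'])
im,C=snap('wrist','w18')
edges(im,C,.6175,(-.10,-.09,-.085),-.06,.056)
plan([((.6175,-.027,.11),down(0)),((.6175,-.027,.064),down(0))])
```

```text
[ 0.61745643 -0.11923561  0.10936416]
shank px 295 337
-0.1 row 228 bright (np.int64(301), np.int64(329)) dark [np.int64(296), np.int64(335)]
-0.09 row 211 bright (np.int64(300), np.int64(329)) dark [np.int64(296), np.int64(336)]
-0.085 row 203 bright (np.int64(300), np.int64(330)) dark [np.int64(296), np.int64(336)]
[92.2, 0.3, -0.8] [0.001, -0.0, 0.001]
[92.2, 0.2, 45.2] [0.001, -0.0, 0.001]
```

Call:
send_rows(xyz=[[25, 0, 0], [55, 0, 0], [80, 0, 0], [92, 0, 0], [92, 0, 5], [92, 0, 18], [92, 0, 32], [92, 0, 42], [92, 0, 45], [92, 0, 45]], dr=[[0, 0, 0], [0, 0, 0], [0, 0, 0], [0, 0, 0], [0, 0, 0], [0, 0, 0], [0, 0, 0], [0, 0, 0], [0, 0, 0], [0, 0, 0]], jaw=44)

```text
time: 58.8
position: [0.6154, -0.0286, 0.0613]
tool_rot: [-2.222, -2.219, 0.005]
ft_force: [-0.0, -0.1, 0.8]
grip_width: 0.505
grip_force: 0.0
```

Call:
send_rows(xyz=[[0, 0, 0], [0, 0, 0], [0, 0, 0], [0, 0, 0], [0, 0, 0], [0, 0, 0], [0, 0, 0], [0, 0, -10], [0, 0, -40], [0, 0, -75]], dr=[[0, 0, 0], [0, 0, 0], [0, 0, 0], [0, 0, 0], [0, 0, 0], [0, 0, 0], [0, 0, 0], [0, 0, 0], [0, 0, 0], [0, 0, 0]], jaw=0, grip_force=45)

```text
time: 59.63
position: [0.6136, -0.0267, 0.136]
tool_rot: [-2.217, -2.219, 0.01]
ft_force: [1.0, -0.0, -4.2]
grip_width: 0.265
grip_force: 45.0
```

```bash
sed -i '$a CR=np.array([.4090,-.3004,.039])' h.py
python3 - <<'E'
from h import *
s=get_state(); print(s['position'],s['grip_width']*87,s['ft_force'].round(2))
p=CR.copy(); p[2]=.23
plan([(p,down(CY)),(p*[1,1,0]+[0,0,.049],down(CY))])
E
```

```text
[ 0.61364449 -0.02669576  0.13598253] 23.012317723140324 [ 0.98 -0.05 -4.24]
[-273.6, -205.7, -92.1] [-0.008, 0.001, 0.086]
[-273.4, -204.3, 88.9] [-0.008, 0.001, 0.086]
```

Call:
send_rows(xyz=[[0, 0, -25], [-5, -4, -55], [-20, -15, -80], [-45, -34, -92], [-73, -55, -92], [-101, -76, -92], [-129, -97, -92], [-157, -118, -92], [-185, -139, -92], [-213, -160, -92]], dr=[[0, 0, 0], [0, 0, 0], [0, 0, 0.01], [0, 0, 0.02], [0, 0, 0.03], [0, 0, 0.04], [0, 0, 0.05], [0, 0, 0.06], [0, 0, 0.07], [0, 0, 0.085]])

```text
time: 60.47
position: [0.4548, -0.2411, 0.2298]
tool_rot: [-2.312, -2.124, -0.0]
ft_force: [-0.0, 0.1, -5.2]
grip_width: 0.264
grip_force: 45.0
```

Call:
send_rows(xyz=[[-27, -15, 0], [-48, -30, 0], [-60, -40, 10], [-64, -40, 30], [-64, -40, 55], [-64, -40, 75], [-64, -40, 90], [-64, -40, 100], [-64, -40, 100], [-64, -40, 100]], dr=[[0, 0, 0], [0, 0, 0], [0, 0, 0], [0, 0, 0], [0, 0, 0], [0, 0, 0], [0, 0, 0], [0, 0, 0], [0, 0, 0], [0, 0, 0]])

```text
time: 61.3
position: [0.4114, -0.3005, 0.1302]
tool_rot: [-2.312, -2.125, 0.001]
ft_force: [0.6, -0.2, -4.7]
grip_width: 0.26
grip_force: 45.0
```

Run:
```python
from h import *
get_image('top'); s=get_state(); print(s['position'],s['grip_width']*87,s['ft_force'].round(2))
p=CR.copy()
plan([(p*[1,1,0]+[0,0,.0495],down(CY))])
```

```text
[ 0.41203847 -0.30092465  0.13098098] 23.269175459295084 [ 0.17 -0.4  -4.15]
[0.3, -3.1, 81.5] [0.001, 0.0, 0.001]
```

Call:
send_rows(xyz=[[0, -3, 25], [0, -3, 45], [0, -3, 60], [0, -3, 70], [0, -3, 76], [0, -3, 79], [0, -3, 81], [0, -3, 82], [0, -3, 82], [0, -3, 82]], dr=[[0, 0, 0], [0, 0, 0], [0, 0, 0], [0, 0, 0], [0, 0, 0], [0, 0, 0], [0, 0, 0], [0, 0, 0], [0, 0, 0], [0, 0, 0]])

```text
time: 62.18
position: [0.4093, -0.3007, 0.0489]
tool_rot: [2.312, 2.126, 0.001]
ft_force: [-0.5, -0.3, -4.8]
grip_width: 0.263
grip_force: 45.0
```

Run:
```python
from h import *
s=get_state(); print(s['position'],s['grip_width']*87,s['ft_force'].round(2))
```

```text
[ 0.40927059 -0.3006657   0.04893415] 22.893922503629117 [-0.53 -0.27 -4.78]
```

Call:
send_rows(xyz=[[0, 0, 1], [0, 0, 1.5], [0, 0, 1.5], [0, 0, 1.5], [0, 0, 1.5], [0, 0, 1.5], [0, 0, 1.5], [0, 0, 1.5], [0, 0, 1.5], [0, 0, 1.5]], dr=[[0, 0, 0], [0, 0, 0], [0, 0, 0], [0, 0, 0], [0, 0, 0], [0, 0, 0], [0, 0, 0], [0, 0, 0], [0, 0, 0], [0, 0, 0]])

```text
time: 63.02
position: [0.409, -0.3005, 0.0469]
tool_rot: [2.312, 2.126, 0.0]
ft_force: [1.9, -0.7, -3.6]
grip_width: 0.263
grip_force: 45.0
```

Call:
send_rows(xyz=[[0, 0, 0], [0, 0, 0], [0, 0, 0], [0, 0, 0], [0, 0, -10], [0, 0, -30], [0, 0, -55], [-25, 0, -72], [-60, 0, -72], [-95, 0, -72]], dr=[[0, 0, 0], [0, 0, 0], [0, 0, 0], [0, 0, 0], [0, 0, 0], [0, 0, 0], [0, 0, 0], [0, 0, 0], [0, 0, 0], [0, 0, 0]], jaw=42)

```text
time: 63.85
position: [0.4029, -0.3957, 0.1213]
tool_rot: [2.306, 2.129, 0.005]
ft_force: [0.4, -0.8, 0.5]
grip_width: 0.479
grip_force: 0.0
```

```bash
cat >> h.py <<'E'
def cradleflat(im,C,mid,tipsign,ks=(.055,.060,.065,.070),ksh=.042):
    """flat angle in cradle frame with view-angle correction; + toward -x"""
    ax=tipsign*np.array([-np.sin(CY),np.cos(CY),0]); ex=np.array([np.cos(CY),np.sin(CY),0])
    V=cv2.cvtColor(im,cv2.COLOR_BGR2HSV)[...,2].astype(int); o=-C[1].T@C[2]
    for k in ks:
        q=mid+k*ax; c,r=proj(C,q).round().astype(int); sg=V[r,c-34:c+35]
        d=np.where((sg<112)|(sg>190))[0]; b=np.where(sg>190)[0]
        if len(b)<3: print(k,c,r,'none',sg[::4]); continue
        m=(d.min()+d.max())/2; h=(d.max()-d.min()+1)/2
        a=np.degrees(np.arcsin(np.clip([(b.min()-.5-m)/h,(b.max()+.5-m)/h],-1,1)))
        v=np.degrees(np.arctan2((o-q)@ex,o[2]-q[2]))
        print(k,(c,r),'pin half',h,'edges',(-a).round(0),'mean',round(-a.mean(),1),'view',round(v,1),'=> true',round(-a.mean()-v,1))
E
python3 - <<'E'
from h import *
im,C=snap('wrist','w19'); s=get_state(); print(s['position'],s['grip_width']*87,s['ft_force'].round(2))
cradleflat(im,C,CR.copy(),-1)
E
```

```text
[ 0.39885598 -0.40452428  0.12127673] 42.15802775320111 [-0.47 -5.74  1.97]
0.055 (np.int64(314), np.int64(186)) pin half 18.5 edges [ 47. -43.] mean 2.2 view 0.2 => true 2.0
0.06 (np.int64(314), np.int64(194)) pin half 18.5 edges [ 47. -43.] mean 2.2 view 0.2 => true 2.0
0.065 (np.int64(314), np.int64(201)) pin half 18.5 edges [ 47. -43.] mean 2.2 view 0.2 => true 2.0
0.07 (np.int64(314), np.int64(209)) pin half 18.5 edges [ 47. -43.] mean 2.2 view 0.2 => true 2.0
```

Pin 1 lies in the middle V with its flat at +2°. On to pin 2, looking from near first.

Run:
```python
from h import *
get_image('top'); print(get_state()['position'],get_state()['ft_force'])
plan([((.46,-.25,.28),down(0)),((.48,-.08,.28),down(0)),((.43,.15,.26),down(0))])
```

```text
[ 0.39820591 -0.40180417  0.1206119 ] [-0.38588915 -0.28397092 -0.2943739 ]
[155.8, 47.7, -160.4] [-0.0, 0.006, -0.092]
[326.9, 52.0, -161.5] [-0.0, 0.006, -0.092]
[551.5, -18.9, -142.9] [-0.0, 0.006, -0.092]
```

Call:
send_rows(xyz=[[0, 3, -40], [15, 8, -80], [45, 16, -115], [80, 28, -145], [115, 38, -160], [150, 47, -161], [188, 48, -161], [226, 49, -161], [264, 50, -161], [300, 51, -161]], dr=[[0, 0, -0.01], [0, 0, -0.02], [0, 0, -0.03], [0, 0, -0.04], [0, 0, -0.05], [0, 0, -0.06], [0, 0, -0.07], [0, 0, -0.08], [0, 0, -0.09], [0, 0, -0.09]])

```text
time: 64.78
position: [0.4764, -0.0981, 0.2807]
tool_rot: [2.213, 2.229, 0.003]
ft_force: [1.4, 0.9, 0.0]
grip_width: 0.479
grip_force: 0.0
```

Run:
```python
from h import *
get_image('top'); print(get_state()['position'])
plan([((.43,.15,.26),down(0))])
```

```text
[ 0.47748529 -0.089302    0.28022421]
[240.0, -43.5, 21.4] [0.001, -0.005, 0.017]
```

Call:
send_rows(xyz=[[25, -3, 2], [55, -8, 5], [90, -14, 8], [125, -20, 11], [160, -27, 14], [195, -34, 17], [225, -41, 20], [240, -43, 21], [240, -43, 21], [240, -43, 21]], dr=[[0, 0, 0], [0, 0, 0], [0, 0, 0.01], [0, 0, 0.01], [0, 0, 0.017], [0, 0, 0.017], [0, 0, 0.017], [0, 0, 0.017], [0, 0, 0.017], [0, 0, 0.017]])

```text
time: 65.67
position: [0.4321, 0.1393, 0.2591]
tool_rot: [2.231, 2.21, -0.001]
ft_force: [0.1, -0.2, -0.1]
grip_width: 0.481
grip_force: 0.0
```

Run:
```python
from h import *
get_image('top'); im,C=snap('wrist','w20'); print(get_state()['position'])
c,r=proj(C,(.4066,.217,.014)).round().astype(int); print(c,r)
rows=axisfit(im,C,(max(c-60,0),max(r-130,0),c+60,min(r+130,262))); print(rows[::3])
```

```text
[0.43273231 0.13778134 0.25925022]
292 134
[(4, 232, 347), (16, 233, 343), (28, 237, 339), (68, 281, 303), (80, 281, 302), (92, 282, 303), (104, 282, 302), (116, 282, 302), (128, 282, 302), (140, 282, 302), (152, 282, 302), (164, 281, 302), (176, 281, 305), (188, 275, 309)]
```

Run:
```python
from h import *
im,C=load('w20'); V=cv2.cvtColor(im,cv2.COLOR_BGR2HSV)
A=onz(C,(292,164),.014);B=onz(C,(292.3,80),.014); d=(B-A)/np.linalg.norm(B-A); e=[]
for k in np.arange(-.06,.16,.001):
    x,r=proj(C,A+k*d).round().astype(int)
    if 0<=r<262: e.append((round(float(k),3),int(V[r,x,1])))
on=[k for k,sv in e if sv<70 and -.05<k<.125]; print('A',A,d,min(on),max(on),[v for v in e if abs(v[0]-max(on))<.006])
m1=A+(max(on)-.076)*d; m2=A+(min(on)+.069)*d; m=(m1+m2)/2; print(m1,m2)
yaw=-np.arctan2(d[0],d[1]); m[2]=0; plan([(m+[0,0,.022],down(yaw))])
```

```text
A [0.40528087 0.18458462 0.014     ] [0.03375118 0.99943027 0.        ] -0.039 0.109 [(0.104, 36), (0.105, 36), (0.106, 34), (0.107, 33), (0.108, 26), (0.109, 66), (0.11, 174), (0.111, 194), (0.112, 181), (0.113, 177), (0.114, 169)]
[0.40639466 0.21756581 0.014     ] [0.40629341 0.21456752 0.014     ]
[78.0, -27.6, 237.2] [0.001, 0.0, 0.021]
```

Call:
send_rows(xyz=[[20, -7, 35], [40, -14, 70], [60, -21, 105], [78, -27, 140], [78, -27, 172], [78, -27, 198], [78, -27, 218], [78, -27, 231], [78, -27, 236], [78, -27, 236]], dr=[[0, 0, 0], [0, 0, 0.01], [0, 0, 0.02], [0, 0, 0.02], [0, 0, 0.02], [0, 0, 0.02], [0, 0, 0.02], [0, 0, 0.02], [0, 0, 0.02], [0, 0, 0.02]], jaw=46)

```text
time: 66.6
position: [0.4062, 0.216, 0.0222]
tool_rot: [2.258, 2.184, -0.003]
ft_force: [0.2, 0.5, 0.9]
grip_width: 0.53
grip_force: 0.0
```

Call:
send_rows(xyz=[[0, 0, 0], [0, 0, 0], [0, 0, 0], [0, 0, 0], [0, 0, 0], [0, 0, 0], [0, 0, 0], [0, 0, -15], [0, 0, -45], [0, 0, -80]], dr=[[0, 0, 0], [0, 0, 0], [0, 0, 0], [0, 0, 0], [0, 0, 0], [0, 0, 0], [0, 0, 0], [0, 0, 0], [0, 0, 0], [0, 0, 0]], jaw=0, grip_force=45)

```text
time: 67.43
position: [0.4035, 0.2157, 0.1008]
tool_rot: [-2.255, -2.187, 0.012]
ft_force: [-0.3, 0.4, -4.8]
grip_width: 0.266
grip_force: 45.0
```

Run:
```python
from h import *
get_image('top'); s=get_state(); print(s['position'],s['grip_width']*87,s['ft_force'].round(2))
plan([((.617,-.027,.16),down(0)),((.617,-.027,.065),down(0))])
```

```text
[0.40826984 0.21867863 0.10879144] 23.07994881761263 [1.9  0.86 0.85]
[-238.8, 216.6, -51.1] [0.005, -0.004, -0.031]
[-239.2, 216.2, 43.9] [0.005, -0.004, -0.031]
```

Call:
send_rows(xyz=[[-10, 9, -25], [-35, 32, -50], [-62, 57, -58], [-90, 83, -58], [-118, 108, -58], [-146, 134, -58], [-174, 160, -58], [-202, 186, -58], [-227, 209, -58], [-237, 218, -58]], dr=[[0, 0, 0], [0, 0, 0], [0, 0, -0.01], [0, 0, -0.01], [0, 0, -0.02], [0, 0, -0.03], [0, 0, -0.03], [0, 0, -0.03], [0, 0, -0.03], [0, 0, -0.03]])

```text
time: 68.32
position: [0.6183, -0.032, 0.1595]
tool_rot: [2.226, 2.212, -0.005]
ft_force: [0.3, -1.0, -4.3]
grip_width: 0.269
grip_force: 45.0
```

Run:
```python
from h import *
get_image('top');get_image('top'); s=get_state(); print(s['position'],s['grip_width']*87,s['ft_force'].round(2))
plan([((.617,-.027,.065),down(0))])
```

```text
[ 0.61700917 -0.03019672  0.15920633] 23.105486400342784 [-1.06 -0.13 -5.03]
[3.5, 0.1, 94.2] [-0.002, 0.003, -0.006]
```

Call:
send_rows(xyz=[[2, 0, 20], [3, 0, 42], [3, 0, 62], [3, 0, 77], [3, 0, 87], [3, 0, 92], [3, 0, 94], [3, 0, 94], [3, 0, 94], [3, 0, 94]], dr=[[0, 0, 0], [0, 0, 0], [0, 0, 0], [0, 0, 0], [0, 0, 0], [0, 0, 0], [0, 0, 0], [0, 0, 0], [0, 0, 0], [0, 0, 0]])

```text
time: 69.25
position: [0.6168, -0.0233, 0.0675]
tool_rot: [2.222, 2.22, 0.0]
ft_force: [-0.7, -1.3, -4.8]
grip_width: 0.264
grip_force: 45.0
```

Call:
send_rows(xyz=[[0, 0, 0], [0, 0, 0], [0, 0, 0], [0, 0, 0], [0, 0, -10], [0, 0, -28], [0, 0, -40], [0, 0, -40], [0, 0, -40], [0, 0, -40]], dr=[[0, 0, 0], [0, 0, 0], [0, 0, 0], [0, 0, 0], [0, 0, 0], [0, 0, 0], [0, 0, 0], [0, 0, 0], [0, 0, 0], [0, 0, 0]], jaw=44)

```text
time: 70.08
position: [0.6165, -0.0229, 0.1066]
tool_rot: [-2.222, -2.22, 0.0]
ft_force: [-0.5, -0.5, 0.5]
grip_width: 0.508
grip_force: 0.0
```

```bash
cat >> h.py <<'E'
def handle(sc,S):
    V=cv2.cvtColor(sc,cv2.COLOR_BGR2HSV)[...,2].astype(np.float32); a0=[]
    for a in np.arange(0,6.28,.02):
        b=np.array([.6335,-.2255,.104])+.046*np.array([np.cos(a),np.sin(a),0])
        v=[cv2.getRectSubPix(V,(1,1),tuple(map(float,proj(S,b+[0,0,k]))))[0,0] for k in (.025,.03,.035,.04,.045)]
        if max(v)<70: a0.append(round(float(a),2))
    return a0
E
python3 - <<'E'
from h import *
get_image('top'); im,C=snap('wrist','w21'); V=cv2.cvtColor(im,cv2.COLOR_BGR2HSV)[...,2]; s=get_state(); print(s['position'])
edges(im,C,.617,(.045,.04,.035,.03),.01,.056)
for y in (.04,.035,.005):
    x,r=proj(C,(.617,y,.056)).round().astype(int); print(y,x,V[r,x-30:x+31:2])
x=int(proj(C,(.617,.035,.056))[0]); print([(onz(C,(x,rw),.062)[1].round(4),int(V[rw,x])) for rw in range(106,132,2)])
sc,S=snap('scene','s5'); print('handle',handle(sc,S))
E
```

```text
[ 0.616125   -0.02290686  0.10599297]
shank px 298 338
0.045 row 142 bright None dark [np.int64(297), np.int64(340)]
0.04 row 152 bright None dark [np.int64(296), np.int64(340)]
0.035 row 161 bright None dark [np.int64(297), np.int64(339)]
0.03 row 170 bright None dark [np.int64(297), np.int64(339)]
0.04 319 [130 130 131 134  70  75  81  91  90  96  96  97  96  94  96  96  94  95
  97  95  93  90  85  81  76  60 126 133 132 131 131]
0.035 319 [162 163 162 166  96  75  82  89  90  95  98  96  96  96  95  96  96  95
  97  95  92  89  86  80  76  55 168 162 162 162 163]
0.005 319 [39 40 39 46 42 69 83 86 89 93 94 95 94 96 96 96 95 95 95 94 91 91 87 84
 75 49 46 43 41 40 44]
[(np.float64(0.0631), 129), (np.float64(0.0621), 129), (np.float64(0.0612), 132), (np.float64(0.0602), 131), (np.float64(0.0592), 133), (np.float64(0.0582), 134), (np.float64(0.0572), 133), (np.float64(0.0562), 134), (np.float64(0.0552), 134), (np.float64(0.0542), 135), (np.float64(0.0532), 133), (np.float64(0.0522), 132), (np.float64(0.0512), 132)]
handle [3.76, 3.78, 3.8, 3.82, 3.84, 3.86, 3.88, 3.9, 3.92, 3.94, 3.96, 3.98, 4.0, 4.02, 4.04, 4.06]
```

Run:
```python
from h import *
a0=3.91; c=np.array([.6335,-.2255]); h=c+.046*np.array([np.cos(a0),np.sin(a0)]); print(h)
plan([((h[0],h[1],.235),down(0)),((h[0],h[1],.155),down(0))])
f=lambda a:46.3*np.array([np.sin(a),np.cos(a)])
for st in (0,10):
    print([(f(a0-.118*(st+k))-f(a0-.118*st)).round(0).astype(int).tolist()+[0] for k in range(1,11)])
```

```text
[ 0.60042515 -0.25746958]
[-234.5, -15.7, -129.0] [-0.002, 0.0, -0.001]
[-234.5, -15.6, -49.0] [-0.002, 0.0, -0.001]
[[4, -4, 0], [9, -7, 0], [14, -9, 0], [19, -11, 0], [24, -12, 0], [29, -13, 0], [35, -13, 0], [40, -12, 0], [46, -11, 0], [51, -9, 0]]
[[5, 2, 0], [9, 6, 0], [14, 9, 0], [17, 13, 0], [20, 17, 0], [23, 22, 0], [25, 27, 0], [27, 33, 0], [28, 38, 0], [28, 43, 0]]
```

Call:
send_rows(xyz=[[0, 0, -40], [-15, -1, -80], [-45, -3, -115], [-80, -5, -129], [-117, -8, -129], [-154, -10, -129], [-190, -13, -129], [-222, -15, -129], [-234, -16, -129], [-234, -16, -120]], dr=[[0, 0, 0], [0, 0, 0], [0, 0, 0], [0, 0, 0], [0, 0, 0], [0, 0, 0], [0, 0, 0], [0, 0, 0], [0, 0, 0], [0, 0, 0]], jaw=44)

```text
time: 71.07
position: [0.5993, -0.2625, 0.2278]
tool_rot: [2.228, 2.21, -0.002]
ft_force: [-0.9, -1.4, 0.3]
grip_width: 0.505
grip_force: 0.0
```

Call:
send_rows(xyz=[[0, 0, 20], [0, 0, 45], [0, 0, 65], [0, 0, 71], [0, 0, 71], [0, 0, 71], [0, 0, 71], [0, 0, 71], [0, 0, 71], [0, 0, 71]], dr=[[0, 0, 0], [0, 0, 0], [0, 0, 0], [0, 0, 0], [0, 0, 0], [0, 0, 0], [0, 0, 0], [0, 0, 0], [0, 0, 0], [0, 0, 0]])

```text
time: 71.9
position: [0.601, -0.2572, 0.1568]
tool_rot: [2.222, 2.219, 0.001]
ft_force: [-0.5, -0.1, -0.1]
grip_width: 0.507
grip_force: 0.0
```

Call:
send_rows(xyz=[[0, 0, 0], [0, 0, 0], [0, 0, 0], [0, 0, 0], [0, 0, 0], [0, 0, 0], [0, 0, 0], [0, 0, 0], [0, 0, 0], [0, 0, 0]], dr=[[0, 0, 0], [0, 0, 0], [0, 0, 0], [0, 0, 0], [0, 0, 0], [0, 0, 0], [0, 0, 0], [0, 0, 0], [0, 0, 0], [0, 0, 0]], jaw=0, grip_force=25)

```text
time: 72.73
position: [0.6001, -0.2573, 0.1558]
tool_rot: [-2.223, -2.22, 0.001]
ft_force: [-3.1, -1.1, 0.3]
grip_width: 0.226
grip_force: 25.0
```

Run:
```python
from h import *
s=get_state(); print(s['position'],s['grip_width']*87,s['ft_force'].round(2))
```

```text
[ 0.60008619 -0.25733677  0.15578063] 19.640563173809294 [-3.13 -1.05  0.3 ]
```

Call:
send_rows(xyz=[[4, -4, 0], [9, -7, 0], [14, -9, 0], [19, -11, 0], [24, -12, 0], [29, -13, 0], [35, -13, 0], [40, -12, 0], [46, -11, 0], [51, -9, 0]], dr=[[0, 0, 0], [0, 0, 0], [0, 0, 0], [0, 0, 0], [0, 0, 0], [0, 0, 0], [0, 0, 0], [0, 0, 0], [0, 0, 0], [0, 0, 0]])

```text
time: 73.57
position: [0.5928, -0.2059, 0.1559]
tool_rot: [2.22, 2.219, 0.001]
ft_force: [5.4, -3.7, -6.3]
grip_width: 0.221
grip_force: 25.0
```

Call:
send_rows(xyz=[[5, 2, 0], [9, 6, 0], [14, 9, 0], [17, 13, 0], [20, 17, 0], [23, 22, 0], [25, 27, 0], [27, 33, 0], [28, 38, 0], [28, 43, 0]], dr=[[0, 0, 0], [0, 0, 0], [0, 0, 0], [0, 0, 0], [0, 0, 0], [0, 0, 0], [0, 0, 0], [0, 0, 0], [0, 0, 0], [0, 0, 0]])

```text
time: 74.4
position: [0.6336, -0.1806, 0.1558]
tool_rot: [2.224, 2.217, -0.006]
ft_force: [-1.2, -5.1, -2.0]
grip_width: 0.224
grip_force: 25.0
```

Call:
send_rows(xyz=[[0, 0, 0], [0, 0, 0], [0, 0, 0], [0, 0, 0], [0, 0, -35], [0, 0, -70], [20, -2, -80], [50, -6, -80], [85, -10, -80], [120, -14, -60]], dr=[[0, 0, 0], [0, 0, 0], [0, 0, 0], [0, 0, 0], [0, 0, 0], [0, 0, 0], [0, 0, 0], [0, 0, 0], [0, 0, 0], [0, 0, 0]], jaw=44)

```text
time: 75.23
position: [0.6227, -0.0575, 0.2203]
tool_rot: [2.22, 2.215, 0.01]
ft_force: [1.8, 0.2, 0.9]
grip_width: 0.506
grip_force: 0.0
```

Call:
send_rows(xyz=[[20, -2, 25], [33, -3, 60], [33, -3, 90], [33, -3, 110], [33, -3, 110], [33, -3, 110], [33, -3, 110], [33, -3, 110], [33, -3, 110], [33, -3, 110]], dr=[[0, 0, 0], [0, 0, 0], [0, 0, 0], [0, 0, 0], [0, 0, 0], [0, 0, 0], [0, 0, 0], [0, 0, 0], [0, 0, 0], [0, 0, 0]])

```text
time: 76.07
position: [0.6186, -0.0252, 0.1073]
tool_rot: [2.222, 2.219, 0.003]
ft_force: [-0.3, 0.1, -0.0]
grip_width: 0.501
grip_force: 0.0
```

Run:
```python
from h import *
im,C=snap('wrist','w22'); V=cv2.cvtColor(im,cv2.COLOR_BGR2HSV)[...,2]; s=get_state(); print(s['position'])
edges(im,C,.617,(.045,.04,.035,.03),.01,.056)
x,r=proj(C,(.617,.038,.056)).round().astype(int); print(x,V[r,x-30:x+31:2])
print([(onz(C,(x,rw),.064)[1].round(4),int(V[rw,x])) for rw in range(110,185,3)])
sc,S=snap('scene','s6'); print('handle',handle(sc,S))
```

```text
[ 0.6183903  -0.02516386  0.10695213]
shank px 294 334
0.045 row 138 bright (np.int64(294), np.int64(324)) dark [np.int64(292), np.int64(335)]
0.04 row 147 bright (np.int64(295), np.int64(324)) dark [np.int64(292), np.int64(335)]
0.035 row 157 bright (np.int64(295), np.int64(324)) dark [np.int64(292), np.int64(335)]
0.03 row 166 bright (np.int64(295), np.int64(324)) dark [np.int64(293), np.int64(335)]
314 [106 107 108 108  78 176 241 239 239 237 237 238 240 240 240 240 239 238
 235 236 231  86  85  84  75  63 103 116 114 114 104]
[(np.float64(0.0588), 130), (np.float64(0.0573), 132), (np.float64(0.0558), 132), (np.float64(0.0544), 132), (np.float64(0.0529), 131), (np.float64(0.0514), 130), (np.float64(0.0499), 89), (np.float64(0.0484), 242), (np.float64(0.0469), 240), (np.float64(0.0454), 240), (np.float64(0.0439), 239), (np.float64(0.0423), 240), (np.float64(0.0408), 240), (np.float64(0.0393), 239), (np.float64(0.0377), 240), (np.float64(0.0362), 240), (np.float64(0.0346), 239), (np.float64(0.0331), 240), (np.float64(0.0315), 240), (np.float64(0.0299), 239), (np.float64(0.0283), 240), (np.float64(0.0267), 240), (np.float64(0.0251), 239), (np.float64(0.0235), 89), (np.float64(0.0219), 98)]
handle [1.22, 1.24, 1.26, 1.28, 1.3, 1.32, 1.34, 1.36, 1.38, 1.4, 1.42, 1.44, 1.46, 1.48, 1.5, 1.52, 1.54, 1.56, 1.58, 1.6, 1.62, 1.64, 1.66, 1.68, 1.7, 1.72]
```

Call:
send_rows(xyz=[[0, 0, -40], [-10, 1, -80], [-35, 4, -115], [-70, 7, -128], [-105, 11, -128], [-135, 14, -128], [-154, 16, -128], [-154, 16, -128], [-154, 16, -100], [-154, 16, -65]], dr=[[0, 0, 0], [0, 0, 0], [0, 0, 0], [0, 0, 0], [0, 0, 0], [0, 0, 0], [0, 0, 0], [0, 0, 0], [0, 0, 0], [0, 0, 0]], jaw=44)

```text
time: 77.0
position: [0.6359, -0.1798, 0.1736]
tool_rot: [2.219, 2.216, 0.008]
ft_force: [0.7, 0.5, -0.5]
grip_width: 0.506
grip_force: 0.0
```

Call:
send_rows(xyz=[[0, 0, 17], [0, 0, 17], [0, 0, 17], [0, 0, 17], [0, 0, 17], [0, 0, 17], [0, 0, 17], [0, 0, 17], [0, 0, 17], [0, 0, 17]], dr=[[0, 0, 0], [0, 0, 0], [0, 0, 0], [0, 0, 0], [0, 0, 0], [0, 0, 0], [0, 0, 0], [0, 0, 0], [0, 0, 0], [0, 0, 0]])

```text
time: 77.83
position: [0.6337, -0.1791, 0.1541]
tool_rot: [2.222, 2.22, 0.0]
ft_force: [0.0, 0.1, -1.2]
grip_width: 0.503
grip_force: 0.0
```

Call:
send_rows(xyz=[[0, 0, 0], [0, 0, 0], [0, 0, 0], [0, 0, 0], [0, 0, 0], [0, 0, 0], [0, 3, 0], [0, 6, 0], [-1, 10, 0], [-1, 10, 0]], dr=[[0, 0, 0], [0, 0, 0], [0, 0, 0], [0, 0, 0], [0, 0, 0], [0, 0, 0], [0, 0, 0], [0, 0, 0], [0, 0, 0], [0, 0, 0]], jaw=0)

```text
time: 78.67
position: [0.6446, -0.1803, 0.1538]
tool_rot: [2.222, 2.22, 0.0]
ft_force: [0.4, -0.5, 0.7]
grip_width: 0.222
grip_force: 25.0
```

Run:
```python
from h import *
get_image('top'); s=get_state(); print(s['position'],s['grip_width']*87,s['ft_force'].round(2))
plan([((.617,-.027,.235),down(0)),((.617,-.027,.106),down(0))])
```

```text
[ 0.64444071 -0.18025094  0.15382748] 19.57701867816623 [ 0.36 -0.28  0.09]
[153.2, -27.5, -81.3] [0.001, 0.001, -0.001]
[153.3, -27.6, 47.7] [0.001, 0.001, -0.001]
```

Call:
send_rows(xyz=[[0, 0, 0], [0, 0, 0], [0, 0, 0], [0, 0, -30], [0, 0, -65], [15, -3, -81], [50, -9, -81], [85, -15, -81], [120, -22, -70], [153, -28, -45]], dr=[[0, 0, 0], [0, 0, 0], [0, 0, 0], [0, 0, 0], [0, 0, 0], [0, 0, 0], [0, 0, 0], [0, 0, 0], [0, 0, 0], [0, 0, 0]], jaw=44)

```text
time: 79.55
position: [0.6175, -0.0255, 0.2022]
tool_rot: [2.22, 2.218, 0.01]
ft_force: [0.8, 0.2, 0.7]
grip_width: 0.504
grip_force: 0.0
```

Call:
send_rows(xyz=[[0, 0, 30], [0, 0, 60], [0, 0, 83], [0, 0, 93], [0, 0, 93], [0, 0, 93], [0, 0, 93], [0, 0, 93], [0, 0, 93], [0, 0, 93]], dr=[[0, 0, 0], [0, 0, 0], [0, 0, 0], [0, 0, 0], [0, 0, 0], [0, 0, 0], [0, 0, 0], [0, 0, 0], [0, 0, 0], [0, 0, 0]], jaw=0)

```text
time: 80.38
position: [0.6165, -0.0272, 0.1071]
tool_rot: [2.222, 2.219, 0.003]
ft_force: [0.2, 0.5, -0.1]
grip_width: 0.005
grip_force: 0.0
```

Run:
```python
from h import *
im,C=snap('wrist','w23'); s=get_state(); print(s['position'])
edges(im,C,.617,(.045,.04,.035,.03),.01,.056)
plan([((.617,.037,.10),down(0)),((.617,.037,.0808),down(0))])
```

```text
[ 0.61623968 -0.02720249  0.10676304]
shank px 297 338
0.045 row 134 bright (np.int64(302), np.int64(333)) dark [np.int64(296), np.int64(340)]
0.04 row 144 bright (np.int64(302), np.int64(333)) dark [np.int64(296), np.int64(339)]
0.035 row 153 bright (np.int64(302), np.int64(333)) dark [np.int64(296), np.int64(339)]
0.03 row 162 bright (np.int64(303), np.int64(333)) dark [np.int64(296), np.int64(339)]
[64.2, 0.7, 6.8] [0.001, -0.0, -0.001]
[64.2, 0.7, 26.0] [0.001, -0.0, -0.001]
```

Flat at 0°. I feel it.

Call:
send_rows(xyz=[[25, 0, 0], [50, 1, 0], [64, 1, 5], [64, 1, 14], [64, 1, 20], [64, 1, 23], [64, 1, 25], [64, 1, 26], [64, 1, 26.5], [64, 1, 26.5]], dr=[[0, 0, 0], [0, 0, 0], [0, 0, 0], [0, 0, 0], [0, 0, 0], [0, 0, 0], [0, 0, 0], [0, 0, 0], [0, 0, 0], [0, 0, 0]])

```text
time: 81.27
position: [0.6169, 0.0362, 0.0803]
tool_rot: [-2.224, -2.218, -0.001]
ft_force: [-2.3, 2.2, 6.1]
grip_width: 0.004
grip_force: 3.4
```

Call:
send_rows(xyz=[[0, 0, 0], [0, 0, 0], [0, 0, -10], [0, 0, -26], [-15, 0, -27], [-40, 0, -27], [-64, 0, -27], [-64, 0, -27], [-64, 0, -27], [-64, 0, -27]], dr=[[0, 0, 0], [0, 0, 0], [0, 0, 0], [0, 0, 0], [0, 0, 0], [0, 0, 0], [0, 0, 0], [0, 0, 0], [0, 0, 0], [0, 0, 0]])

```text
time: 82.1
position: [0.6169, -0.0277, 0.1067]
tool_rot: [2.224, 2.219, 0.001]
ft_force: [0.6, 0.9, -0.3]
grip_width: 0.004
grip_force: 0.0
```

Run:
```python
from h import *
im,C=snap('wrist','w24'); s=get_state(); print(s['position'])
edges(im,C,.617,(.045,.04,.035),.01,.056)
plan([((.617,-.026,.064),down(0))])
```

```text
[ 0.61688448 -0.02665207  0.10655922]
shank px 297 337
0.045 row 133 bright (np.int64(301), np.int64(333)) dark [np.int64(295), np.int64(339)]
0.04 row 143 bright (np.int64(301), np.int64(333)) dark [np.int64(295), np.int64(339)]
0.035 row 152 bright (np.int64(302), np.int64(332)) dark [np.int64(295), np.int64(338)]
[0.6, 0.1, 42.6] [0.0, -0.001, -0.001]
```

Felt at 6 N and the flat still reads 0°. I open the jaws first, then grasp.

Call:
send_rows(xyz=[[0, 0, 0], [0, 0, 0], [0, 0, 0], [0, 0, 0], [0, 0, 12], [0, 0, 28], [0, 0, 39], [0, 0, 43], [0, 0, 43], [0, 0, 43]], dr=[[0, 0, 0], [0, 0, 0], [0, 0, 0], [0, 0, 0], [0, 0, 0], [0, 0, 0], [0, 0, 0], [0, 0, 0], [0, 0, 0], [0, 0, 0]], jaw=44)

```text
time: 82.98
position: [0.6167, -0.0273, 0.0632]
tool_rot: [-2.223, -2.22, 0.001]
ft_force: [0.3, 0.2, -0.3]
grip_width: 0.502
grip_force: 0.0
```

Call:
send_rows(xyz=[[0, 0, 0], [0, 0, 0], [0, 0, 0], [0, 0, 0], [0, 0, 0], [0, 0, 0], [0, 0, -8], [0, 0, -30], [0, 0, -60], [0, 0, -75]], dr=[[0, 0, 0], [0, 0, 0], [0, 0, 0], [0, 0, 0], [0, 0, 0], [0, 0, 0], [0, 0, 0], [0, 0, 0], [0, 0, 0], [0, 0, 0]], jaw=0, grip_force=45)

```text
time: 83.82
position: [0.6171, -0.0274, 0.1407]
tool_rot: [2.222, 2.219, 0.001]
ft_force: [0.8, 0.0, -3.7]
grip_width: 0.262
grip_force: 45.0
```

Run:
```python
from h import *
for _ in range(3): get_image('top')
s=get_state(); print(s['position'],s['grip_width']*87,s['ft_force'].round(2))
p=CR-.058*np.array([np.cos(CY),np.sin(CY),0]); print(p)
plan([(p*[1,1,0]+[0,0,.23],down(CY)),(p*[1,1,0]+[0,0,.13],down(CY))])
```

```text
[ 0.61700769 -0.02714012  0.13903263] 22.794575642206922 [ 0.26 -0.84 -5.02]
[ 0.3512094  -0.29547593  0.039     ]
[-268.6, -265.4, -91.4] [0.001, -0.001, 0.084]
[-268.6, -265.6, 8.6] [0.001, -0.001, 0.084]
```

Call:
send_rows(xyz=[[0, 0, -25], [-5, -5, -55], [-20, -20, -80], [-42, -42, -91], [-66, -65, -91], [-90, -89, -91], [-114, -113, -91], [-138, -136, -91], [-162, -160, -91], [-186, -184, -91]], dr=[[0, 0, 0], [0, 0, 0], [0, 0, 0.01], [0, 0, 0.02], [0, 0, 0.03], [0, 0, 0.04], [0, 0, 0.05], [0, 0, 0.06], [0, 0, 0.07], [0, 0, 0.084]])

```text
time: 84.8
position: [0.4299, -0.2132, 0.2271]
tool_rot: [-2.311, -2.123, 0.003]
ft_force: [0.9, -0.7, -5.1]
grip_width: 0.263
grip_force: 45.0
```

Run:
```python
from h import *
for _ in range(3): get_image('top')
s=get_state(); print(s['position'],s['grip_width']*87,s['ft_force'].round(2))
p=CR-.058*np.array([np.cos(CY),np.sin(CY),0])
plan([(p*[1,1,0]+[0,0,.23],down(CY)),(p*[1,1,0]+[0,0,.09],down(CY))])
```

```text
[ 0.42936598 -0.21491225  0.2276231 ] 22.929762636441474 [ 1.02  0.99 -5.27]
[-87.3, -70.6, -2.3] [-0.003, -0.002, -0.006]
[-87.5, -70.1, 137.7] [-0.003, -0.002, -0.006]
```

Call:
send_rows(xyz=[[-20, -16, 0], [-45, -37, 0], [-70, -57, 10], [-85, -69, 30], [-87, -70, 60], [-87, -70, 90], [-87, -70, 115], [-87, -70, 130], [-87, -70, 138], [-87, -70, 138]], dr=[[0, 0, 0], [0, 0, 0], [0, 0, 0], [0, 0, 0], [0, 0, 0], [0, 0, 0], [0, 0, 0], [0, 0, 0], [0, 0, 0], [0, 0, 0]])

```text
time: 85.78
position: [0.354, -0.2921, 0.089]
tool_rot: [-2.309, -2.123, 0.005]
ft_force: [-0.0, 1.2, -4.8]
grip_width: 0.261
grip_force: 45.0
```

Run:
```python
from h import *
for _ in range(4): get_image('top')
s=get_state(); print(s['position'],s['grip_width']*87,s['ft_force'].round(2))
p=CR-.058*np.array([np.cos(CY),np.sin(CY),0])
plan([(p*[1,1,0]+[0,0,.0475],down(CY))])
```

```text
[ 0.35650314 -0.29404234  0.0924086 ] 22.609674094080628 [ 0.01 -0.26 -4.17]
[-1.9, -5.2, 44.9] [0.002, 0.0, 0.001]
```

Call:
send_rows(xyz=[[0, 0, 0], [0, 0, 0], [0, 0, 0], [0, 0, 0], [0, 0, 0], [0, 0, 0], [0, 0, 0], [0, 0, 0], [0, 0, 0], [0, 0, 0]], dr=[[0, 0, 0], [0, 0, 0], [0, 0, 0], [0, 0, 0], [0, 0, 0], [0, 0, 0], [0, 0, 0], [0, 0, 0], [0, 0, 0], [0, 0, 0]])

```text
time: 86.82
position: [0.3554, -0.2937, 0.0914]
tool_rot: [-2.314, -2.125, 0.0]
ft_force: [0.6, -0.2, -4.6]
grip_width: 0.261
grip_force: 45.0
```

Run:
```python
from h import *
p=CR-.058*np.array([np.cos(CY),np.sin(CY),0])
for _ in range(3):
    s=get_state(); print(s['position'],s['qd'].round(3)); plan([(p*[1,1,0]+[0,0,.0475],down(CY))]); get_image('wrist')
```

```text
[ 0.35544788 -0.29373673  0.09139974] [ 0.002  0.002 -0.001 -0.     0.     0.    -0.   ]
[-2.1, -4.1, 43.9] [-0.0, -0.0, 0.0]
[ 0.35546373 -0.29373724  0.09140035] [-0.001  0.001  0.    -0.    -0.002 -0.001 -0.001]
[-2.1, -4.1, 43.9] [0.0, -0.0, -0.0]
[ 0.35545847 -0.29371293  0.09139748] [-0.001  0.001  0.    -0.001 -0.     0.001 -0.001]
[-2.1, -4.1, 43.9] [-0.0, -0.0, 0.0]
```

Call:
send_rows(xyz=[[-1, -2, 5], [-2, -4, 14], [-2, -4, 23], [-2, -4, 31], [-2, -4, 37], [-2, -4, 41], [-2, -4, 43], [-2, -4, 44], [-2, -4, 44], [-2, -4, 44]], dr=[[0, 0, 0], [0, 0, 0], [0, 0, 0], [0, 0, 0], [0, 0, 0], [0, 0, 0], [0, 0, 0], [0, 0, 0], [0, 0, 0], [0, 0, 0]])

```text
time: 87.8
position: [0.3516, -0.2956, 0.0476]
tool_rot: [2.313, 2.125, 0.0]
ft_force: [-0.1, 0.7, -4.8]
grip_width: 0.262
grip_force: 45.0
```

Run:
```python
from h import *
s=get_state(); print(s['position'],s['grip_width']*87,s['ft_force'].round(2))
```

```text
[ 0.3515522  -0.29555515  0.04764657] 22.80897881234233 [-0.15  0.65 -4.79]
```

Just above contact. I release it gently and look.

Call:
send_rows(xyz=[[0, 0, 0.5], [0, 0, 0.5], [0, 0, 0.5], [0, 0, 0.5], [0, 0, 0.5], [0, 0, -10], [0, 0, -30], [0, 0, -55], [0, 0, -72], [0, 0, -72]], dr=[[0, 0, 0], [0, 0, 0], [0, 0, 0], [0, 0, 0], [0, 0, 0], [0, 0, 0], [0, 0, 0], [0, 0, 0], [0, 0, 0], [0, 0, 0]], jaw=42)

```text
time: 88.63
position: [0.3536, -0.2969, 0.1227]
tool_rot: [2.31, 2.121, 0.006]
ft_force: [1.0, -0.1, -0.6]
grip_width: 0.479
grip_force: 0.0
```

Call:
send_rows(xyz=[[0, 15, -20], [0, 35, -45], [0, 55, -70], [0, 60, -80], [0, 60, -80], [0, 60, -80], [0, 60, -80], [0, 60, -80], [0, 60, -80], [0, 60, -80]], dr=[[0, 0, 0], [0, 0, 0], [0, 0, 0], [0, 0, 0], [0, 0, 0], [0, 0, 0], [0, 0, 0], [0, 0, 0], [0, 0, 0], [0, 0, 0]])

```text
time: 89.47
position: [0.4102, -0.3003, 0.1987]
tool_rot: [-2.313, -2.123, 0.0]
ft_force: [0.0, -0.1, -0.7]
grip_width: 0.482
grip_force: 0.0
```

Run:
```python
from h import *
im,C=snap('wrist','w25'); s=get_state(); print(s['position'],s['grip_width']*87)
ex=np.array([np.cos(CY),np.sin(CY),0])
for k,n in ((-1,'V0 pin2'),(1,'V2 pin3')): print(n); cradleflat(im,C,CR+.058*k*ex,1,ks=(.058,.064,.068))
sc,S=snap('scene','s7'); print('handle',handle(sc,S))
```

```text
[ 0.41044095 -0.30035512  0.19887762] 42.114874739506675
V0 pin2
0.058 (np.int64(249), np.int64(156)) pin half 14.5 edges [ 60. -31.] mean 14.2 view 11.0 => true 3.2
0.064 (np.int64(248), np.int64(149)) pin half 15.0 edges [ 53. -32.] mean 10.4 view 11.0 => true -0.6
0.068 (np.int64(248), np.int64(144)) pin half 14.5 edges [ 60. -36.] mean 11.8 view 11.0 => true 0.8
V2 pin3
0.058 (np.int64(384), np.int64(156)) pin half 14.5 edges [ 27. -60.] mean -16.5 view -10.6 => true -5.9
0.064 (np.int64(384), np.int64(148)) pin half 15.0 edges [ 28. -60.] mean -16.1 view -10.6 => true -5.5
0.068 (np.int64(384), np.int64(144)) pin half 14.5 edges [ 31. -60.] mean -14.2 view -10.6 => true -3.6
handle [0.88, 0.9, 0.92, 0.94, 0.96, 0.98, 1.0, 1.02, 1.04, 1.06, 1.08, 1.1, 1.76, 1.78, 1.8, 1.82, 1.84, 1.86, 1.88, 1.9, 1.92, 1.94, 1.96, 1.98, 2.0, 2.02, 2.04, 2.06, 2.08, 2.12, 2.14, 2.16, 2.18, 2.2, 2.22, 2.24, 2.26, 2.28, 2.3, 2.32, 2.34, 2.36, 2.38, 2.4]
```

All three pins read within about 5° of up. Now I fold the handle, re-gripping it with the fingers along its hinge line.

Run:
```python
from h import *
a=1.334; e=np.array([np.cos(a),np.sin(a),0]); hg=np.array([.6335,-.2255,.104])+.0462*e; print(hg)
Rm=down(-(np.pi/2-a))
plan([(hg*[1,1,0]+[0,0,.25],Rm),(hg*[1,1,0]+[0,0,.173],Rm)])
sc,S=load('s7'); V=cv2.cvtColor(sc,cv2.COLOR_BGR2HSV)[...,2]
for z in (.02,.04,.06): x,y=proj(S,hg+[0,0,z]).round().astype(int); print((x,y),V[y,x-9:x+10])
```

```text
[ 0.64433804 -0.18058923  0.104     ]
[139.3, 222.6, -50.9] [-0.0, -0.001, 0.151]
[139.3, 222.6, 26.1] [-0.0, -0.001, 0.151]
(np.int64(409), np.int64(232)) [39 38 36 48 70 93 93 48 27 29 19 22 21 18 17 30 38 41 70]
(np.int64(410), np.int64(225)) [21 14 19 20 11 24 21 31 35 54 63 66 28 21 21 30 19 44 82]
(np.int64(410), np.int64(217)) [40 37 40 36 41 38 39 36 41 43 49 49 46 43 37 41 39 40 40]
```

Call:
send_rows(xyz=[[5, 8, -25], [20, 32, -45], [38, 60, -51], [56, 90, -51], [75, 120, -51], [94, 150, -51], [113, 180, -51], [128, 205, -51], [139, 223, -51], [139, 223, -51]], dr=[[0, 0, 0], [0, 0, 0.02], [0, 0, 0.04], [0, 0, 0.06], [0, 0, 0.08], [0, 0, 0.1], [0, 0, 0.12], [0, 0, 0.14], [0, 0, 0.15], [0, 0, 0.15]], jaw=44)

```text
time: 90.4
position: [0.6491, -0.1758, 0.2485]
tool_rot: [-2.459, -1.954, -0.0]
ft_force: [-0.1, 1.9, -0.1]
grip_width: 0.507
grip_force: 0.0
```

Call:
send_rows(xyz=[[0, 0, 0], [0, 0, 20], [0, 0, 40], [0, 0, 60], [0, 0, 72], [0, 0, 77], [0, 0, 77], [0, 0, 77], [0, 0, 77], [0, 0, 77]], dr=[[0, 0, 0], [0, 0, 0], [0, 0, 0], [0, 0, 0], [0, 0, 0], [0, 0, 0], [0, 0, 0], [0, 0, 0], [0, 0, 0], [0, 0, 0]])

```text
time: 91.23
position: [0.6457, -0.1813, 0.1749]
tool_rot: [2.465, 1.945, 0.002]
ft_force: [-0.0, -0.8, 0.3]
grip_width: 0.507
grip_force: 0.0
```

Run:
```python
from h import *
s=get_state(); print(s['position'],s['ft_force'].round(1))
plan([((.6443,-.1806,.172),down(-.237))])
```

```text
[ 0.64571957 -0.18131445  0.17486986] [-0.  -0.8  0.3]
[0.4, -1.6, 2.9] [0.002, -0.0, 0.002]
```

Call:
send_rows(xyz=[[0, -1, 3], [0, -1, 3], [0, -1, 3], [0, -1, 3], [0, -1, 3], [0, -1, 3], [0, -1, 3], [0, -1, 3], [0, -1, 3], [0, -1, 3]], dr=[[0, 0, 0], [0, 0, 0], [0, 0, 0], [0, 0, 0], [0, 0, 0], [0, 0, 0], [0, 0, 0], [0, 0, 0], [0, 0, 0], [0, 0, 0]], jaw=0, grip_force=20)

```text
time: 92.07
position: [0.6443, -0.1807, 0.1705]
tool_rot: [2.466, 1.946, 0.0]
ft_force: [0.8, 1.5, 0.3]
grip_width: 0.229
grip_force: 20.0
```

Call:
send_rows(xyz=[[-5, 0, 0], [-9, 0, 1], [-14, 0, 2], [-18, 0, 3], [-23, 0, 5], [-27, 0, 6], [-31, 0, 9], [-35, 0, 11], [-39, 0, 14], [-42, 0, 17]], dr=[[0, 0, 0], [0, 0, 0], [0, 0, 0], [0, 0, 0], [0, 0, 0], [0, 0, 0], [0, 0, 0], [0, 0, 0], [0, 0, 0], [0, 0, 0]])

```text
time: 92.9
position: [0.6352, -0.2229, 0.1546]
tool_rot: [2.464, 1.944, 0.002]
ft_force: [1.9, 1.3, 6.5]
grip_width: 0.223
grip_force: 20.0
```

Run:
```python
from h import *
s=get_state(); print(s['position'],s['ft_force'].round(1),s['grip_width']*87)
```

```text
[ 0.63518474 -0.22286411  0.15457593] [1.9 1.3 6.5] 19.380219115178857
```

Holding well. I complete the arc.

Call:
send_rows(xyz=[[-3, 0, 4], [-6, 0, 7], [-9, 0, 11], [-11, 0, 15], [-13, 0, 19], [-15, 0, 24], [-16, 0, 28], [-17, 0, 33], [-17, 0, 37], [-17, 0, 41]], dr=[[0, 0, 0], [0, 0, 0], [0, 0, 0], [0, 0, 0], [0, 0, 0], [0, 0, 0], [0, 0, 0], [0, 0, 0], [0, 0, 0], [0, 0, 0]])

```text
time: 93.73
position: [0.6302, -0.2447, 0.1142]
tool_rot: [2.463, 1.935, -0.005]
ft_force: [-0.3, -6.4, 6.1]
grip_width: 0.219
grip_force: 20.0
```

Run:
```python
from h import *
s=get_state(); print(s['position'],s['ft_force'].round(1),s['grip_width']*87)
```

```text
[ 0.63015243 -0.24468307  0.11415503] [-0.3 -6.4  6.1] 19.07019487876755
```

Call:
send_rows(xyz=[[0, 0, 0], [0, 0, 0], [0, 0, 0], [0, 0, 0], [0, 0, -15], [0, 0, -35], [0, 0, -50], [0, 0, -50], [0, 0, -50], [0, 0, -50]], dr=[[0, 0, 0], [0, 0, 0], [0, 0, 0], [0, 0, 0], [0, 0, 0], [0, 0, 0], [0, 0, 0], [0, 0, 0], [0, 0, 0], [0, 0, 0]], jaw=44)

```text
time: 94.57
position: [0.6301, -0.2377, 0.1622]
tool_rot: [-2.466, -1.946, 0.0]
ft_force: [-0.1, 0.3, -0.9]
grip_width: 0.501
grip_force: 0.0
```

Call:
send_rows(xyz=[[0, 0, 0], [0, 0, 0], [0, 0, 0], [-1, 0, 0], [-3, 0, 10], [-4, 0, 20], [-4, 0, 27], [-4, 0, 31], [-4, 0, 33], [-4, 0, 34]], dr=[[0, 0, 0], [0, 0, 0], [0, 0, 0], [0, 0, 0], [0, 0, 0], [0, 0, 0], [0, 0, 0], [0, 0, 0], [0, 0, 0], [0, 0, 0]], jaw=0)

```text
time: 95.4
position: [0.6302, -0.2436, 0.1301]
tool_rot: [2.465, 1.943, 0.001]
ft_force: [-0.6, -2.2, 12.0]
grip_width: 0.005
grip_force: 6.2
```

Run:
```python
from h import *
s=get_state(); print(s['position'],s['ft_force'].round(1),s['grip_width']*87)
```

```text
[ 0.63021617 -0.24360074  0.13013891] [-0.6 -2.2 12. ] 0.4446757311248067
```

The fingertips stop at handle-top height (113 mm) with 12 N, so it is folded flat. I retreat and do a final check.

Call:
send_rows(xyz=[[0, 0, -15], [0, 0, -45], [0, 0, -80], [0, 0, -110], [30, -10, -120], [60, -20, -120], [90, -30, -120], [110, -40, -120], [110, -40, -120], [110, -40, -120]], dr=[[0, 0, 0], [0, 0, 0], [0, 0, 0], [0, 0, 0], [0, 0, 0], [0, 0, 0], [0, 0, 0], [0, 0, 0], [0, 0, 0], [0, 0, 0]])

```text
time: 96.23
position: [0.6161, -0.1231, 0.2483]
tool_rot: [-2.461, -1.95, -0.001]
ft_force: [-0.3, -0.2, -0.0]
grip_width: 0.006
grip_force: 0.0
```

Run:
```python
from h import *
sc,S=snap('scene','s8'); s=get_state(); print(s['time'],s['ft_force'].round(1))
cv2.imwrite('pics/f.png',cv2.resize(sc[190:390,280:520],None,fx=2.9,fy=2.9,interpolation=cv2.INTER_CUBIC))
```

```text
96.2833 [ 0.3  0.6 -0.1]
```

View pics/f.png

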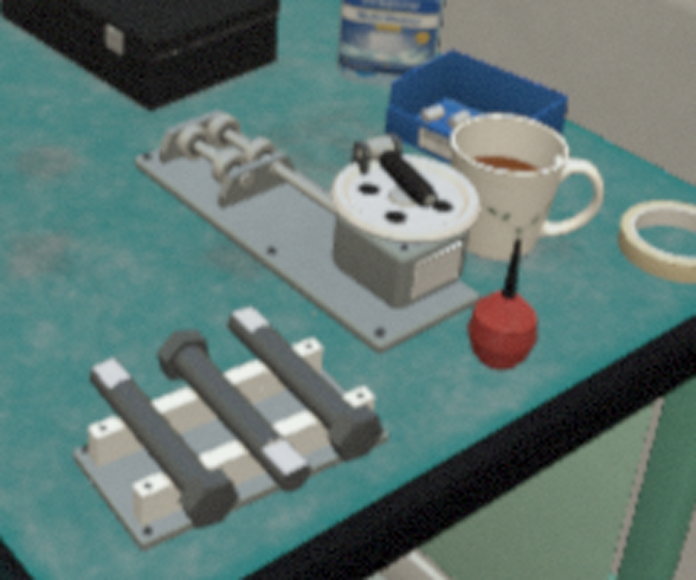

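The final view shows all three pins in the Vs with bright flats up, at crop (112,375), (288,458) and (250,318). The handle is folded on the wheel at (408,178) and the blower is upright at (503,330). I hand the job in.

```bash
python3 -c "
from bench import *
print(close_job())"
```

```text
the job is handed in; nothing more can be done
None
```

I handed the job in at about 96 s with all three pins in the cradle, flats within about 5° of up by my last measurements, and the handle folded flat; one slip may fail the run, because I lowered closed fingers onto pin 1 on the rollers and the wrist force read about 122 N, over the 120 N limit, and the hand-in gave no verdict.

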